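# Load the polisher with bell clappers and switch it on over the guard

### The arm

A 7-joint arm with a two-finger parallel gripper is mounted at the origin on the work surface. World frame = base frame: x ahead of the robot, y to its left, z up, the work surface at z = 0. Lengths are in mm, angles in degrees, forces in N, time in s.
With the tool pointing down it reaches from about 350 to 900 mm from the base axis. Payload 8.1 kg.
Tool frame: the origin (TCP) lies between the finger pads; the fingertips stand 8 mm ahead of it and the grasp point (between the pads) lies 11 mm behind it; z points along the fingers, x is the direction in which the jaws open and shut, and the axes are right-handed (so a half turn about z gives the same grasp; the last joint's range is limited). The gripper opens to 92 mm and grips with 3 to 60 N. Pads are 19 mm wide; open, the fingers measure 130 mm over their backs; the gripper's body (75 mm by 190 mm) begins 47 mm behind the grasp point.
Start: joints at [-78.472, 24.895, 1.432, 90.138, -0.665, 64.973, -4.303], TCP at [186.995, 596.384, 234.742] pointing down, gripper open.
Joint ranges: [-149.89, 149.89], [-25.12, 119.58], [-72.63, 75.52], [4.76, 147.25], [-75.54, 255.54], [6.69, 114.76], [-157.13, 157.13]. Speed limits (degrees/s): [127.2, 127.2, 172.46, 172.46, 180, 180, 180].

### API

Orientations are given as [roll, pitch, yaw] about the fixed x, y, z axes, in that order (R = Rz(yaw) Ry(pitch) Rx(roll)).
In Python, from cell import env gives the robot as it stands.
- The arm moves only by the shell command python3 -m crank 'ROWS' [OPENING] [FORCE]. ROWS is JSON, one flat list of numbers, 6 for each row, row after row: the shift along the tool's x, y, z in m, then the turn, a rotation vector about the tool's x, y, z in rad. A call has 1 to 10 rows; each row shifts and turns the pose as measured when the row begins, along the tool's axes as they then stand; what a row does not reach is not made up. A row lasts 1/12 s, in which the tool goes at most 41.7 mm and 7.16 degrees, less where a joint would pass 70% of its speed; a pose out of reach is approached as far as the arm can. A call with a gripper value outside its range is refused whole. OPENING is the opening in per cent of the stroke, from 0 (shut) to 100 (fully open), set as the call begins (- or left out, the last holds). The fingers move at their own pace and stop on an object; FORCE is the grip in N (left out, the last holds). Time passes only in rows, so rows that do not move let the fingers close. It gives the time, the measured TCP pose, the force and the opening at its end, in the units of the state.
- env.sense(): the state, without advancing time (a new reading comes with each control period).
- env.read_camera(name): name is "scene" or "top"; returns a dict with "img" (420x560x3 uint8, red, green, blue), "intrinsics" (3x3 intrinsics, pixels), "k1" (the pictures are not rectified: a ray, as slopes to the right and down, at radius r is drawn at 1 + k1 r^2 times it, then the intrinsics apply), "extrinsics" (4x4, takes a point from camera to world coordinates). Camera axes: x right, y up, looking along -z (the intrinsics and any distortion apply to the point x, -y, -z); pixel columns grow to the right and rows downward; lengths in mm; the calibration is good to about 2 mm. A picture is of the moment at which its call begins. There is no depth.
- env.sign_off(): hands the job in, once; it reports no verdict.
Trained networks look in a picture, given as the dict that the camera call returned (one of the last four; its "shot" number tells which), for a name from the list of things; names that differ only in an ending like _2 or _b are one class to them, and where a whole thing is asked for, a point or a joint stands for the part that bears it (a point fixed in the world has none). Each returns a list of dicts, best first, with "score" (0 to 1); they miss things now and then, are a little off and sometimes report something else, mostly with a low value. They report only what shows in the picture. A call takes as long as a camera call.
- env.recognise(thing, picture): "bbox" ([left, top, right, bottom] in pixels, round what is visible of it).
The state is a dict: "clock": time; "qpos": joint angles; "joint_vel": joint speeds; "joint_torque": joint torques, N m; "ee_pos": TCP position; "tcp_rot": TCP orientation; "wrist_force": force on the tool from outside, world axes, zero at the start; "wrist_torque": the same for the moment, N m; "opening": finger opening in mm.
Only numpy, scipy, OpenCV 4.12 (cv2) and the standard library are available. Lean on these libraries where they do the work, as an engineer would, in place of code of your own. Each camera call takes 0.05 s, during which the arm holds its last target.

### The job

Start the next polishing batch: judge by weight which of the flap-mouthed tins on the mat hold bell clappers, tip those out into the tub of the vibratory polisher without tipping any empty one, and leave all the tins standing upright on the mat. Only when all the clappers are in the tub, take the hooked rod from its forked rest, reach over the splash guard with it and pull the red switch paddle behind the guard fully over towards the robot's side (on), touching the paddle with nothing but the rod, then lay the rod back in its rest with the hook hanging down. Leave the bell, the chisel and the pliers where they are.

Things in the scene. Friction and masses are not known exactly. Their poses are not given: they have to be found in the camera images.
- polisher: bench vibratory polisher, fixed. Origin: on the bench under the tub's centre; x points from the tub to the guard and switch (away from the robot), z up. Open green tub: outside 160 (x) by 200 (y) mm, walls 6 mm, inner floor at z=52, rim with its rubber edge at z=124 mm. Switch box behind the guard, its top at z=90
- guard_top (a point): middle of the top edge of the yellow splash guard behind the tub: polisher x=112, y=0, z=180 mm. Sheet 4 mm thick, 204 wide (y), down to the base; side wings of the same height at y=+-100 run from it to x=198. Open above and at the far side
- paddle (a joint): red switch paddle behind the guard, hinged at polisher x=165, y=0, z=90 mm about the polisher's y. 0 = off, leaning 0.45 rad away from the robot; swings towards the robot (polisher -x) up to 0.9 rad = fully on, leaning 0.45 rad that way. Friction (about 1.2 N at the tip) holds it where it is left
- paddle_tip (a point): middle of the top edge of the paddle, 50 mm from its hinge. The paddle is flat: 26 mm wide (polisher y), 6 mm thick, its broad part reaching 34 mm down from this edge
- mat: black rubber mat, fixed, 270 by 270 mm, 3 mm thick (top at z=3 mm). Origin: centre of its underside. The tins stand on it
- tin_a: sheet-metal pouring tin, one of four alike. Origin: centre of its underside; z up; the pouring mouth with its red flap faces the tin's -x. 85 mm tall, closed top, back wall at x=+30. Grip the two flat side walls: 56 mm apart (y=+-28), spanning x=-26 to +28, z=2 to 84. Walls 3 mm. Empty it weighs 180 g; it holds none, one or two brass ball clappers (30 mm across, 120 g each) that cannot be seen from outside
- tin_b: sheet-metal pouring tin, one of four alike. Same size, axes and weights as tin_a. Inside: level floor from x=-26 to +30, then a chute rising outward at 45 degrees to the lip at x=-66, z=40 mm, as wide as the tin. A heavy foot plate 3 mm thick (x=-44 to +38, y=+-36) is its base and keeps it from falling over. The balls begin to roll out at about 50 degrees of tip and are all out by 75
- tin_c: sheet-metal pouring tin, one of four alike. Same size, axes, chute and weights as tin_a and tin_b. The red flap hangs from the top's front edge (x=-41, z=84), 52 mm long, and swings outward by itself when the mouth is tipped down
- tin_d: sheet-metal pouring tin, one of four alike. Same in every way as tin_a, tin_b and tin_c
- rod: hooked rod (about 180 g) lying in its rest. Origin: on the rod's axis, at the place to grip it; x along the rod towards the hook, z up. Wooden handle from x=-85 to +25 mm, 16 wide (y) by 18 high (z); then a steel bar 8 mm thick to x=185, where it bends down and ends at z=-105 mm. Centre of mass near x=65
- rod_end (a point): lower end of the rod's bent leg (x=185, y=0, z=-105 mm of the rod)
- rest: two-forked rest for the rod, fixed. Origin: on the bench below the rod's place; x along the rod. Base plate 240 by 70 mm, 12 thick, from x=-90 to +150; forks at x=-60 (under the handle) and x=+120 (under the bar), each 12 mm thick in x with flared prongs; prongs reach to z=139 to 144 mm and their mouths are about 45 and 37 mm wide
- rest_seat (a point): where the rod's origin lies when it is at home in the rest: 125 mm above the bench; the rod then points along the rest's x with its leg hanging down
- bell: bystander: brass bell, 82 mm across, 93 high with its loop, standing mouth down; leave alone
- chisel: bystander: blue cold chisel, 160 mm long, 18 thick, lying on the bench; leave alone
- pliers: bystander: pliers with red handles lying on the bench; leave alone

How it is judged:
By the outcome, as a careful person would: the job done as asked, in the order asked, and still so for the second after the job is handed in, with the robot touching nothing.
Of clapper_a1, clapper_b1, clapper_c1, clapper_d1 only 1 to 2 are there at a start; the rules pass over those that are not, and their reading is None.
Of clapper_a2, clapper_b2, clapper_c2, clapper_d2 only 1 to 2 are there at a start; the rules pass over those that are not, and their reading is None.
At some moment in a run one of tin_a, tin_b, tin_c, tin_d may be knocked a few centimetres aside while the robot is not near it.
It also fails if it takes over 210 s, if anything falls off the work surface, if the arm or the gripper's body presses on something with over 40 N, if the wrist force passes 120 N, or if a joint passes its speed limit or range.

## Working session

There is one attempt and no reset: what is moved stays moved. The work goes in short steps, Python scripts to look and compute and a shell command to move; the robot and the scene stay as the last step left them, time stands still between calls to the robot, and variables do not carry over. Pictures are saved under pics/ and viewed, and the job is handed in when it is done.

```bash
ls -la; mkdir -p pics
python3 - <<'E'
from cell import env
import cv2
s=env.sense(); print(s)
for n in("scene","top"):
    p=env.read_camera(n); cv2.imwrite(f"pics/{n}0.png",p["img"][:,:,::-1]); print(n,p["intrinsics"],p["k1"],p["extrinsics"],p["shot"])
    for t in["polisher","mat","tin_a","rod","rest","bell","paddle","chisel","pliers"]:
        for r in env.recognise(t,p): print(t,r)
E
```

```text
total 12
drwxr-xr-x  3 agent agent 4096 Dec  7 13:59 .
drwxr-xr-x 23 root  root  4096 Dec  7 13:59 ..
drwxr-xr-x  2 agent agent 4096 Dec  7 13:59 pics
{'clock': 0.0, 'qpos': array([-78.47345761,  24.93582642,   1.43396677,  90.19082809,
        -0.6653198 ,  64.97146963,  -4.30464712]), 'joint_vel': array([ 3.59488208e-02, -7.72207098e-02,  3.20295740e-02, -7.25776703e-05,
        9.91645457e-02,  4.07212472e-02,  1.63738069e-02]), 'joint_torque': array([ 4.54358387e-04, -6.67871761e+01,  9.85509753e-01, -3.14447594e+01,
       -6.04821090e-02,  4.27733653e-02,  1.61617663e-04]), 'ee_pos': array([186.88364616, 595.87847273, 233.94070493]), 'tcp_rot': array([1.79991156e+02, 8.93570637e-02, 7.25860293e+01]), 'wrist_force': array([-0.39924585,  0.06530777,  0.13539195]), 'wrist_torque': array([ 0.0051899 , -0.03476361, -0.045043  ]), 'opening': 91.61475433095478}
scene [[495.71534153   0.         279.81755265]
 [  0.         495.71534153 199.03069027]
 [  0.           0.           1.        ]] -0.1322303785276161 [[ 5.97435078e-01 -4.37148580e-01  6.72288961e-01  1.47570179e+03]
 [ 8.01
[... 1534 characters left out ...]
[144.2, 184.3, 188.6, 223.4], 'score': 0.85}
tin_a {'bbox': [158.3, 252.1, 204.3, 288.7], 'score': 0.82}
tin_a {'bbox': [120.0, 229.4, 160.4, 260.2], 'score': 0.73}
tin_a {'bbox': [181.2, 216.6, 226.7, 242.2], 'score': 0.69}
tin_a {'bbox': [91.2, 142.4, 146.2, 191.6], 'score': 0.6}
rod {'bbox': [407.4, 161.1, 421.9, 270.2], 'score': 0.74}
rest {'bbox': [386.5, 184.7, 424.3, 274.3], 'score': 0.64}
bell {'bbox': [195.2, 115.0, 224.3, 149.6], 'score': 0.56}
paddle {'bbox': [108.7, 172.8, 243.0, 307.0], 'score': 0.24}
chisel {'bbox': [354.4, 101.4, 369.9, 166.5], 'score': 0.9}
pliers {'bbox': [120.3, 230.6, 159.0, 260.6], 'score': 0.71}
pliers {'bbox': [91.8, 145.8, 143.8, 189.7], 'score': 0.57}
```

Run:
```python
import cv2
a=cv2.imread("pics/top0.png"); cv2.imwrite("pics/top0z.png",cv2.resize(a[90:320,80:350],None,fx=2.9,fy=2.6*1,interpolation=cv2.INTER_CUBIC)[:600,:800])
a=cv2.imread("pics/scene0.png"); cv2.imwrite("pics/scene0z.png",cv2.resize(a[140:360,110:400],None,fx=2.7,fy=2.7,interpolation=cv2.INTER_CUBIC))
```

```text
(no output)
```

View pics/top0.png

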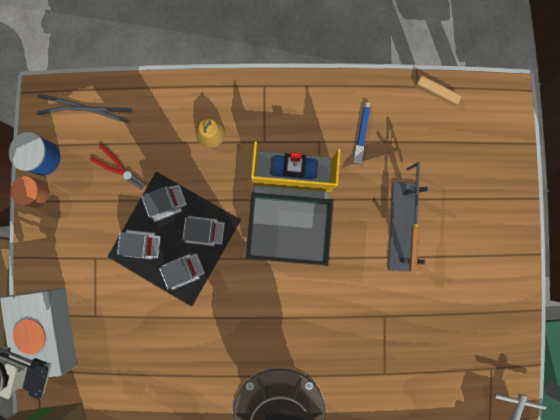

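View pics/scene0.png

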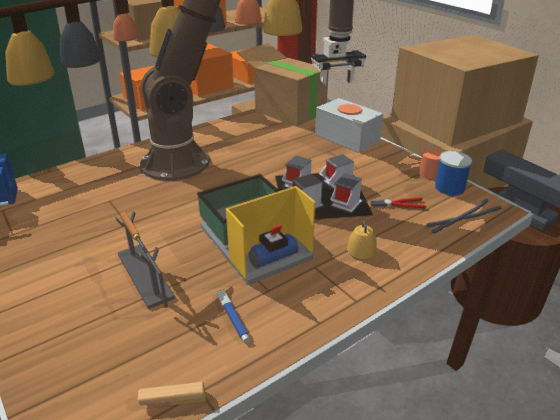

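```bash
sleep 0
```

```text
(no output)
```

View pics/top0z.png

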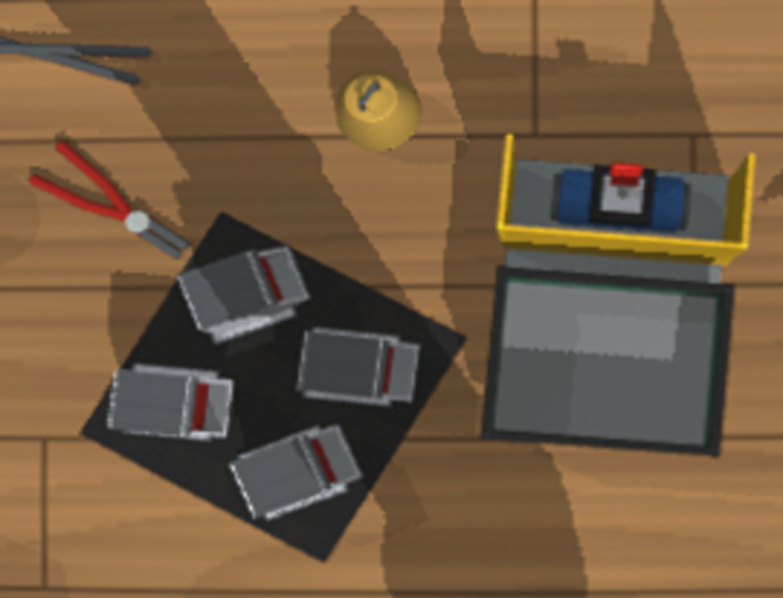

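View pics/scene0z.png

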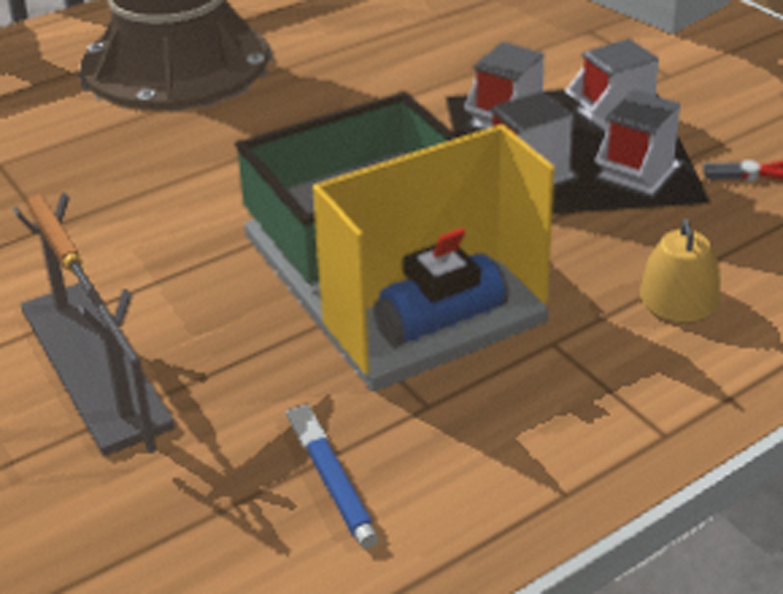

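```bash
cat > h.py <<'E'
import numpy as np, cv2
from scipy.spatial.transform import Rotation as Ro
from scipy.optimize import least_squares
def cam(p): return dict(K=p["intrinsics"],k=p["k1"],E=p["extrinsics"],n=None)
def proj(P,p):
    P=np.atleast_2d(P); E=p["extrinsics"]; c=(P-E[:3,3])@E[:3,:3]
    s=np.c_[c[:,0]/-c[:,2], -c[:,1]/-c[:,2]]; r2=(s**2).sum(1,keepdims=True)
    s=s*(1+p["k1"]*r2); K=p["intrinsics"]
    return s*[K[0,0],K[1,1]]+[K[0,2],K[1,2]]
def unproj(uv,p,z):
    uv=np.atleast_2d(np.array(uv,float)); K=p["intrinsics"]; d=(uv-[K[0,2],K[1,2]])/[K[0,0],K[1,1]]
    s=d.copy()
    for _ in range(30): s=d/(1+p["k1"]*(s**2).sum(1,keepdims=True))
    E=p["extrinsics"]; v=np.c_[s[:,0],-s[:,1],-np.ones(len(s))]@E[:3,:3].T
    t=(z-E[2,3])/v[:,2]; return E[:3,3]+v*t[:,None]
def pose2(x,y,yaw,L):
    c,s=np.cos(np.radians(yaw)),np.sin(np.radians(yaw)); L=np.atleast_2d(np.array(L,float))
    return np.c_[x+c*L[:,0]-s*L[:,1],y+s*L[:,0]+c*L[:,1],L[:,2]]
TOP=np.array([[-41,-29,88],[30,-29,88],[30,29,88],[-41,29,88.]])   # tin top incl mat 3
FOOT=np.array([[-44,-36,6],[38,-36,6],[38,36,6],[-44,36,6.]])
LIP=np.array([[-66,-28,43],[-66,28,43.]])
def poly(img,pts,col,closed=True):
    cv2.polylines(img,[np.round(pts*8).astype(np.int32)],closed,col,1,cv2.LINE_AA,3)
E
python3 - <<'E'
import cv2
a=cv2.imread("pics/top0.png")
cv2.imwrite("pics/zA.png",cv2.resize(a[165:315,100:250],None,fx=4,fy=4,interpolation=cv2.INTER_CUBIC))
cv2.imwrite("pics/zB.png",cv2.resize(a[130:280,235:435],None,fx=4,fy=4,interpolation=cv2.INTER_CUBIC))
E
```

```text
(no output)
```

View pics/zA.png

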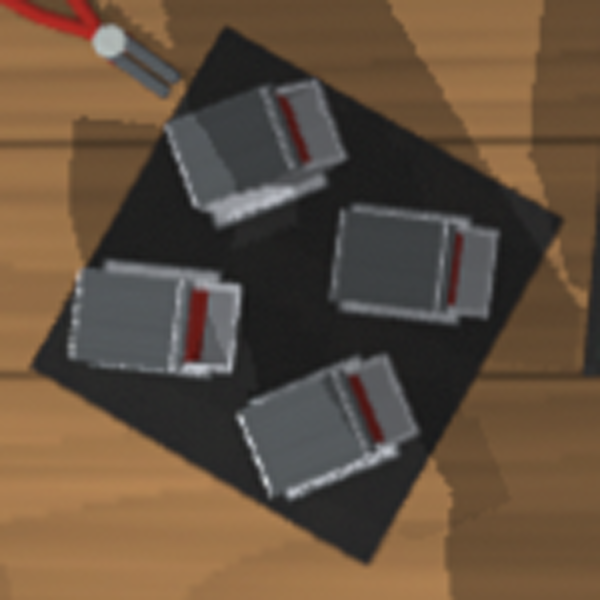

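View pics/zB.png

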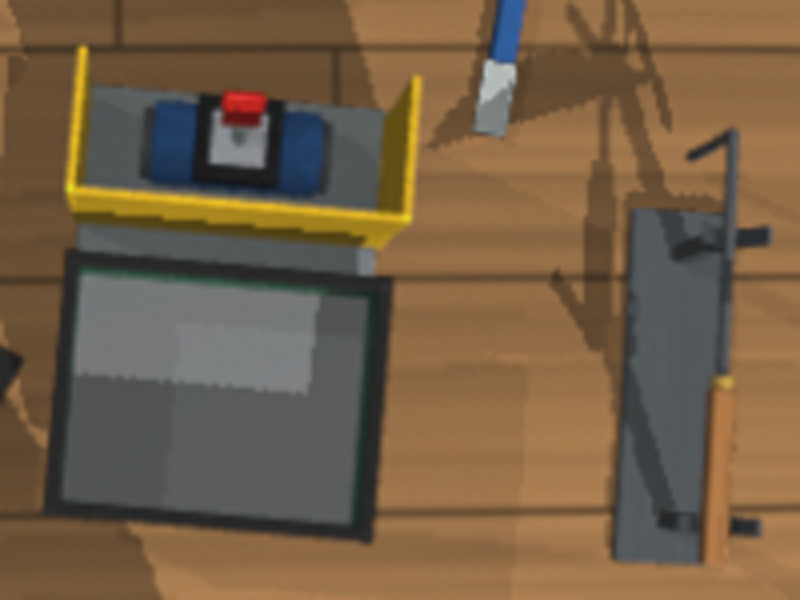

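```bash
cat > fit0.py <<'E'
from h import *
from cell import env
import json,pickle
p=env.read_camera("top"); q=env.read_camera("scene")
A=lambda u:np.array(u,float)/4-.375+[100,165]; B=lambda u:np.array(u,float)/4-.375+[235,130]
def fit(uvs,L,p,g):
    f=lambda s:(proj(pose2(*s,L),p)-uvs).ravel()
    r=least_squares(f,g); return r.x,np.abs(r.fun).max()
T={1:[(167,127),(195,208),(270,87),(297,172)],2:[(82,270),(70,360),(184,277),(180,372)],3:[(340,210),(332,300),(447,218),(440,312)],4:[(240,412),(273,495),(333,367),(372,452)]}
L=[(30,-28,88),(30,28,88),(-41,-28,88),(-41,28,88)]
out={}
for k,u in T.items():
    c=unproj(A(u).mean(0),p,88)[0]
    x,e=fit(A(u),L,p,[c[0],c[1],90]); out[k]=x; print("tin",k,x.round(1),e.round(2))
u=B([(67,252),(390,278),(45,515),(370,541),(83,48),(418,78)]); L=[(80,100,124),(80,-100,124),(-80,100,124),(-80,-100,124),(198,100,180),(198,-100,180)]
x,e=fit(u,L,p,[450,0,0]); out['pol']=x; print("pol",x,e)
r=unproj(B([(733,135),(716,562)]),p,[127,134]); print("rod",r)
d=r[0]-r[1]; yaw=np.degrees(np.arctan2(d[1],d[0])); o=r[1][:2]+d[:2]/np.linalg.norm(d[:2])*85; print(o,yaw,np.linalg.norm(d))
out['rod']=[*o,yaw]; pickle.dump(out,open("out.pkl","wb"))
for nm,pp in(("top",p),("scene",q)):
    im=cv2.resize(pp["img"][:,:,::-1],None,fx=3,fy=3,interpolation=cv2.INTER_CUBIC)
    P=lambda X:proj(X,pp)*3+1
    for k in(1,2,3,4):
        for S,c in((np.array([[-41,-28,88],[30,-28,88],[30,28,88],[-41,28,88]]),(0,255,0)),(FOOT,(255,255,0)),(LIP,(0,255,255))): poly(im,P(pose2(*out[k],S)),c)
    for S in([(80,100,124),(80,-100,124),(-80,-100,124),(-80,100,124)],[(112,100,180),(112,-100,180),(198,-100,180),(198,100,180)],[(165-50*np.sin(-.45),-13,90+50*np.cos(.45)),(165-50*np.sin(-.45),13,90+50*np.cos(.45))]): poly(im,P(pose2(*out['pol'],S)),(0,0,255))
    poly(im,P(pose2(*out['rod'],[(-85,0,125),(185,0,125),(185,0,20)])),(255,0,255),False)
    poly(im,P(pose2(*out['rod'],[(-90,-35,12),(-90,35,12),(150,35,12),(150,-35,12)])),(255,0,255))
    if nm=="top": cv2.imwrite("pics/ovT1.png",im[480:960,300:1100]);cv2.imwrite("pics/ovT2.png",im[360:860,660:1320])
    else: cv2.imwrite("pics/ovS.png",im[420:960,330:1130])
E
python3 fit0.py
```

```text
tin 1 [564.1 310.5 109.5] 0.35
tin 2 [457.4 377.   85.2] 0.89
tin 3 [495.1 209.3  84.9] 0.73
tin 4 [384.2 263.1 114. ] 1.06
pol [494.34948458 -27.74740747  -5.2561564 ] 0.7823941068772058
rod [[ 655.37336763 -352.13193371  127.        ]
 [ 389.96311129 -332.47936045  134.        ]]
[ 474.73104557 -338.75608864] -4.234796211509995 266.22890114610607
```

View pics/ovT1.png

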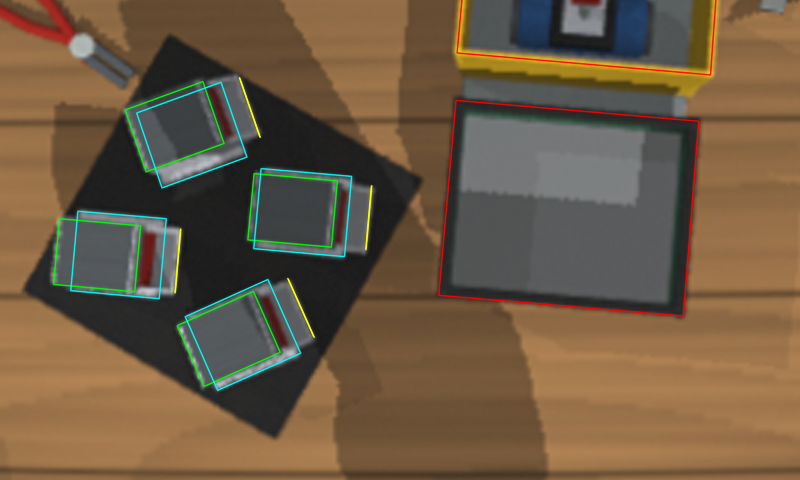

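View pics/ovT2.png

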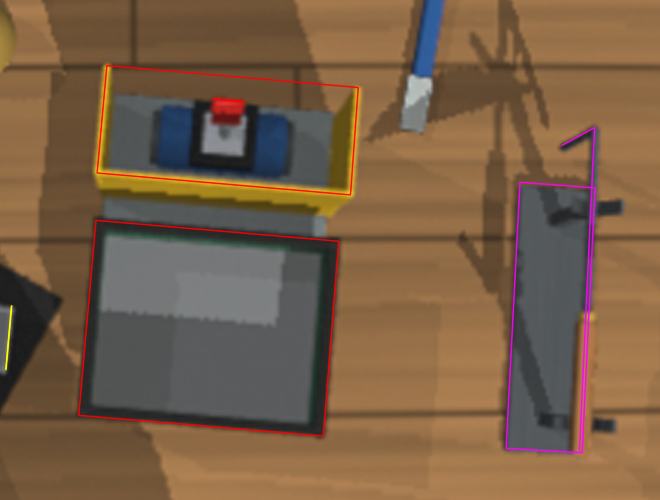

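View pics/ovS.png

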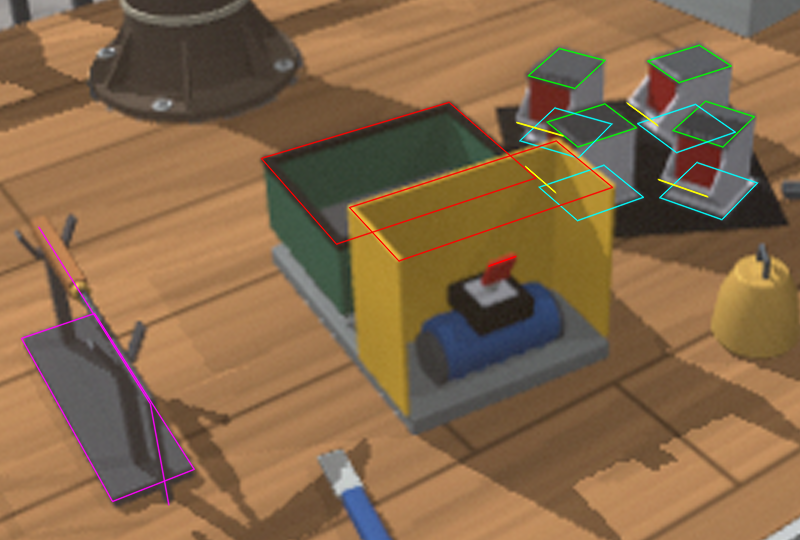

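```bash
cat > plan.py <<'E'
import sys,pickle,os
from h import *
from scipy.linalg import logm,expm
from cell import env
def cur():
    s=env.sense(); T=np.eye(4); T[:3,:3]=Ro.from_euler('xyz',s["tcp_rot"],degrees=True).as_matrix(); T[:3,3]=s["ee_pos"]; return s,T
def log(s):
    D=pickle.load(open("dat.pkl","rb")) if os.path.exists("dat.pkl") else []
    D.append((s["clock"],s["qpos"],s["ee_pos"],s["tcp_rot"],s["wrist_force"],s["opening"])); pickle.dump(D,open("dat.pkl","wb"))
def screw(A,B,vmax=38.,wmax=6.6,N=None):
    M=np.linalg.inv(A)@B; X=logm(M).real
    w=np.degrees(np.linalg.norm([X[2,1],X[0,2],X[1,0]]))
    n=max(int(np.ceil(w/wmax)),1)
    while True:
        D=expm(X/n)
        if np.linalg.norm(D[:3,3])<=vmax or n>200: break
        n+=1
    if N: n=max(n,N); D=expm(X/n)
    r=Ro.from_matrix(D[:3,:3]).as_rotvec()
    row=[*(D[:3,3]/1000).round(4),*r.round(4)]
    mids=[(A@expm(X*t))[:3,3].round(0) for t in(.25,.5,.75)]
    return n,row,mids
def target(pos,R):
    T=np.eye(4);T[:3,:3]=R;T[:3,3]=pos;return T
def toolR(jawyaw,tilt=0):
    # tool x at world yaw jawyaw, z down, then rotate about tool x by tilt
    return Ro.from_euler('xyz',[180,0,jawyaw],degrees=True).as_matrix()@Ro.from_euler('x',tilt,degrees=True).as_matrix()
def go(pos,R,**k):
    s,A=cur(); log(s); n,row,m=screw(A,target(pos,R),**k); print("N",n,"row",[float(v) for v in row],"mids",[list(map(float,x)) for x in m])
if __name__=="__main__":
    # pos x y z jawyaw tilt [N]
    a=list(map(float,sys.argv[1:])); go(a[:3],toolR(a[3],a[4]),N=int(a[5]) if len(a)>5 else None)
E
python3 plan.py 495 209 235 -5 0
```

```text
N 15 row [0.0013, 0.0356, -0.0, -0.0, -0.0, 0.0903] mids [[310.0, 546.0, 235.0], [409.0, 457.0, 235.0], [473.0, 340.0, 235.0]]
```

```bash
python3 -m crank '[0.0013,0.0356,0,0,0,0.09,0.0013,0.0356,0,0,0,0.09,0.0013,0.0356,0,0,0,0.09,0.0013,0.0356,0,0,0,0.09,0.0013,0.0356,0,0,0,0.09,0.0013,0.0356,0,0,0,0.09,0.0013,0.0356,0,0,0,0.09,0.0013,0.0356,0,0,0,0.09,0.0013,0.0356,0,0,0,0.09,0.0013,0.0356,0,0,0,0.09]' 82 30; python3 plan.py 495 209 235 -5 0
```

```text
clock: 1.93
ee_pos: [457.0, 381.4, 232.4]
tcp_rot: [-179.6, 0.1, 19.9]
wrist_force: [0.8, -0.2, 1.2]
opening: 75.6
N 5 row [0.0015, 0.0355, -0.0007, -0.0013, 0.0006, 0.0869] mids [[474.0, 340.0, 233.0], [485.0, 297.0, 234.0], [493.0, 253.0, 234.0]]
```

```bash
python3 -m crank '[0.0015,0.0355,0,0,0,0.087,0.0015,0.0355,0,0,0,0.087,0.0015,0.0355,0,0,0,0.087,0.0015,0.0355,0,0,0,0.087,0.0015,0.0355,0,0,0,0.087,0,0,0,0,0,0]'; python3 plan.py 495 209 235 -5 -25
python3 -m crank '[0,0,0,-0.1,0,0,0,0,0,-0.1,0,0,0,0,0,-0.1,0,0,0,0,0,-0.1,0,0]';python3 plan.py 495 209 235 -5 20
python3 -m crank '[0,0,0,0.12,0,0,0,0,0,0.12,0,0,0,0,0,0.12,0,0,0,0,0,0.12,0,0,0,0,0,0.12,0,0,0,0,0,0.12,0,0,0,0,0,0.12,0,0]'; python3 plan.py 495 209 235 -5 -25; python3 -c "
import pickle
for d in pickle.load(open('dat.pkl','rb')): print(d[0],d[1].round(1),d[2].round(1),d[3].round(1),d[4].round(2))"
```

```text
clock: 2.43
ee_pos: [498.8, 192.0, 232.1]
tcp_rot: [-179.7, -0.0, -7.3]
wrist_force: [-0.3, -0.9, -0.1]
opening: 75.5
N 4 row [-0.0014, -0.004, -0.0014, -0.1102, 0.0021, -0.0099] mids [[498.0, 196.0, 233.0], [497.0, 200.0, 234.0], [496.0, 205.0, 235.0]]
clock: 2.77
ee_pos: [501.7, 181.0, 237.4]
tcp_rot: [156.9, -0.5, -8.5]
wrist_force: [-0.7, 0.5, -0.6]
opening: 75.6
N 7 row [-0.0014, -0.004, 0.0, 0.1074, -0.0011, -0.009] mids [[500.0, 188.0, 235.0], [499.0, 195.0, 234.0], [497.0, 202.0, 234.0]]
clock: 3.35
ee_pos: [501.3, 199.7, 226.3]
tcp_rot: [-155.3, -0.4, -6.7]
wrist_force: [-1.7, 0.7, -2.0]
opening: 75.1
N 8 row [-0.0009, -0.0012, -0.0011, -0.1084, -0.0009, -0.0038] mids [[500.0, 201.0, 229.0], [498.0, 203.0, 232.0], [497.0, 206.0, 234.0]]
1.1 [-78.5  24.9   1.4  90.1  -0.7  65.   -4.3] [187.  596.4 234.8] [180.   -0.   72.6] [0.83 0.3  0.72]
1.9333 [-57.5  22.5  17.8  95.8  -8.   62.9 -17.4] [457.  381.4 232.4] [-1.796e+02  1.000e-01  1.990e+01] [ 0.83 -0.17  1.2 ]
2.4333 [-47.7  17.2  27.2 104.8  -9.2  60.1 -24.2] [498.8 192.  232.1] [-179.7   -0.    -7.3] [-0.3  -0.9  -0.08]
2.7667 [-57.9  26.7  30.8  95.9   5.5  74.5 -38.9] [501.7 181.  237.4] [156.9  -0.5  -8.5] [-0.7   0.52 -0.58]
3.35 [-28.4  14.4  19.9 113.7 -37.4  51.5   7.5] [501.3 199.7 226.3] [-155.3   -0.4   -6.7] [-1.68  0.72 -1.96]
```

```bash
cat > fk.py <<'E'
from h import *
import pickle,itertools
def rt(ax,a,t=(0,0,0)):
    T=np.eye(4);T[:3,:3]=Ro.from_euler(ax,a,degrees=True).as_matrix();T[:3,3]=t;return T
def fk(q,P,S):
    d1,d3,a3,d5,a5,a6,d7,o1,o7,a4=P
    t=lambda x,y,z:rt('x',0,(x,y,z))
    return (rt('z',S[0]*q[0]+o1)@t(0,0,d1)@rt('y',q[1])@rt('z',S[1]*q[2])@t(a3,0,d3)@rt('y',q[3])@t(a4,0,0)@rt('z',S[2]*q[4])@t(a5,0,d5)@rt('y',q[5])@t(a6,0,0)@rt('z',S[3]*q[6]+o7)@t(0,0,d7))
def err(T,pos,rot):
    R=Ro.from_euler('xyz',rot,degrees=True).as_matrix()
    return np.r_[T[:3,3]-pos,300*Ro.from_matrix(T[:3,:3].T@R).as_rotvec()]
def solve(D,S,o7):
    f=lambda P:np.concatenate([err(fk(d[1],P,S),d[2],d[3]) for d in D]+[0.02*(P[[2,4,5,9]])])
    return least_squares(f,[330,350,0,350,0,0,250,0,o7,0],x_scale=100,max_nfev=300)
if __name__=="__main__":
    D=pickle.load(open("dat.pkl","rb")); best=[]
    for S in itertools.product([1,-1],repeat=4):
        for o7 in(0,90,180,-90):
            r=solve(D,S,o7); best.append((r.cost,S,r.x))
    best.sort(key=lambda b:b[0])
    for b in best[:4]: print(round(b[0],2),b[1],b[2].round(1))
    pickle.dump((best[0][2],best[0][1]),open("fk.pkl","wb"))
E
python3 fk.py
```

```text
116.65 (-1, -1, -1, -1) [ 326.3  492.4   42.3  466.7   40.1   21.1  279.2   -4.3 -184.1    7.7]
116.65 (-1, -1, -1, -1) [326.3 492.4  42.3 466.7  40.1  21.1 279.2  -4.3 175.9   7.7]
116.65 (-1, -1, -1, -1) [326.3 492.4  42.3 466.7  40.1  21.1 279.2  -4.3 535.9   7.7]
116.65 (-1, -1, -1, -1) [326.3 492.4  42.3 466.7  40.1  21.1 279.2  -4.3 175.9   7.7]
```

```bash
python3 - <<'E'
s=open('fk.py').read()
s=s.replace("d1,d3,a3,d5,a5,a6,d7,o1,o7,a4=P","d1,d3,a3,d5,a5,a6,d7,o1,o7,a4,a1,y1,y3,y5,y6=P")
s=s.replace("@t(0,0,d1)@","@t(a1,y1,d1)@").replace("t(a3,0,d3)","t(a3,y3,d3)").replace("t(a5,0,d5)","t(a5,y5,d5)").replace("t(a6,0,0)","t(a6,y6,0)")
s=s.replace("P[[2,4,5,9]]","P[[2,4,5,9,10,11,12,13,14]]").replace("0,o7,0]","0,o7,0,0,0,0,0,0]")
open('fk.py','w').write(s)
E
python3 fk.py
```

```text
0.32 (-1, -1, -1, -1) [ 2.725e+02  5.565e+02  4.000e-01  4.271e+02  7.000e-01 -5.000e-01
  3.617e+02 -0.000e+00  1.800e+02 -5.000e-01  2.000e-01 -3.600e+01
 -1.660e+01 -3.000e-01 -3.000e-01]
0.32 (-1, -1, -1, -1) [ 2.725e+02  5.565e+02  4.000e-01  4.271e+02  7.000e-01 -5.000e-01
  3.617e+02 -0.000e+00 -1.800e+02 -5.000e-01  2.000e-01 -3.600e+01
 -1.660e+01 -3.000e-01 -3.000e-01]
0.32 (-1, -1, -1, -1) [ 2.725e+02  5.565e+02  4.000e-01  4.271e+02  7.000e-01 -5.000e-01
  3.617e+02 -0.000e+00  5.400e+02 -5.000e-01  2.000e-01 -3.600e+01
 -1.660e+01 -3.000e-01 -3.000e-01]
0.32 (-1, -1, -1, -1) [ 2.725e+02  5.565e+02  4.000e-01  4.271e+02  7.000e-01 -5.000e-01
  3.617e+02 -0.000e+00  1.800e+02 -5.000e-01  2.000e-01 -3.600e+01
 -1.660e+01 -3.000e-01 -3.000e-01]
```

```bash
cat > ik.py <<'E'
from fk import *
P,S=pickle.load(open("fk.pkl","rb"))
LO=np.array([-149.89,-25.12,-72.63,4.76,-75.54,6.69,-157.13]);HI=np.array([149.89,119.58,75.52,147.25,255.54,114.76,157.13])
def ik(pos,R,q0,m=3):
    T=np.eye(4)
    def f(q):
        K=fk(q,P,S); return np.r_[(K[:3,3]-pos)/10,30*Ro.from_matrix(K[:3,:3].T@R).as_rotvec(),0.002*(q-q0)]
    r=least_squares(f,np.clip(q0,LO+m+.1,HI-m-.1),bounds=(LO+m,HI-m),max_nfev=60)
    return r.x,np.linalg.norm(r.fun[:3])*10,np.degrees(np.linalg.norm(r.fun[3:6])/30)
def Rt(jaw,tilt): return (Ro.from_euler('xyz',[180,0,jaw],degrees=True)*Ro.from_euler('x',tilt,degrees=True)).as_matrix()
def Tpose(x,y,z,yaw,tip):
    # tin pose tipped mouth-down by tip
    R=Ro.from_euler('z',yaw,degrees=True)*Ro.from_euler('y',-tip,degrees=True)
    T=np.eye(4);T[:3,:3]=R.as_matrix();T[:3,3]=(x,y,z);return T
def grasp(a,zg=60,xg=0):
    # tool pose in tin frame: tool x = tin -y (jaw yaw=yaw-90), z down tilted by a; grasp pt 11 behind tcp
    R=Rt(-90,a); T=np.eye(4);T[:3,:3]=R;T[:3,3]=np.array([xg,0,zg])+R[:,2]*11;return T
LIPL=np.array([-66,0,40,1.])
def pour(yaw,tip,lip,a,zg=60,xg=0):
    T=Tpose(0,0,0,yaw,tip);T[:3,3]=np.array(lip)-(T@LIPL)[:3]
    return T@grasp(a,zg,xg),T
E
cat > s1.py <<'E'
from ik import *
rng=np.random.default_rng(0)
D=pickle.load(open("dat.pkl","rb"));q0=D[-1][1]
c=np.array([494,-28]);
for a in(-40,-20,0):
  for yaw in range(-180,180,30):
    for tip in(80,):
        G,T=pour(yaw,tip,[c[0],c[1],135],a)
        best=None
        for k in range(4):
            g=q0 if k==0 else rng.uniform(LO,HI)
            q,e,w=ik(G[:3,3],G[:3,:3],g)
            if best is None or e+5*w<best[1]+5*best[2]: best=(q,e,w)
            if e+5*w<3: break
        K=best
        print(a,yaw,tip,K[0].round(0).astype(int),round(K[1],1),round(K[2],1),"wrist",(G[:3,3]-362*G[:3,2]).round(0))
E
python3 s1.py | awk '1'
```

```text
-40 -180 80 [-6 40  6 81 -4 98 91] 0.0 0.0 wrist [728. -28. 472.]
-40 -150 80 [-15  38   5  86  10  94 108] 0.0 0.0 wrist [697.  89. 472.]
-40 -120 80 [-24  33   4  97  23  84 121] 0.0 0.0 wrist [611. 175. 472.]
-40 -90 80 [ -62   46   73  112  -17   54 -154] 51.7 16.7 wrist [494. 206. 472.]
-40 -60 80 [-65  18  41 129  44  43 150] 0.0 0.0 wrist [377. 175. 472.]
-40 -30 80 [ -78   20   73  138   25   10 -154] 27.7 5.1 wrist [291.  89. 472.]
-40 0 80 [-66   5  73 144 248  10  24] 16.7 2.6 wrist [260. -28. 472.]
-40 30 80 [ 53  12 -40 135 -73  21  22] 0.1 0.0 wrist [ 291. -145.  472.]
-40 60 80 [  3  18  27 125 -62  58  42] 0.0 0.0 wrist [ 377. -231.  472.]
-40 90 80 [  8  27  19 109 -46  74  52] 0.0 0.0 wrist [ 494. -262.  472.]
-40 120 80 [  7  34  13  94 -31  87  62] 0.0 0.0 wrist [ 611. -231.  472.]
-40 150 80 [  2  39   9  84 -18  95  75] 0.0 0.0 wrist [ 697. -145.  472.]
-20 -180 80 [ -8  50  11  75  -5 112  95] 15.8 3.8 wrist [806. -28. 379.]
-20 -150 80 [-16  50   4  76  14 112 106] 0.0 0.0 wrist [764. 128. 379.]
-20 -120 80 [-29  44   6  91  28  97 118] 0.0 0.0 wrist [650. 242
[... 828 characters left out ...]
 55   8  87  33 110 116] 0.0 0.0 wrist [671. 278. 264.]
0 -90 80 [-50  48  17 109  45  87 116] 0.0 0.0 wrist [494. 326. 264.]
0 -60 80 [-17  49 -42 129  75 112  91] 0.0 0.0 wrist [317. 278. 264.]
0 -30 80 [-15  48 -47 144  92 112  91] 30.1 6.9 wrist [188. 149. 264.]
0 0 80 [ 78  49 -70 144 193  40 129] 89.5 18.1 wrist [140. -28. 264.]
0 30 80 [ 88  66 -70 144 225  28 129] 10.3 2.4 wrist [ 188. -205.  264.]
0 60 80 [ 58  45 -25 125 -73  67  73] 0.0 0.0 wrist [ 317. -334.  264.]
0 90 80 [ 30  49   4 103 -57  98  68] 0.0 0.0 wrist [ 494. -382.  264.]
0 120 80 [ 25  56  -4  82 -39 112  62] 0.0 0.0 wrist [ 671. -334.  264.]
0 150 80 [ 38  70 -57  73  -4 112  33] 32.1 7.5 wrist [ 800. -205.  264.]
```

```bash
cat > pl.py <<'E'
from plan import *
from ik import Tpose,grasp,pour,ik,fk,P,S,LO,HI
A0=-25;ZG=55
def goT(B,N=None,chk=True):
    s,A=cur();log(s);n,row,m=screw(A,B,N=N)
    print("at",s["ee_pos"].round(1),s["tcp_rot"].round(1),"F",s["wrist_force"].round(2),"op",round(s["opening"],1),"t",round(s["clock"],1))
    print("N",n,"row",[float(v) for v in row],"mids",[list(map(float,x)) for x in m])
    q,e,w=ik(B[:3,3],B[:3,:3],s["qpos"]);print("ik",q.round(0).astype(int),round(e,1),round(w,1),"q",s["qpos"].round(0).astype(int))
def tin(k,dz=0,N=None,dx=0):
    o=pickle.load(open("out.pkl","rb"))[k]
    goT(Tpose(o[0],o[1],3+dz,o[2],0)@grasp(A0,ZG),N)
def weigh():
    f=[]
    for i in range(4):
        env.read_camera("top"); f.append(env.sense()["wrist_force"])
    f=np.array(f);print("F mean",f.mean(0).round(2),"sd",f.std(0).round(2))
E
python3 -c "
from pl import *
tin(3,90)"
```

```text
at [501.3 199.7 226.3] [-155.3   -0.4   -6.7] F [-1.68  0.72 -1.96] op 75.1 t 3.4
N 8 row [-0.001, 0.0, 0.0114, -0.1084, -0.0009, -0.0035] mids [[500.0, 208.0, 205.0], [499.0, 212.0, 183.0], [497.0, 211.0, 160.0]]
ik [-67  37  42 101  -3  64 -32] 0.0 0.0 q [-28  14  20 114 -37  51   7]
```

```bash
python3 -m crank '[-0.001,0,0.0114,-0.1084,-0.001,-0.0035,-0.001,0,0.0114,-0.1084,-0.001,-0.0035,-0.001,0,0.0114,-0.1084,-0.001,-0.0035,-0.001,0,0.0114,-0.1084,-0.001,-0.0035,-0.001,0,0.0114,-0.1084,-0.001,-0.0035,-0.001,0,0.0114,-0.1084,-0.001,-0.0035,-0.001,0,0.0114,-0.1084,-0.001,-0.0035,-0.001,0,0.0114,-0.1084,-0.001,-0.0035]' - 60; python3 -c "
from pl import *
tin(3,90)"
```

```text
clock: 4.02
ee_pos: [514.6, 177.4, 145.9]
tcp_rot: [155.3, -2.0, -7.2]
wrist_force: [-0.3, 0.6, -1.0]
opening: 74.8
at [514.6 177.4 145.9] [155.3  -2.   -7.2] F [-0.28  0.55 -1.04] op 74.8 t 4.0
N 1 row [-0.0234, -0.0253, -0.0038, -0.0044, -0.0159, -0.0471] mids [[510.0, 184.0, 144.0], [505.0, 191.0, 142.0], [500.0, 198.0, 140.0]]
ik [-60  34  31 101   3  64 -39] 0.0 0.0 q [-59  34  32 101   4  63 -39]
```

```bash
python3 -m crank '[-0.0117,-0.0127,-0.002,-0.002,-0.008,-0.024,-0.0117,-0.0127,-0.002,-0.002,-0.008,-0.024,0,0,0,0,0,0]'; python3 -c "
from pl import *
tin(3,90,3);weigh()"
```

```text
clock: 4.27
ee_pos: [490.2, 212.4, 132.7]
tcp_rot: [154.6, 0.5, -4.3]
wrist_force: [-0.4, 0.4, 0.2]
opening: 75.2
at [490.2 212.4 132.7] [154.6   0.5  -4.3] F [-0.45  0.35  0.2 ] op 75.2 t 4.3
N 3 row [0.0017, 0.003, -0.0006, 0.0023, 0.0008, 0.0058] mids [[491.0, 210.0, 134.0], [492.0, 209.0, 135.0], [494.0, 207.0, 137.0]]
ik [-60  34  31 101   3  64 -39] 0.0 0.0 q [-61  35  30 100   3  65 -39]
F mean [ 0.11 -0.64 -0.19] sd [0.43 0.2  0.16]
```

```bash
python3 -c "
from pl import *
tin(3,0,4)
import cv2
p=env.read_camera('top');cv2.imwrite('pics/t1.png',cv2.resize(p['img'][150:330,90:360,::-1],None,fx=2.9,fy=2.9))"
```

```text
at [493.4 207.  135.4] [154.6   0.2  -4.8] F [ 0.75 -0.83 -0.23] op 75.4 t 4.5
N 4 row [0.0004, -0.0088, 0.02, 0.0018, 0.0001, 0.0017] mids [[494.0, 206.0, 114.0], [494.0, 206.0, 92.0], [494.0, 205.0, 70.0]]
ik [-59  41  28 104   1  55 -40] 0.0 0.0 q [-61  35  30 101   3  65 -39]
```

View pics/t1.png

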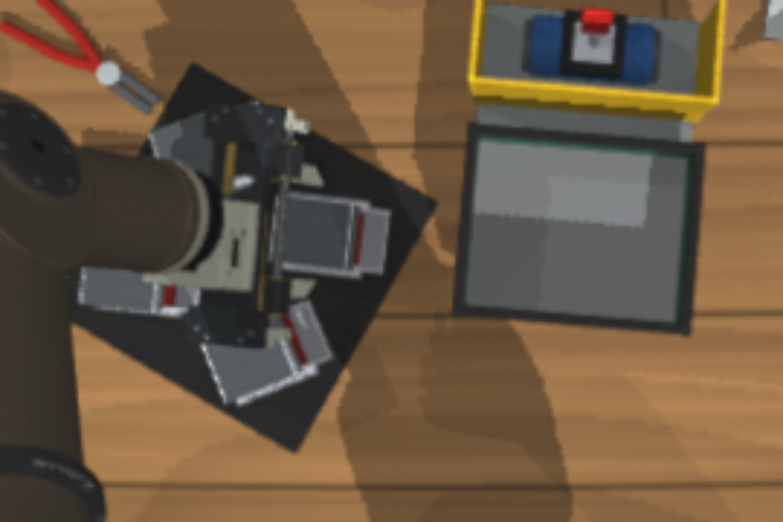

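```bash
python3 -m crank '[0.0004,-0.0088,0.02,0.002,0,0.0017,0.0004,-0.0088,0.02,0.002,0,0.0017,0.0004,-0.0088,0.02,0.002,0,0.0017,0.0004,-0.0088,0.02,0.002,0,0.0017,0,0,0,0,0,0]';  python3 -c "
from pl import *
tin(3,0,2)"
```

```text
clock: 4.93
ee_pos: [499.8, 201.0, 51.5]
tcp_rot: [155.8, -0.5, -5.8]
wrist_force: [-1.2, -0.4, -0.1]
opening: 75.3
at [499.8 201.   51.5] [155.8  -0.5  -5.8] F [-1.2  -0.36 -0.1 ] op 75.3 t 4.9
N 2 row [-0.0027, -0.0021, 0.0009, -0.0072, -0.0016, -0.0073] mids [[499.0, 202.0, 51.0], [497.0, 203.0, 50.0], [496.0, 204.0, 49.0]]
ik [-59  42  28 104   1  55 -40] 0.0 0.0 q [-58  41  29 104   1  54 -40]
```

```bash
python3 -m crank '[-0.0027,-0.0021,0.001,-0.007,-0.0016,-0.007,-0.0027,-0.0021,0.001,-0.007,-0.0016,-0.007,0,0,0,0,0,0]'; python3 -m crank '[0,0,0,0,0,0,0,0,0,0,0,0,0,0,0,0,0,0,0,0,0,0,0,0,0,0,0,0,0,0,0,0,0,0,0,0]' 40 60; python3 -c "
from pl import *
tin(3,50,3)"
```

```text
clock: 5.18
ee_pos: [495.9, 202.7, 50.9]
tcp_rot: [155.1, -0.1, -5.4]
wrist_force: [-0.1, 0.4, -0.0]
opening: 75.4
clock: 5.68
ee_pos: [496.9, 204.6, 53.9]
tcp_rot: [155.3, -0.2, -5.3]
wrist_force: [-0.7, 0.5, -2.2]
opening: 56.1
at [496.9 204.6  53.9] [155.3  -0.2  -5.3] F [-0.73  0.51 -2.17] op 56.1 t 5.7
N 3 row [-0.0007, 0.0062, -0.0133, -0.0018, -0.0008, -0.0016] mids [[496.0, 205.0, 65.0], [496.0, 205.0, 76.0], [495.0, 205.0, 87.0]]
ik [-60  37  30 102   2  60 -39] 0.0 0.0 q [-59  41  29 104   1  55 -40]
```

```bash
python3 -m crank '[0,0.0065,-0.0136,0,0,0,0,0.0065,-0.0136,0,0,0,0,0.0065,-0.0136,0,0,0,0,0.0065,-0.0136,0,0,0,0,0,0,0,0,0,0,0,0,0,0,0]'; python3 -c "
from pl import *
weigh()"
```

```text
clock: 6.18
ee_pos: [495.4, 203.5, 114.5]
tcp_rot: [155.2, -0.1, -5.3]
wrist_force: [-1.0, 0.2, -4.0]
opening: 55.9
F mean [-0.1  -0.1  -2.69] sd [0.43 0.34 0.32]
```

```bash
cat >> pl.py <<'E'
def weigh2(n=16):
    f=[];tau=[];qs=[]
    for i in range(n):
        env.read_camera("top"); s=env.sense(); f.append(s["wrist_force"]); tau.append(s["wrist_torque"])
    f=np.array(f);tau=np.array(tau);print("F",f.mean(0).round(2),"sd",f.std(0).round(2),"z",f[:,2].round(1),"tau",tau.mean(0).round(3), s["clock"],s["ee_pos"].round(1))
E
python3 -c "
from pl import *
weigh2()"
```

```text
F [ 0.01  0.05 -3.09] sd [0.66 0.45 0.47] z [-3.1 -2.7 -4.  -2.5 -3.  -2.8 -3.2 -2.5 -3.3 -4.2 -2.9 -2.6 -3.5 -2.8
 -3.3 -3.1] tau [ 0.679 -0.024  0.01 ] 7.1833 [495.5 203.3 114.7]
```

```bash
cat >> pl.py <<'E'
def pourp(tip,lipz,ly=15,yaw=None,lx=0,N=None,out='pol'):
    o=pickle.load(open("out.pkl","rb"))['pol']; c=pose2(*o,[(lx,ly,lipz)])[0]
    G,T=pour(o[2]+90 if yaw is None else yaw,tip,c,A0,ZG); goT(G,N)
E
python3 -c "
from pl import *
tin(3,165)
pourp(0,200);pourp(78,134)"
```

```text
at [495.5 203.3 114.7] [ 1.552e+02 -1.000e-01 -5.300e+00] F [ 0.93  0.36 -3.11] op 55.9 t 7.2
N 3 row [-0.0003, 0.0134, -0.0299, -0.001, -0.0001, -0.0011] mids [[495.0, 204.0, 139.0], [495.0, 204.0, 164.0], [495.0, 204.0, 188.0]]
ik [-61  30  32  97   5  73 -38] 0.0 0.0 q [-60  36  30 102   3  62 -39]
at [495.5 203.3 114.7] [ 1.552e+02 -1.000e-01 -5.300e+00] F [ 0.93  0.36 -3.11] op 55.9 t 7.2
N 5 row [0.004, 0.0355, -0.0034, -0.0006, -0.0003, -0.0002] mids [[497.0, 165.0, 137.0], [498.0, 126.0, 160.0], [500.0, 87.0, 182.0]]
ik [-52  24  35 107  10  64 -29] 0.0 0.0 q [-60  36  30 102   3  62 -39]
at [495.5 203.3 114.7] [ 1.552e+02 -1.000e-01 -5.300e+00] F [ 0.93  0.36 -3.11] op 55.9 t 7.2
N 12 row [0.0017, 0.017, -0.0106, 0.1132, -0.0002, -0.0] mids [[497.0, 165.0, 161.0], [497.0, 113.0, 191.0], [497.0, 54.0, 203.0]]
ik [ 11  32  22 112 -57  81  60] 0.0 0.0 q [-60  36  30 102   3  62 -39]
```

```bash
python3 -m crank '[0,0.0134,-0.0299,0,0,0,0,0.0134,-0.0299,0,0,0,0,0.0134,-0.0299,0,0,0]';python3 -c "
from pl import *
pourp(0,205)"
```

```text
clock: 7.43
ee_pos: [491.5, 203.0, 209.7]
tcp_rot: [154.6, 0.5, -5.3]
wrist_force: [0.7, 0.8, -2.7]
opening: 56.1
at [491.5 203.  209.7] [154.6   0.5  -5.3] F [ 0.74  0.81 -2.74] op 56.1 t 7.4
N 5 row [0.0048, 0.0278, 0.013, 0.0012, 0.0015, 0.0006] mids [[494.0, 164.0, 210.0], [496.0, 126.0, 210.0], [499.0, 87.0, 210.0]]
ik [-53  24  35 107  10  64 -29] 0.0 0.0 q [-61  30  32  97   5  73 -38]
```

```bash
python3 -m crank '[0.0048,0.0278,0.013,0.001,0.0015,0,0.0048,0.0278,0.013,0.001,0.0015,0,0.0048,0.0278,0.013,0.001,0.0015,0,0.0048,0.0278,0.013,0.001,0.0015,0,0.0048,0.0278,0.013,0.001,0.0015,0]';python3 -c "
from pl import *
pourp(40,175,N=10)"
```

```text
clock: 7.85
ee_pos: [506.6, 53.7, 215.4]
tcp_rot: [155.7, -0.5, -4.3]
wrist_force: [1.3, -0.2, -3.4]
opening: 55.9
at [506.6  53.7 215.4] [155.7  -0.5  -4.3] F [ 1.32 -0.23 -3.38] op 55.9 t 7.8
N 10 row [-0.0005, 0.0024, -0.0, 0.0686, -0.001, 0.0017] mids [[505.0, 48.0, 218.0], [503.0, 42.0, 219.0], [501.0, 37.0, 219.0]]
ik [-24  15  31 112 -27  58  16] 0.0 0.0 q [-53  23  35 106  10  64 -28]
```

```bash
python3 -m crank '[-0.0005,0.0024,0,0.0686,-0.001,0.0017,-0.0005,0.0024,0,0.0686,-0.001,0.0017,-0.0005,0.0024,0,0.0686,-0.001,0.0017,-0.0005,0.0024,0,0.0686,-0.001,0.0017,-0.0005,0.0024,0,0.0686,-0.001,0.0017,-0.0005,0.0024,0,0.0686,-0.001,0.0017,-0.0005,0.0024,0,0.0686,-0.001,0.0017,-0.0005,0.0024,0,0.0686,-0.001,0.0017]';python3 -c "
from pl import *
pourp(40,160,N=5)
pourp(78,134,N=10)"
```

```text
clock: 8.52
ee_pos: [499.1, 27.2, 221.1]
tcp_rot: [-171.9, -0.4, -5.4]
wrist_force: [-1.1, -0.3, -2.9]
opening: 55.7
at [499.1  27.2 221.1] [-171.9   -0.4   -5.4] F [-1.05 -0.35 -2.87] op 55.7 t 8.5
N 5 row [0.0001, -0.0, 0.0036, 0.0241, -0.0014, -0.0002] mids [[499.0, 28.0, 217.0], [499.0, 29.0, 212.0], [500.0, 30.0, 208.0]]
ik [-21  16  28 113 -27  56  17] 0.0 0.0 q [-28  14  30 111 -18  57   6]
at [499.1  27.2 221.1] [-171.9   -0.4   -5.4] F [-1.05 -0.35 -2.87] op 55.7 t 8.5
N 10 row [0.0, 0.0042, 0.0008, 0.0784, -0.0007, 0.0001] mids [[498.0, 17.0, 217.0], [498.0, 9.0, 211.0], [497.0, 1.0, 204.0]]
ik [ 13  32  19 112 -57  80  59] 0.0 0.0 q [-28  14  30 111 -18  57   6]
```

```bash
python3 -m crank '[0,0.0042,0.0008,0.0784,-0.0007,0,0,0.0042,0.0008,0.0784,-0.0007,0,0,0.0042,0.0008,0.0784,-0.0007,0,0,0.0042,0.0008,0.0784,-0.0007,0,0,0.0042,0.0008,0.0784,-0.0007,0]';python3 -c "
from pl import *
pourp(78,134,N=6)
for n in('scene','top'):
  p=env.read_camera(n);a=p['img'][140:320,180:420] if n=='scene' else p['img'][130:290,180:420]
  cv2.imwrite('pics/p1'+n+'.png',cv2.resize(a[:,:,::-1],None,fx=3,fy=3))"
```

```text
clock: 8.93
ee_pos: [498.5, 6.2, 214.6]
tcp_rot: [-148.4, -0.9, -5.3]
wrist_force: [-0.1, 0.3, -4.1]
opening: 56.2
at [498.5   6.2 214.6] [-148.4   -0.9   -5.3] F [-0.08  0.26 -4.15] op 56.2 t 8.9
N 6 row [-0.0002, 0.0036, 0.0013, 0.0622, -0.0021, 0.0016] mids [[498.0, 3.0, 210.0], [497.0, -0.0, 205.0], [497.0, -3.0, 200.0]]
ik [ 12  32  21 112 -57  81  60] 0.0 0.0 q [ -6  20  27 113 -44  66  40]
```

View pics/p1scene.png

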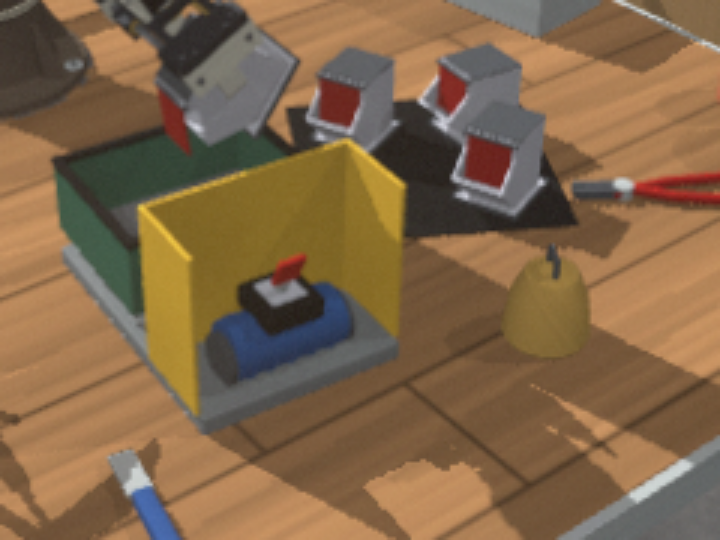

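View pics/p1top.png

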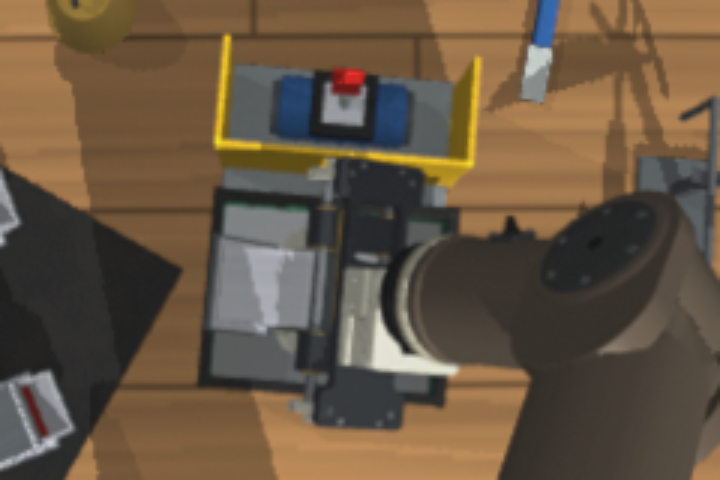

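```bash
python3 -m crank '[-0.0002,0.0036,0.0013,0.0622,-0.002,0.0016,-0.0002,0.0036,0.0013,0.0622,-0.002,0.0016,-0.0002,0.0036,0.0013,0.0622,-0.002,0.0016,-0.0002,0.0036,0.0013,0.0622,-0.002,0.0016,-0.0002,0.0036,0.0013,0.0622,-0.002,0.0016,-0.0002,0.0036,0.0013,0.0622,-0.002,0.0016,0,0,0,0,0,0,0,0,0,0,0,0,0,0,0,0,0,0,0,0,0,0,0,0]';python3 -c "
from pl import *
pourp(80,134,N=2)
weigh2(8)
pourp(0,215)"
```

```text
clock: 9.87
ee_pos: [495.2, -3.7, 193.0]
tcp_rot: [-127.7, 0.6, -4.7]
wrist_force: [1.0, -0.8, -1.3]
opening: 56.0
at [495.2  -3.7 193. ] [-127.7    0.6   -4.7] F [ 1.04 -0.75 -1.32] op 56.0 t 9.9
N 2 row [0.0007, 0.0001, -0.002, 0.0237, 0.007, -0.0018] mids [[495.0, -5.0, 194.0], [496.0, -5.0, 194.0], [496.0, -6.0, 195.0]]
ik [ 12  33  21 112 -58  83  62] 0.0 0.0 q [ 10  32  22 112 -57  81  60]
F [ 0.21  0.36 -1.75] sd [0.55 0.28 0.23] z [-1.8 -2.2 -1.7 -1.7 -1.5 -1.5 -2.  -1.6] tau [-1.337  0.148 -0.01 ] 10.2667 [495.1  -4.4 192.7]
at [495.1  -4.4 192.7] [-127.6    0.6   -4.8] F [ 0.52  0.24 -1.62] op 56.0 t 10.3
N 12 row [0.0001, -0.0053, -0.001, -0.1126, 0.0011, 0.0004] mids [[496.0, 4.0, 206.0], [498.0, 17.0, 216.0], [500.0, 32.0, 221.0]]
ik [-66  30  58 107  -1  64 -15] 0.0 0.0 q [ 10  32  22 112 -57  81  60]
```

```bash
python3 -m crank '[0,-0.0053,-0.001,-0.1126,0.001,0,0,-0.0053,-0.001,-0.1126,0.001,0,0,-0.0053,-0.001,-0.1126,0.001,0,0,-0.0053,-0.001,-0.1126,0.001,0,0,-0.0053,-0.001,-0.1126,0.001,0,0,-0.0053,-0.001,-0.1126,0.001,0,0,-0.0053,-0.001,-0.1126,0.001,0,0,-0.0053,-0.001,-0.1126,0.001,0,0,-0.0053,-0.001,-0.1126,0.001,0,0,-0.0053,-0.001,-0.1126,0.001,0]';python3 -c "
from pl import *
tin(3,150)"
```

```text
clock: 11.1
ee_pos: [503.5, 28.5, 224.4]
tcp_rot: [165.7, -0.8, -6.7]
wrist_force: [0.0, -0.4, -3.5]
opening: 55.8
at [503.5  28.5 224.4] [165.7  -0.8  -6.7] F [ 0.02 -0.37 -3.54] op 55.8 t 11.1
N 5 row [-0.0055, -0.0347, -0.0062, -0.0374, -0.0009, -0.006] mids [[502.0, 73.0, 221.0], [500.0, 117.0, 215.0], [497.0, 161.0, 208.0]]
ik [-63  31  34  98   3  71 -37] 0.0 0.0 q [-47  18  36 108   4  61 -20]
```

```bash
python3 -m crank '[-0.0055,-0.0347,-0.0062,-0.0374,-0.001,-0.006,-0.0055,-0.0347,-0.0062,-0.0374,-0.001,-0.006,-0.0055,-0.0347,-0.0062,-0.0374,-0.001,-0.006,-0.0055,-0.0347,-0.0062,-0.0374,-0.001,-0.006,-0.0055,-0.0347,-0.0062,-0.0374,-0.001,-0.006,0,0,0,0,0,0]';python3 -c "
from pl import *
tin(3,25)
for n in('scene','top'):
  p=env.read_camera(n);a=p['img'][140:320,180:420] if n=='scene' else p['img'][130:310,100:370]
  cv2.imwrite('pics/p2'+n+'.png',cv2.resize(a[:,:,::-1],None,fx=2.9,fy=2.9))"
```

```text
clock: 11.6
ee_pos: [491.0, 220.5, 195.2]
tcp_rot: [154.3, -0.0, -4.6]
wrist_force: [-1.6, 1.8, -3.0]
opening: 56.0
at [491.  220.5 195.2] [154.3  -0.   -4.6] F [-1.6   1.8  -3.04] op 56.0 t 11.6
N 4 row [0.0012, -0.0096, 0.0292, 0.0031, -0.0012, 0.002] mids [[492.0, 216.0, 165.0], [493.0, 212.0, 134.0], [494.0, 208.0, 104.0]]
ik [-60  40  30 103   1  57 -39] 0.0 0.0 q [-63  32  33  97   4  72 -39]
```

View pics/p2scene.png

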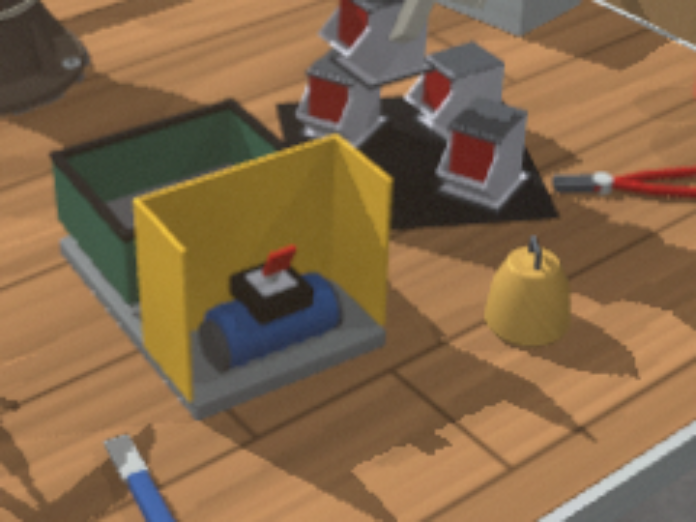

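View pics/p2top.png

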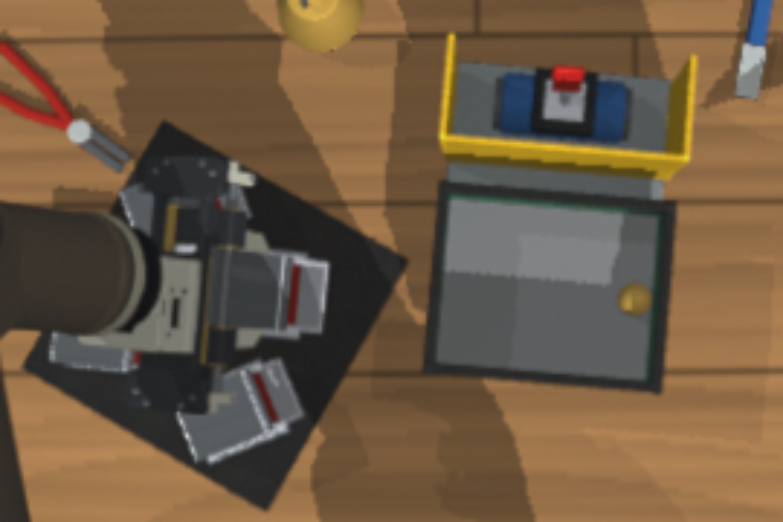

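```bash
python3 -m crank '[0.0012,-0.0096,0.0292,0.003,-0.001,0.002,0.0012,-0.0096,0.0292,0.003,-0.001,0.002,0.0012,-0.0096,0.0292,0.003,-0.001,0.002,0.0012,-0.0096,0.0292,0.003,-0.001,0.002,0,0,0,0,0,0]';python3 -c "
from pl import *
tin(3,3,4)"
```

```text
clock: 12.12
ee_pos: [499.1, 191.5, 75.6]
tcp_rot: [155.3, -0.5, -6.0]
wrist_force: [-1.0, -0.9, -2.1]
opening: 55.8
at [499.1 191.5  75.6] [155.3  -0.5  -6. ] F [-0.95 -0.9  -2.11] op 55.8 t 12.1
N 4 row [-0.0015, -0.0054, 0.0042, -0.0011, -0.0003, -0.0046] mids [[498.0, 195.0, 69.0], [497.0, 198.0, 63.0], [496.0, 201.0, 57.0]]
ik [-59  42  30 104   0  55 -39] 0.0 0.0 q [-59  39  31 104   1  56 -39]
```

```bash
python3 -m crank '[-0.0015,-0.0054,0.0042,-0.001,0,-0.0046,-0.0015,-0.0054,0.0042,-0.001,0,-0.0046,-0.0015,-0.0054,0.0042,-0.001,0,-0.0046,-0.0015,-0.0054,0.0042,-0.001,0,-0.0046,0,0,0,0,0,0]';python3 -c "
from pl import *
tin(3,0,3)"
```

```text
clock: 12.53
ee_pos: [496.5, 204.1, 54.7]
tcp_rot: [155.2, -0.2, -5.3]
wrist_force: [-0.6, 0.6, -1.5]
opening: 56.4
at [496.5 204.1  54.7] [155.2  -0.2  -5.3] F [-0.55  0.64 -1.53] op 56.4 t 12.5
N 3 row [-0.0006, -0.0011, 0.002, -0.0011, -0.0007, -0.0015] mids [[496.0, 204.0, 53.0], [496.0, 204.0, 51.0], [495.0, 205.0, 50.0]]
ik [-59  42  29 104   0  55 -39] 0.0 0.0 q [-59  41  30 104   0  55 -39]
```

```bash
python3 -m crank '[0,-0.0004,0.001,0,0,0,0,-0.0004,0.001,0,0,0,0,0,0,0,0,0]'; python3 -c "
from pl import *
weigh()"
```

```text
clock: 12.78
ee_pos: [497.0, 205.4, 54.0]
tcp_rot: [155.3, -0.3, -5.2]
wrist_force: [0.4, 0.5, -1.7]
opening: 56.0
F mean [-0.18  0.32 -1.36] sd [0.38 0.53 0.74]
```

```bash
python3 -m crank '[0,-0.0008,0.0018,0,0,0,0,-0.0008,0.0018,0,0,0]'; python3 -c "
from pl import *
weigh();print(cur()[0]['ee_pos'])"
```

```text
clock: 13.15
ee_pos: [497.3, 205.4, 53.5]
tcp_rot: [155.2, -0.3, -5.2]
wrist_force: [-6.8, 4.3, 28.7]
opening: 56.0
F mean [-5.56  3.55 24.86] sd [0.29 0.34 0.42]
[497.29652746 205.4841111   53.5125653 ]
```

```bash
python3 -m crank '[0,0.0005,-0.001,0,0,0,0,0,0,0,0,0,0,0,0,0,0,0,0,0,0,0,0,0]' 82; python3 -m crank '[0,0.0127,-0.0272,0,0,0,0,0.0127,-0.0272,0,0,0,0,0.0127,-0.0272,0,0,0,0,0.0127,-0.0272,0,0,0]';python3 -c "
from pl import *
tin(4,90)"
```

```text
clock: 13.68
ee_pos: [498.1, 205.4, 56.1]
tcp_rot: [155.3, -0.4, -5.3]
wrist_force: [0.3, 0.3, -0.4]
opening: 74.2
clock: 14.02
ee_pos: [493.7, 202.7, 173.4]
tcp_rot: [154.7, 0.2, -5.3]
wrist_force: [-0.2, -0.4, -0.6]
opening: 75.2
at [493.7 202.7 173.4] [154.7   0.2  -5.3] F [-0.18 -0.38 -0.61] op 75.2 t 14.0
N 5 row [-0.0203, -0.0154, 0.0006, 0.0008, 0.044, -0.0924] mids [[470.0, 222.0, 165.0], [444.0, 238.0, 156.0], [416.0, 250.0, 147.0]]
ik [-76  25  25 116  15  54 -37] 0.0 0.0 q [-62  32  33  99   3  69 -38]
```

```bash
python3 -m crank '[-0.0203,-0.0154,0.0006,0.0008,0.044,-0.0924,-0.0203,-0.0154,0.0006,0.0008,0.044,-0.0924,-0.0203,-0.0154,0.0006,0.0008,0.044,-0.0924,-0.0203,-0.0154,0.0006,0.0008,0.044,-0.0924,-0.0203,-0.0154,0.0006,0.0008,0.044,-0.0924,0,0,0,0,0,0]';python3 -c "
from pl import *
tin(4,80,3)
p=env.read_camera('top');cv2.imwrite('pics/t4.png',cv2.resize(p['img'][150:330,90:360,::-1],None,fx=2.9,fy=2.9))
p=env.read_camera('scene');cv2.imwrite('pics/t4s.png',cv2.resize(p['img'][140:240,260:440,::-1],None,fx=4,fy=4))"
```

```text
clock: 14.52
ee_pos: [389.2, 260.6, 142.4]
tcp_rot: [155.1, -0.9, 25.1]
wrist_force: [-0.6, -0.3, -0.4]
opening: 75.4
at [389.2 260.6 142.4] [155.1  -0.9  25.1] F [-0.64 -0.3  -0.42] op 75.4 t 14.5
N 3 row [-0.0012, -0.0019, 0.0044, -0.0008, -0.0072, 0.0034] mids [[388.0, 260.0, 139.0], [388.0, 260.0, 135.0], [387.0, 259.0, 132.0]]
ik [-76  26  26 116  14  53 -37] 0.0 0.0 q [-77  24  26 116  15  54 -37]
```

View pics/t4.png

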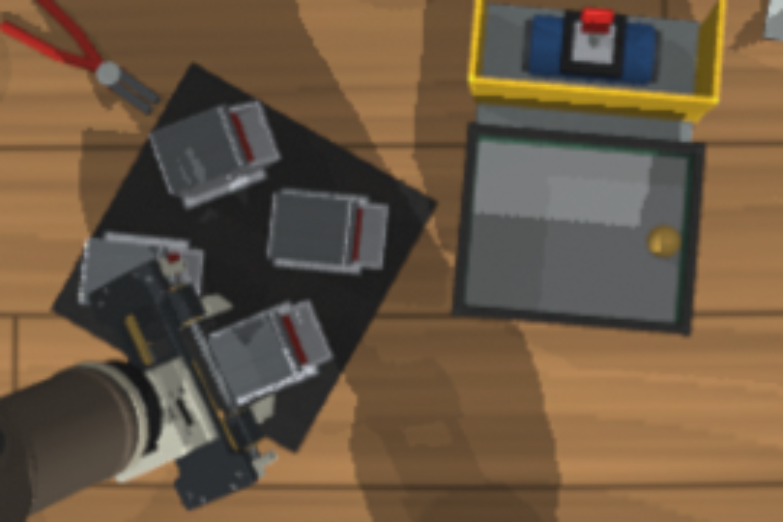

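View pics/t4s.png

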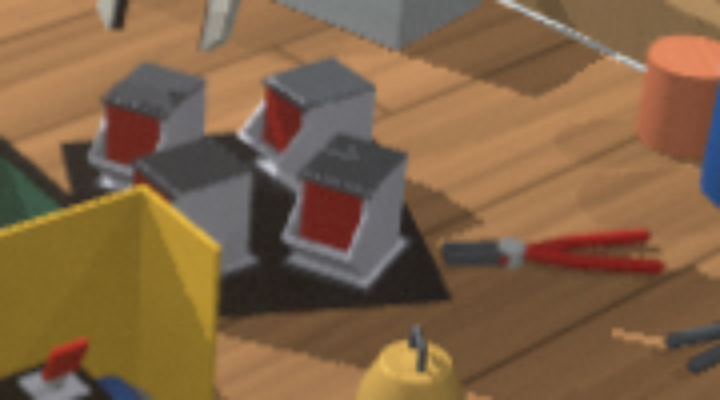

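```bash
export A0=-10; python3 -m crank '[-0.0025,-0.0046,0.0079,0.0867,-0.007,0,-0.0025,-0.0046,0.0079,0.0867,-0.007,0,-0.0025,-0.0046,0.0079,0.0867,-0.007,0,0,0,0,0,0,0]'; python3 -c "
from pl import *
tin(4,0,5)"
```

```text
clock: 14.95
ee_pos: [389.6, 262.5, 117.2]
tcp_rot: [170.4, -0.2, 23.8]
wrist_force: [0.7, -0.8, 0.6]
opening: 75.0
at [389.6 262.5 117.2] [170.4  -0.2  23.8] F [ 0.66 -0.78  0.57] op 75.0 t 14.9
N 5 row [-0.001, -0.0025, 0.0138, -0.0015, -0.0007, -0.0008] mids [[388.0, 262.0, 100.0], [387.0, 262.0, 82.0], [386.0, 262.0, 65.0]]
ik [-62  28  19 123   1  34 -22] 0.0 0.0 q [-64  21  21 119   2  44 -22]
```

```bash
export A0=-10; python3 -m crank '[-0.001,-0.0025,0.0138,-0.0015,0,0,-0.001,-0.0025,0.0138,-0.0015,0,0,-0.001,-0.0025,0.0138,-0.0015,0,0,-0.001,-0.0025,0.0138,-0.0015,0,0,-0.001,-0.0025,0.0138,-0.0015,0,0,0,0,0,0,0,0]'; python3 -c "
from pl import *
tin(4,0,2)"
```

```text
clock: 15.45
ee_pos: [395.1, 258.6, 47.4]
tcp_rot: [169.3, -0.7, 22.7]
wrist_force: [-0.4, 0.1, 0.8]
opening: 75.0
at [395.1 258.6  47.4] [169.3  -0.7  22.7] F [-0.37  0.08  0.81] op 75.0 t 15.4
N 2 row [-0.0041, -0.0032, -0.0005, 0.0062, -0.0038, -0.0122] mids [[393.0, 259.0, 47.0], [390.0, 260.0, 47.0], [388.0, 261.0, 47.0]]
ik [-62  28  19 123   1  34 -22] 0.0 0.0 q [-63  28  20 122   1  34 -23]
```

```bash
export A0=-10; python3 -m crank '[-0.0041,-0.0032,-0.0005,0.006,-0.004,-0.012,-0.0041,-0.0032,-0.0005,0.006,-0.004,-0.012,0,0,0,0,0,0]'; python3 -m crank '[0,0,0,0,0,0,0,0,0,0,0,0,0,0,0,0,0,0,0,0,0,0,0,0,0,0,0,0,0,0]' 40 60;  python3 -m crank '[0,0.0027,-0.0152,0,0,0,0,0.0027,-0.0152,0,0,0,0,0.0027,-0.0152,0,0,0,0,0.0027,-0.0152,0,0,0,0,0,0,0,0,0,0,0,0,0,0,0,0,0,0,0,0,0]'; python3 -c "
from pl import *
weigh2()
tin(4,50)"
```

```text
clock: 15.7
ee_pos: [386.1, 261.8, 48.0]
tcp_rot: [169.8, 0.1, 24.0]
wrist_force: [-0.4, -0.1, 0.5]
opening: 75.5
clock: 16.12
ee_pos: [386.9, 263.1, 50.4]
tcp_rot: [169.9, -0.1, 24.0]
wrist_force: [-0.3, 0.3, -1.5]
opening: 55.5
clock: 16.7
ee_pos: [386.0, 261.8, 113.4]
tcp_rot: [169.8, 0.0, 24.0]
wrist_force: [-0.1, -0.3, -1.8]
opening: 56.1
F [ 0.23 -0.11 -1.73] sd [0.39 0.57 0.54] z [-1.8 -1.3 -2.5 -1.9 -1.3 -3.  -0.9 -1.8 -2.  -2.4 -1.  -1.8 -1.5 -1.3
 -1.6 -1.8] tau [0.179 0.13  0.007] 17.5 [386.  261.8 113.7]
at [386.  261.8 113.7] [169.8   0.   24. ] F [ 0.28 -0.79 -1.76] op 55.9 t 17.5
N 1 row [-0.0011, -0.0029, 0.0163, 0.0036, 0.0008, -0.001] mids [[386.0, 262.0, 110.0], [386.0, 262.0, 105.0], [385.0, 261.0, 101.0]]
ik [-64  23  21 121   2  41 -22] 0.0 0.0 q [-65  21  21 119   3  44 -22]
```

```bash
export A0=-10; python3 -m crank '[0,-0.0023,0.013,0,0,0,0,-0.0023,0.013,0,0,0,0,-0.0023,0.013,0,0,0,0,-0.0023,0.013,0,0,0,0,0,0,0,0,0]'; python3 -c "
from pl import *
weigh()
s=cur()[0];print(s['ee_pos'],s['tcp_rot'])"
```

```text
clock: 17.92
ee_pos: [387.1, 263.2, 60.2]
tcp_rot: [169.9, -0.2, 24.0]
wrist_force: [-0.8, -0.6, -1.4]
opening: 55.9
F mean [ 0.25 -0.26 -2.05] sd [0.46 0.18 0.49]
[388.3593389  264.08521656  62.48646894] [170.01072933  -0.36810306  23.98759047]
```

```bash
export A0=-10; python3 -m crank '[0,-0.0009,0.005,0,0,0,0,-0.0009,0.005,0,0,0,0,0,0,0,0,0]'; python3 -c "
from pl import *
weigh()
s=cur()[0];print(s['ee_pos'],s['tcp_rot'])"
```

```text
clock: 18.37
ee_pos: [389.4, 265.3, 53.4]
tcp_rot: [170.1, -0.6, 24.0]
wrist_force: [0.5, -0.5, -1.6]
opening: 55.7
F mean [ 0.15  0.3  -1.54] sd [0.32 0.8  0.05]
[389.52647577 265.31074023  53.85155307] [170.12350284  -0.57311698  23.98613177]
```

```bash
export A0=-10; python3 -m crank '[0,-0.0005,0.003,0,0,0,0,-0.0003,0.002,0,0,0]'; python3 -c "
from pl import *
weigh()
s=cur()[0];print(s['ee_pos'],s['tcp_rot'])"
```

```text
clock: 18.73
ee_pos: [389.9, 265.9, 50.0]
tcp_rot: [170.2, -0.6, 24.0]
wrist_force: [-9.7, -0.9, 51.9]
opening: 56.0
F mean [-4.510e+00  2.000e-02  2.216e+01] sd [0.55 0.52 0.57]
[389.85673177 265.8316358   50.15325804] [170.17623327  -0.62203279  23.98875929]
```

```bash
export A0=-15; python3 -m crank '[0,0.0002,-0.0005,0,0,0,0,0,0,0,0,0,0,0,0,0,0,0,0,0,0,0,0,0]' 82; python3 -m crank '[0,0.0045,-0.0265,0,0,0,0,0.0045,-0.0265,0,0,0,0,0.0045,-0.0265,0,0,0,0,0.0045,-0.0265,0,0,0,0,0,0,0,0,0]';python3 -c "
from pl import *
tin(1,90)
p=env.read_camera('top');cv2.imwrite('pics/t5.png',cv2.resize(p['img'][150:330,90:360,::-1],None,fx=2.9,fy=2.9))
p=env.read_camera('scene');cv2.imwrite('pics/t5s.png',cv2.resize(p['img'][140:240,260:440,::-1],None,fx=4,fy=4))"
```

```text
clock: 19.27
ee_pos: [390.4, 266.2, 51.3]
tcp_rot: [170.2, -0.7, 24.0]
wrist_force: [-0.2, -0.3, 0.4]
opening: 73.9
clock: 19.68
ee_pos: [388.2, 264.4, 160.7]
tcp_rot: [170.0, -0.4, 24.0]
wrist_force: [1.2, 0.2, -0.5]
opening: 75.4
at [388.2 264.4 160.7] [170.   -0.4  24. ] F [ 1.15  0.2  -0.51] op 75.4 t 19.7
N 5 row [0.036, 0.0042, 0.0058, -0.0175, -0.0047, 0.0148] mids [[432.0, 277.0, 155.0], [476.0, 288.0, 149.0], [520.0, 298.0, 143.0]]
ik [-56  35  23  92   1  59 -17] 0.0 0.0 q [-66  17  22 117   4  50 -23]
```

View pics/t5.png

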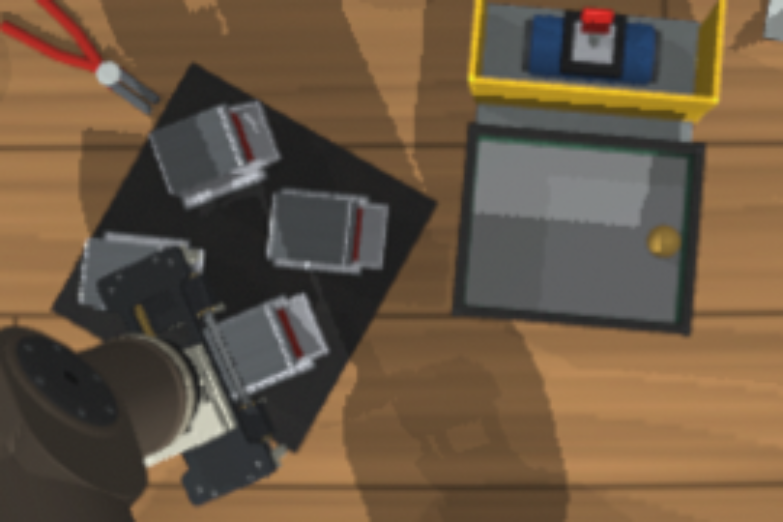

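View pics/t5s.png

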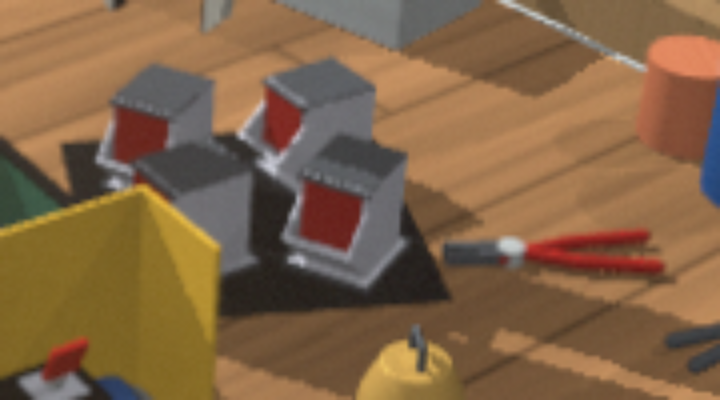

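```bash
export A0=-15; python3 -m crank '[0.036,0.0042,0.0058,-0.0175,-0.005,0.0148,0.036,0.0042,0.0058,-0.0175,-0.005,0.0148,0.036,0.0042,0.0058,-0.0175,-0.005,0.0148,0.036,0.0042,0.0058,-0.0175,-0.005,0.0148,0.034,0.0042,0.0058,-0.0175,-0.005,0.0148,0,0,0,0,0,0]';python3 -c "
from pl import *
tin(1,60,3)"
```

```text
clock: 20.28
ee_pos: [561.9, 305.1, 121.6]
tcp_rot: [164.5, 1.1, 19.6]
wrist_force: [-0.3, -0.2, 0.5]
opening: 75.6
at [561.9 305.1 121.6] [164.5   1.1  19.6] F [-0.28 -0.24  0.54] op 75.6 t 20.3
N 3 row [0.0013, -0.0017, 0.0044, 0.0026, 0.0058, 0.0022] mids [[563.0, 306.0, 118.0], [563.0, 306.0, 114.0], [564.0, 307.0, 111.0]]
ik [-56  38  24  94   0  55 -17] 0.0 0.0 q [-56  37  24  93   0  58 -17]
```

```bash
export A0=-15; python3 -m crank '[0.0013,-0.0017,0.0044,0.0026,0.006,0.002,0.0013,-0.0017,0.0044,0.0026,0.006,0.002,0.0013,-0.0017,0.0044,0.0026,0.006,0.002,0,0,0,0,0,0]';python3 -c "
from pl import *
tin(1,0,5)"
```

```text
clock: 20.62
ee_pos: [563.2, 305.5, 99.4]
tcp_rot: [164.8, 0.3, 19.5]
wrist_force: [0.0, -0.4, 0.0]
opening: 75.6
at [563.2 305.5  99.4] [164.8   0.3  19.5] F [ 0.02 -0.36  0.02] op 75.6 t 20.6
N 5 row [0.0005, -0.003, 0.01, 0.0006, 0.0012, 0.0002] mids [[564.0, 306.0, 86.0], [564.0, 307.0, 73.0], [565.0, 307.0, 60.0]]
ik [-56  42  23  96  -1  49 -18] 0.0 0.0 q [-56  38  24  94   0  55 -17]
```

```bash
export A0=-15; python3 -m crank '[0.0005,-0.003,0.01,0.0006,0.001,0,0.0005,-0.003,0.01,0.0006,0.001,0,0.0005,-0.003,0.01,0.0006,0.001,0,0.0005,-0.003,0.01,0.0006,0.001,0,0.0005,-0.003,0.01,0.0006,0.001,0,0,0,0,0,0,0]';python3 -c "
from pl import *
tin(1,2,2)"
```

```text
clock: 21.12
ee_pos: [561.7, 308.4, 42.3]
tcp_rot: [165.1, 0.1, 19.7]
wrist_force: [-0.1, 0.4, -0.9]
opening: 75.4
at [561.7 308.4  42.3] [1.651e+02 1.000e-01 1.970e+01] F [-0.09  0.45 -0.9 ] op 75.4 t 21.1
N 2 row [0.0015, 0.0017, -0.0032, -0.0012, 0.0004, 0.0016] mids [[563.0, 308.0, 44.0], [563.0, 308.0, 46.0], [564.0, 308.0, 48.0]]
ik [-56  42  23  96  -1  49 -18] 0.0 0.0 q [-56  42  22  97  -1  49 -18]
```

```bash
export A0=-15; python3 -m crank '[0.0015,0.0017,-0.0032,-0.001,0,0.0016,0.0015,0.0017,-0.0032,-0.001,0,0.0016]'; python3 -m crank '[0,0,0,0,0,0,0,0,0,0,0,0,0,0,0,0,0,0,0,0,0,0,0,0,0,0,0,0,0,0,0,0,0,0,0,0]' 40 60;  python3 -m crank '[0,0.004,-0.015,0,0,0,0,0.004,-0.015,0,0,0,0,0.004,-0.015,0,0,0,0,0.004,-0.015,0,0,0,0,0,0,0,0,0,0,0,0,0,0,0,0,0,0,0,0,0]'; python3 -c "
from pl import *
weigh2()
tin(1,160)
"
```

```text
clock: 21.28
ee_pos: [564.1, 307.4, 48.0]
tcp_rot: [165.0, 0.2, 19.5]
wrist_force: [0.1, 0.3, 0.2]
opening: 75.7
clock: 21.78
ee_pos: [566.4, 308.1, 51.1]
tcp_rot: [165.0, -0.1, 19.5]
wrist_force: [-0.0, 0.4, -1.2]
opening: 56.1
clock: 22.37
ee_pos: [564.1, 307.4, 112.9]
tcp_rot: [165.0, 0.2, 19.5]
wrist_force: [0.3, 0.2, -1.6]
opening: 56.2
F [ 0.07  0.03 -1.98] sd [0.39 0.4  0.49] z [-1.7 -2.2 -2.  -2.3 -1.5 -1.7 -1.6 -2.  -2.5 -1.4 -2.2 -2.2 -2.8 -3.
 -1.4 -1.3] tau [0.316 0.157 0.005] 23.1667 [564.2 307.4 113.2]
at [564.2 307.4 113.2] [165.    0.2  19.5] F [-0.4   0.05 -1.31] op 55.6 t 23.2
N 3 row [0.0002, 0.0081, -0.0303, 0.0, 0.0013, 0.0] mids [[564.0, 308.0, 137.0], [565.0, 308.0, 160.0], [565.0, 308.0, 184.0]]
ik [-57  32  25  88   2  66 -16] 0.0 0.0 q [-56  37  24  94   0  56 -17]
```

```bash
export A0=-15; python3 -m crank '[0,-0.0036,0.0135,0,0,0,0,-0.0036,0.0135,0,0,0,0,-0.0036,0.0135,0,0,0,0,-0.0036,0.0135,0,0,0,0,0,0,0,0,0]'; python3 -c "
from pl import *
weigh()
s=cur()[0];print(s['ee_pos'],s['tcp_rot'])"
```

```text
clock: 23.58
ee_pos: [565.2, 308.3, 57.0]
tcp_rot: [165.1, -0.0, 19.5]
wrist_force: [-0.6, 0.4, -1.4]
opening: 55.8
F mean [ 0.16  0.11 -1.83] sd [0.25 0.32 0.52]
[567.21988542 309.16876441  60.35866765] [165.16791829  -0.26760632  19.49787098]
```

```bash
export A0=-15; python3 -m crank '[0,-0.0012,0.0045,0,0,0,0,-0.0012,0.0045,0,0,0,0,0,0,0,0,0]'; python3 -c "
from pl import *
weigh()
s=cur()[0];print(s['ee_pos'],s['tcp_rot'])"
```

```text
clock: 24.03
ee_pos: [568.6, 310.1, 52.9]
tcp_rot: [165.3, -0.5, 19.5]
wrist_force: [-0.3, -0.4, -1.5]
opening: 56.0
F mean [ 0.33 -0.12 -1.8 ] sd [0.21 0.45 0.58]
[568.85421072 310.13323134  53.41843045] [165.25411717  -0.51191921  19.49529499]
```

```bash
export A0=-15; python3 -m crank '[0,-0.0006,0.002,0,0,0,0,-0.0005,0.0018,0,0,0]'; python3 -c "
from pl import *
weigh()
s=cur()[0];print(s['ee_pos'],s['tcp_rot'])"
```

```text
clock: 24.4
ee_pos: [569.2, 310.6, 50.7]
tcp_rot: [165.3, -0.6, 19.5]
wrist_force: [-7.7, 1.1, 25.3]
opening: 56.2
F mean [-3.06  0.57  9.11] sd [0.5  0.53 0.57]
[569.1878525  310.46292333  50.83887981] [165.27415174  -0.56526376  19.48915505]
```

```bash
export A0=-25; python3 -m crank '[0,0.0002,-0.0005,0,0,0,0,0,0,0,0,0,0,0,0,0,0,0,0,0,0,0,0,0]' 82; python3 -m crank '[0,0.007,-0.026,0,0,0,0,0.007,-0.026,0,0,0,0,0.007,-0.026,0,0,0,0,0.007,-0.026,0,0,0,0,0,0,0,0,0]';python3 -c "
from pl import *
tin(2,90)
p=env.read_camera('top');cv2.imwrite('pics/t6.png',cv2.resize(p['img'][150:330,90:360,::-1],None,fx=2.9,fy=2.9))
p=env.read_camera('scene');cv2.imwrite('pics/t6s.png',cv2.resize(p['img'][140:240,260:440,::-1],None,fx=4,fy=4))"
```

```text
clock: 24.93
ee_pos: [569.9, 310.8, 52.2]
tcp_rot: [165.3, -0.7, 19.5]
wrist_force: [-0.0, -1.0, -0.6]
opening: 74.1
clock: 25.35
ee_pos: [567.9, 308.4, 161.2]
tcp_rot: [165.1, -0.4, 19.5]
wrist_force: [0.7, -0.3, 0.3]
opening: 75.5
at [567.9 308.4 161.2] [165.1  -0.4  19.5] F [ 0.66 -0.32  0.32] op 75.5 t 25.4
N 4 row [-0.0245, -0.0217, -0.0011, -0.0439, -0.0377, 0.0992] mids [[538.0, 320.0, 157.0], [509.0, 335.0, 151.0], [482.0, 352.0, 145.0]]
ik [-71  42  31  87  -4  75 -47] 0.0 0.0 q [-57  34  25  91   1  61 -17]
```

View pics/t6.png

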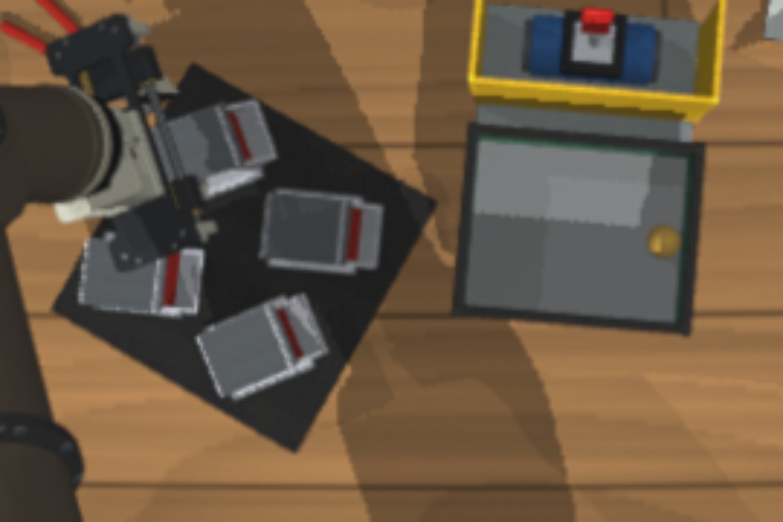

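View pics/t6s.png

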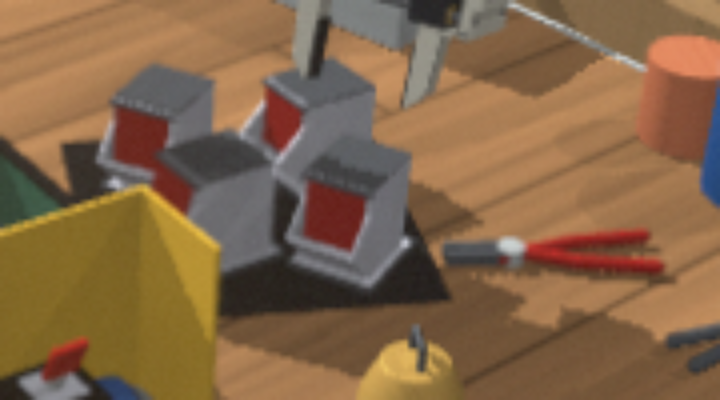

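```bash
python3 -m crank '[-0.0245,-0.0217,-0.0011,-0.044,-0.0377,0.0992,-0.0245,-0.0217,-0.0011,-0.044,-0.0377,0.0992,-0.0245,-0.0217,-0.0011,-0.044,-0.0377,0.0992,-0.0245,-0.0217,-0.0011,-0.044,-0.0377,0.0992,0,0,0,0,0,0]';python3 -c "
from pl import *
tin(2,70,3)
p=env.read_camera('top');cv2.imwrite('pics/t7.png',cv2.resize(p['img'][150:330,90:360,::-1],None,fx=2.9,fy=2.9))"
```

```text
clock: 25.87
ee_pos: [451.8, 368.3, 128.9]
tcp_rot: [154.0, 0.1, -6.4]
wrist_force: [-1.7, 1.3, -1.0]
opening: 75.4
at [451.8 368.3 128.9] [ 1.54e+02  1.00e-01 -6.40e+00] F [-1.69  1.34 -1.02] op 75.4 t 25.9
N 3 row [0.0016, -0.003, 0.0026, 0.0056, 0.0045, -0.0083] mids [[453.0, 369.0, 126.0], [454.0, 370.0, 123.0], [456.0, 371.0, 121.0]]
ik [-70  43  30  88  -4  73 -47] 0.0 0.0 q [-71  42  31  88  -4  75 -48]
```

View pics/t7.png

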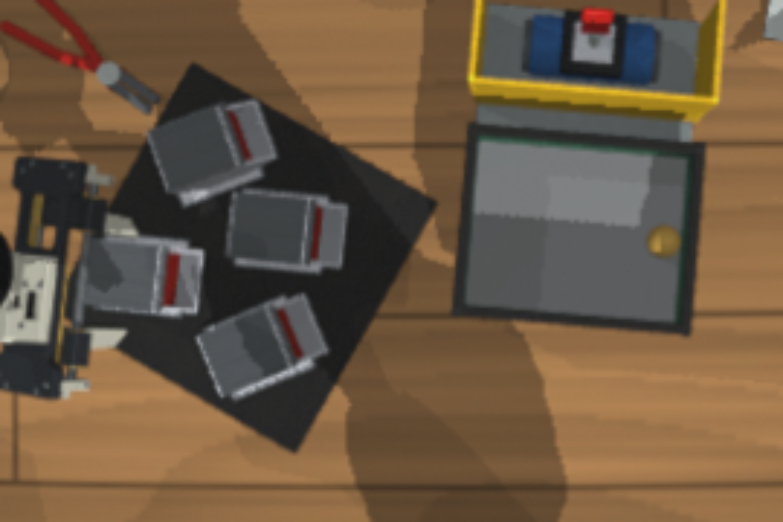

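```bash
python3 -m crank '[0.0016,-0.003,0.0026,0.0056,0.0045,-0.008,0.0016,-0.003,0.0026,0.0056,0.0045,-0.008,0.0016,-0.003,0.0026,0.0056,0.0045,-0.008,0,0,0,0,0,0]';python3 -c "
from pl import *
tin(2,0,5)"
```

```text
clock: 26.25
ee_pos: [461.1, 367.0, 115.3]
tcp_rot: [154.9, -0.0, -4.4]
wrist_force: [0.1, -0.4, -0.5]
opening: 75.6
at [461.1 367.  115.3] [154.9  -0.   -4.4] F [ 0.07 -0.36 -0.45] op 75.6 t 26.2
N 5 row [-0.0009, -0.0066, 0.0118, 0.0003, -0.0007, 0.0011] mids [[460.0, 368.0, 98.0], [459.0, 370.0, 82.0], [458.0, 371.0, 65.0]]
ik [-70  47  29  90  -6  66 -47] 0.0 0.0 q [-70  43  30  89  -4  72 -46]
```

```bash
python3 -m crank '[-0.0009,-0.0066,0.0118,0,0,0.001,-0.0009,-0.0066,0.0118,0,0,0.001,-0.0009,-0.0066,0.0118,0,0,0.001,-0.0009,-0.0066,0.0118,0,0,0.001,-0.0009,-0.0066,0.0118,0,0,0.001,0,0,0,0,0,0]';python3 -c "
from pl import *
tin(2,2,2)"
```

```text
clock: 26.75
ee_pos: [458.6, 369.6, 41.4]
tcp_rot: [155.0, -0.2, -5.0]
wrist_force: [-0.4, -0.4, 0.0]
opening: 74.8
at [458.6 369.6  41.4] [155.   -0.2  -5. ] F [-0.35 -0.44  0.01] op 74.8 t 26.8
N 2 row [-0.0009, 0.0006, -0.0045, -0.0, -0.0009, -0.0023] mids [[458.0, 370.0, 44.0], [458.0, 371.0, 46.0], [457.0, 372.0, 48.0]]
ik [-70  47  29  90  -6  66 -47] 0.0 0.0 q [-69  48  29  91  -6  65 -47]
```

```bash
python3 -m crank '[-0.0009,0.0008,-0.0055,0,0,-0.002,-0.0009,0.0008,-0.0055,0,0,-0.002]'; python3 -m crank '[0,0,0,0,0,0,0,0,0,0,0,0,0,0,0,0,0,0,0,0,0,0,0,0,0,0,0,0,0,0,0,0,0,0,0,0]' 40 60;  python3 -m crank '[0,0.0065,-0.0138,0,0,0,0,0.0065,-0.0138,0,0,0,0,0.0065,-0.0138,0,0,0,0,0.0065,-0.0138,0,0,0,0,0,0,0,0,0,0,0,0,0,0,0,0,0,0,0,0,0]'; python3 -c "
from pl import *
weigh2()
tin(2,165)
"
```

```text
clock: 26.92
ee_pos: [456.1, 371.7, 50.3]
tcp_rot: [154.8, 0.0, -4.8]
wrist_force: [0.3, -0.9, 0.1]
opening: 74.9
clock: 27.42
ee_pos: [457.0, 374.3, 53.6]
tcp_rot: [155.1, -0.1, -4.7]
wrist_force: [-0.7, 0.1, -3.8]
opening: 56.2
clock: 28.0
ee_pos: [456.9, 373.6, 122.3]
tcp_rot: [155.1, -0.1, -4.8]
wrist_force: [-0.4, 0.6, -4.0]
opening: 55.7
F [-0.06 -0.14 -4.  ] sd [0.35 0.6  0.52] z [-3.9 -3.9 -3.5 -4.7 -3.7 -4.2 -4.5 -4.3 -4.8 -3.3 -3.  -4.2 -3.9 -4.8
 -3.5 -4. ] tau [ 0.773 -0.013  0.007] 28.8 [456.7 373.4 121.7]
at [456.7 373.4 121.7] [ 1.551e+02 -1.000e-01 -4.800e+00] F [-0.26  0.25 -3.96] op 55.6 t 28.8
N 3 row [0.0002, 0.0132, -0.0275, -0.0005, -0.0007, -0.0001] mids [[457.0, 373.0, 145.0], [457.0, 373.0, 167.0], [457.0, 373.0, 190.0]]
ik [-71  37  32  83  -2  83 -46] 0.0 0.0 q [-71  42  30  88  -4  73 -47]
```

4.0 N: two clappers. Pour this one.

```bash
python3 -m crank '[0,0.0134,-0.0285,0,0,0,0,0.0134,-0.0285,0,0,0,0,0.0134,-0.0285,0,0,0,0,0.0067,-0.014,0,0,0,0,0,0,0,0,0]';python3 -c "
from pl import *
pourp(0,205)"
```

```text
clock: 29.22
ee_pos: [455.2, 371.8, 234.2]
tcp_rot: [154.8, 0.1, -4.8]
wrist_force: [0.2, -0.5, -3.8]
opening: 56.2
at [455.2 371.8 234.2] [ 1.548e+02  1.000e-01 -4.800e+00] F [ 0.21 -0.46 -3.81] op 56.2 t 29.2
N 9 row [0.0082, 0.0309, 0.0174, 0.0003, -0.0003, 0.0008] mids [[467.0, 291.0, 228.0], [479.0, 210.0, 222.0], [490.0, 129.0, 216.0]]
ik [-54  24  38 107   9  64 -28] 0.0 0.0 q [-72  36  32  82  -1  85 -46]
```

```bash
python3 -m crank '[0.0082,0.0309,0.0174,0,0,0.001,0.0082,0.0309,0.0174,0,0,0.001,0.0082,0.0309,0.0174,0,0,0.001,0.0082,0.0309,0.0174,0,0,0.001,0.0082,0.0309,0.0174,0,0,0.001,0.0082,0.0309,0.0174,0,0,0.001,0.0082,0.0309,0.0174,0,0,0.001,0.0082,0.0309,0.0174,0,0,0.001]';python3 -c "
from pl import *
pourp(0,205)
pourp(35,175,N=8)"
```

```text
clock: 29.88
ee_pos: [495.2, 85.0, 203.2]
tcp_rot: [155.2, 0.1, -4.1]
wrist_force: [1.1, -0.4, -3.7]
opening: 56.1
at [495.2  85.  203.2] [ 1.552e+02  1.000e-01 -4.100e+00] F [ 1.06 -0.39 -3.65] op 56.1 t 29.9
N 1 row [0.0088, 0.0358, 0.0089, -0.004, -0.0067, 0.0186] mids [[497.0, 76.0, 205.0], [498.0, 67.0, 207.0], [500.0, 57.0, 208.0]]
ik [-54  24  38 107   9  64 -28] 0.0 0.0 q [-57  25  37 106   8  64 -30]
at [495.2  85.  203.2] [ 1.552e+02  1.000e-01 -4.100e+00] F [ 1.06 -0.39 -3.65] op 56.1 t 29.9
N 8 row [0.0011, 0.0065, -0.0003, 0.0759, -0.0001, 0.0025] mids [[497.0, 73.0, 209.0], [498.0, 61.0, 213.0], [499.0, 48.0, 214.0]]
ik [-30  15  34 112 -22  57  10] 0.0 0.0 q [-57  25  37 106   8  64 -30]
```

```bash
python3 -m crank '[0.0011,0.0065,-0.0003,0.0759,0,0.0025,0.0011,0.0065,-0.0003,0.0759,0,0.0025,0.0011,0.0065,-0.0003,0.0759,0,0.0025,0.0011,0.0065,-0.0003,0.0759,0,0.0025,0.0011,0.0065,-0.0003,0.0759,0,0.0025,0.0011,0.0065,-0.0003,0.0759,0,0.0025,0.0011,0.0065,-0.0003,0.0759,0,0.0025,0.0011,0.0065,-0.0003,0.0759,0,0.0025]';python3 -c "
from pl import *
pourp(80,134,N=10)"
```

```text
clock: 30.55
ee_pos: [494.4, 24.4, 207.7]
tcp_rot: [-169.2, 0.1, -5.6]
wrist_force: [-1.4, 0.5, -4.3]
opening: 56.0
at [494.4  24.4 207.7] [-1.692e+02  1.000e-01 -5.600e+00] F [-1.43  0.53 -4.28] op 56.0 t 30.6
N 10 row [0.0005, 0.0034, -0.0005, 0.0772, -0.0002, -0.0007] mids [[495.0, 16.0, 207.0], [495.0, 7.0, 205.0], [496.0, -0.0, 201.0]]
ik [ 13  33  20 112 -58  82  61] 0.0 0.0 q [-26  15  31 113 -23  56  11]
```

```bash
python3 -m crank '[0.0005,0.0034,-0.0005,0.0772,0,-0.0007,0.0005,0.0034,-0.0005,0.0772,0,-0.0007,0.0005,0.0034,-0.0005,0.0772,0,-0.0007,0.0005,0.0034,-0.0005,0.0772,0,-0.0007,0.0005,0.0034,-0.0005,0.0772,0,-0.0007]';python3 -c "
from pl import *
pourp(82,134,N=6)"
```

```text
clock: 30.97
ee_pos: [493.8, 3.0, 202.1]
tcp_rot: [-146.3, -0.2, -5.8]
wrist_force: [-0.1, 1.2, -4.4]
opening: 55.8
at [493.8   3.  202.1] [-146.3   -0.2   -5.8] F [-0.15  1.16 -4.39] op 55.8 t 31.0
N 6 row [0.0006, 0.0022, -0.0006, 0.0677, -0.0016, -0.0007] mids [[494.0, -0.0, 201.0], [495.0, -3.0, 199.0], [495.0, -6.0, 198.0]]
ik [ 14  35  20 112 -59  84  63] 0.0 0.0 q [ -4  22  27 114 -47  67  44]
```

```bash
python3 -m crank '[0.0006,0.0022,-0.0006,0.0677,-0.0016,-0.0007,0.0006,0.0022,-0.0006,0.0677,-0.0016,-0.0007,0.0006,0.0022,-0.0006,0.0677,-0.0016,-0.0007,0.0006,0.0022,-0.0006,0.0677,-0.0016,-0.0007,0.0006,0.0022,-0.0006,0.0677,-0.0016,-0.0007,0.0006,0.0022,-0.0006,0.0677,-0.0016,-0.0007,0,0,0,0,0,0,0,0,0,0,0,0,0,0,0,0,0,0,0,0,0,0,0,0]';python3 -c "
from pl import *
weigh2(10)
pourp(82,134,N=2)
pourp(0,215)"
```

```text
clock: 31.8
ee_pos: [492.9, -18.2, 185.1]
tcp_rot: [-122.5, 0.7, -6.3]
wrist_force: [0.9, -0.2, -1.3]
opening: 55.6
F [-0.07  0.05 -1.67] sd [0.3  0.33 0.44] z [-1.6 -1.9 -0.6 -1.4 -2.1 -1.7 -2.  -2.3 -1.6 -1.5] tau [-1.402e+00  1.930e-01  1.000e-03] 32.3 [493.  -18.5 185.2]
at [493.  -18.5 185.2] [-122.4    0.7   -6.3] F [ 0.13 -0.13 -1.54] op 55.5 t 32.3
N 2 row [0.001, -0.0069, 0.0012, -0.0052, -0.0047, -0.0098] mids [[494.0, -16.0, 188.0], [495.0, -14.0, 190.0], [495.0, -12.0, 193.0]]
ik [ 13  35  22 112 -59  85  63] 0.0 0.0 q [ 14  36  22 112 -59  85  64]
at [493.  -18.5 185.2] [-122.4    0.7   -6.3] F [ 0.13 -0.13 -1.54] op 55.5 t 32.3
N 13 row [0.0001, -0.0063, -0.0009, -0.1109, 0.0005, -0.0018] mids [[495.0, -8.0, 203.0], [497.0, 8.0, 215.0], [499.0, 28.0, 221.0]]
ik [-68  31  61 107  -3  63 -13] 0.1 0.0 q [ 14  36  22 112 -59  85  64]
```

Empty now (1.67 N). Tip it back.

```bash
python3 -m crank '[0,-0.0063,-0.001,-0.1109,0.0005,-0.001,0,-0.0063,-0.001,-0.1109,0.0005,-0.001,0,-0.0063,-0.001,-0.1109,0.0005,-0.001,0,-0.0063,-0.001,-0.1109,0.0005,-0.001,0,-0.0063,-0.001,-0.1109,0.0005,-0.001,0,-0.0063,-0.001,-0.1109,0.0005,-0.001,0,-0.0063,-0.001,-0.1109,0.0005,-0.001,0,-0.0063,-0.001,-0.1109,0.0005,-0.001,0,-0.0063,-0.001,-0.1109,0.0005,-0.001,0,-0.0063,-0.001,-0.1109,0.0005,-0.001]';python3 -c "
from pl import *
tin(2,165)"
```

```text
clock: 33.13
ee_pos: [502.1, 20.8, 223.8]
tcp_rot: [172.0, -0.5, -7.4]
wrist_force: [-0.2, -0.3, -3.3]
opening: 55.9
at [502.1  20.8 223.8] [172.   -0.5  -7.4] F [-0.16 -0.29 -3.26] op 55.9 t 33.1
N 10 row [-0.0083, -0.0336, -0.0083, -0.0296, 0.0005, -0.0047] mids [[492.0, 109.0, 231.0], [482.0, 197.0, 231.0], [470.0, 285.0, 225.0]]
ik [-73  38  35  83  -3  83 -45] 0.0 0.0 q [-43  17  37 109  -2  59 -13]
```

```bash
python3 -m crank '[-0.0083,-0.0336,-0.0083,-0.0296,0,-0.004,-0.0083,-0.0336,-0.0083,-0.0296,0,-0.004,-0.0083,-0.0336,-0.0083,-0.0296,0,-0.004,-0.0083,-0.0336,-0.0083,-0.0296,0,-0.004,-0.0083,-0.0336,-0.0083,-0.0296,0,-0.004,-0.0083,-0.0336,-0.0083,-0.0296,0,-0.004,-0.0083,-0.0336,-0.0083,-0.0296,0,-0.004,-0.0083,-0.0336,-0.0083,-0.0296,0,-0.004,-0.0083,-0.0336,-0.0083,-0.0296,0,-0.004,0,0,0,0,0,0]';python3 -c "
from pl import *
tin(2,100)
for n in('scene','top'):
  p=env.read_camera(n);a=p['img'][140:320,180:420] if n=='scene' else p['img'][130:310,100:370]
  cv2.imwrite('pics/p8'+n+'.png',cv2.resize(a[:,:,::-1],None,fx=2.9,fy=2.9))"
```

```text
clock: 33.97
ee_pos: [452.4, 361.3, 213.5]
tcp_rot: [155.8, 0.3, -4.8]
wrist_force: [-2.0, 1.9, -2.9]
opening: 55.9
at [452.4 361.3 213.5] [155.8   0.3  -4.8] F [-1.99  1.95 -2.91] op 55.9 t 34.0
N 2 row [0.002, -0.0187, 0.0275, -0.0066, 0.0022, 0.0008] mids [[454.0, 364.0, 197.0], [455.0, 367.0, 181.0], [456.0, 370.0, 164.0]]
ik [-70  41  30  87  -3  76 -47] 0.0 0.0 q [-71  36  31  85  -2  81 -46]
```

View pics/p8scene.png

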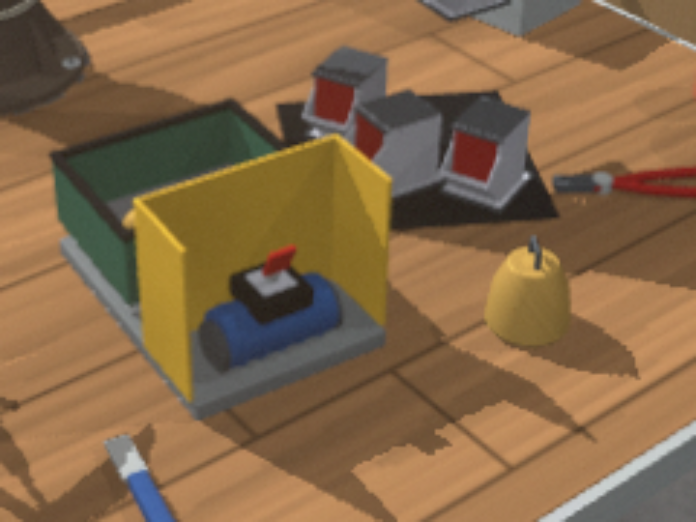

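View pics/p8top.png

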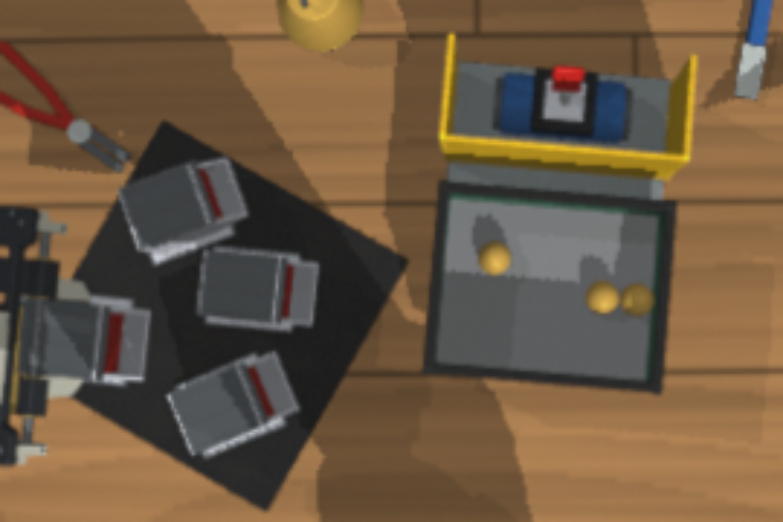

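```bash
python3 -m crank '[0.002,-0.0187,0.0275,-0.006,0.002,0,0.002,-0.0187,0.0275,-0.006,0.002,0,0,0,0,0,0,0]';python3 -c "
from pl import *
tin(2,25,4)"
```

```text
clock: 34.32
ee_pos: [462.5, 362.6, 151.0]
tcp_rot: [155.1, -0.3, -5.4]
wrist_force: [-1.3, -0.3, -3.3]
opening: 56.0
at [462.5 362.6 151. ] [155.1  -0.3  -5.4] F [-1.32 -0.33 -3.32] op 56.0 t 34.3
N 4 row [-0.0017, -0.0103, 0.0167, -0.0006, -0.0002, -0.0029] mids [[461.0, 365.0, 132.0], [460.0, 368.0, 112.0], [458.0, 370.0, 93.0]]
ik [-70  46  29  90  -5  68 -47] 0.0 0.0 q [-70  40  31  87  -3  75 -47]
```

```bash
python3 -m crank '[-0.0017,-0.0103,0.0167,0,0,-0.003,-0.0017,-0.0103,0.0167,0,0,-0.003,-0.0017,-0.0103,0.0167,0,0,-0.003,-0.0017,-0.0103,0.0167,0,0,-0.003,0,0,0,0,0,0]';python3 -c "
from pl import *
tin(2,8,3)"
```

```text
clock: 34.73
ee_pos: [460.5, 365.6, 78.0]
tcp_rot: [155.2, -0.2, -5.4]
wrist_force: [-0.7, 0.6, -2.0]
opening: 55.8
at [460.5 365.6  78. ] [155.2  -0.2  -5.4] F [-0.68  0.63 -2.01] op 55.8 t 34.7
N 3 row [-0.0014, -0.005, 0.0057, -0.0013, 0.0005, -0.0035] mids [[460.0, 367.0, 73.0], [459.0, 369.0, 67.0], [458.0, 371.0, 62.0]]
ik [-69  47  28  90  -5  67 -48] 0.0 0.0 q [-69  45  29  90  -5  68 -47]
```

```bash
python3 -m crank '[-0.0014,-0.005,0.0057,-0.001,0,-0.0035,-0.0014,-0.005,0.0057,-0.001,0,-0.0035,-0.0014,-0.005,0.0057,-0.001,0,-0.0035,0,0,0,0,0,0]';python3 -c "
from pl import *
weigh();tin(2,0,3)"
```

```text
clock: 35.07
ee_pos: [459.7, 370.8, 60.7]
tcp_rot: [155.2, -0.1, -5.1]
wrist_force: [-0.5, -0.3, -2.0]
opening: 55.8
F mean [ 0.41  0.22 -1.66] sd [0.29 0.59 0.42]
at [460.6 370.5  61.8] [155.2  -0.2  -5.1] F [ 0.28 -0.44 -1.22] op 55.8 t 35.3
N 3 row [-0.0012, -0.0024, 0.0039, -0.0014, -0.0003, -0.0021] mids [[460.0, 371.0, 58.0], [459.0, 371.0, 55.0], [458.0, 372.0, 51.0]]
ik [-69  47  28  90  -5  66 -48] 0.0 0.0 q [-69  46  29  90  -5  67 -47]
```

```bash
python3 -m crank '[-0.001,-0.0019,0.003,0,0,-0.002,-0.001,-0.0019,0.003,0,0,-0.002,0,0,0,0,0,0]';python3 -c "
from pl import *
weigh();s=cur()[0];print(s['ee_pos'])"
```

```text
clock: 35.52
ee_pos: [459.0, 372.0, 55.1]
tcp_rot: [155.3, -0.1, -4.9]
wrist_force: [0.3, -0.5, -2.5]
opening: 55.9
F mean [ 0.4  -0.07 -1.39] sd [0.28 0.45 0.39]
[459.48737021 371.87222719  55.67817081]
```

```bash
python3 -m crank '[0,-0.001,0.002,0,0,0,0,-0.001,0.002,0,0,0]';python3 -c "
from pl import *
weigh();s=cur()[0];print(s['ee_pos'])"
```

```text
clock: 35.88
ee_pos: [460.0, 372.4, 53.4]
tcp_rot: [155.4, -0.2, -4.9]
wrist_force: [-7.1, 3.7, 35.1]
opening: 55.6
F mean [-3.41  1.66 17.52] sd [0.29 0.21 0.49]
[459.92494436 372.27810128  53.5289821 ]
```

```bash
python3 -m crank '[0,0.0005,-0.001,0,0,0,0,0,0,0,0,0,0,0,0,0,0,0,0,0,0,0,0,0]' 82; python3 -m crank '[0,0.015,-0.032,0,0,0,0,0.015,-0.032,0,0,0,0,0.015,-0.032,0,0,0,0,0.015,-0.032,0,0,0,0,0.015,-0.032,0,0,0,0,0,0,0,0,0]'
cat >> pl.py <<'E'
def rodpose(x,y,z,yaw,gx=10,flip=1,pitch=0):
    # tool pose to hold rod with rod origin at x,y,z, rod yaw
    Rr=Ro.from_euler('z',yaw,degrees=True).as_matrix()
    R=toolR(yaw-90*flip); T=np.eye(4);T[:3,:3]=R
    T[:3,3]=np.array([x,y,z])+Rr@[gx,0,0]+R[:,2]*11
    return T
E
python3 -c "
from pl import *
o=pickle.load(open('out.pkl','rb'));s,A=cur()
for f in(1,-1):
  B=rodpose(o['rod'][0],o['rod'][1],260,o['rod'][2],flip=f)
  q=s['qpos']
  q,e,w=ik(B[:3,3],B[:3,:3],q);print(f,q.round(),e,w)
  B=rodpose(o['rod'][0],o['rod'][1],125,o['rod'][2],flip=f)
  q,e,w=ik(B[:3,3],B[:3,:3],q);print(f,q.round(),e,w)
  c=pose2(*o['pol'],[(20,0,310)])[0]
  B=rodpose(*c,o['pol'][2],flip=f);q,e,w=ik(B[:3,3],B[:3,:3],q);print(f,q.round(),e,w)
print(s['ee_pos'],s['tcp_rot'])
p=env.read_camera('top');cv2.imwrite('pics/t9.png',cv2.resize(p['img'][140:320,90:360,::-1],None,fx=2.9,fy=2.9))
p=env.read_camera('scene');cv2.imwrite('pics/t9s.png',cv2.resize(p['img'][140:240,260:440,::-1],None,fx=4,fy=4))
"
```

```text
clock: 36.42
ee_pos: [460.6, 372.6, 55.9]
tcp_rot: [155.4, -0.3, -4.9]
wrist_force: [-0.2, 0.2, -0.6]
opening: 74.2
clock: 36.92
ee_pos: [458.4, 369.1, 235.8]
tcp_rot: [155.0, -0.0, -5.0]
wrist_force: [0.1, -0.2, 0.7]
opening: 75.2
1 [ -6.  28.  55.  97. -24.  68. -40.] 0.0035434035255717776 0.0009338389971372463
1 [ -1.  36.  48. 105. -33.  53. -33.] 0.0017582358046871471 0.0004590950149250859
1 [-42.  16.  51. 101. -13.  69. -82.] 0.007006087132315608 0.0017817541557312924
-1 [ 15.  22.  21.  95.  -8.  65. 124.] 0.01039335188925959 0.0043175696838588015
-1 [ 17.  30.  18. 104. -12.  48. 127.] 0.0014632118480470415 0.0004192848913470481
-1 [-10.  13.   9.  99.  -2.  69.  85.] 0.003594354821376741 0.0012656842095928982
[458.35695417 369.14991479 235.8439724 ] [ 1.54956985e+02 -4.56745395e-02 -4.97641371e+00]
```

View pics/t9.png

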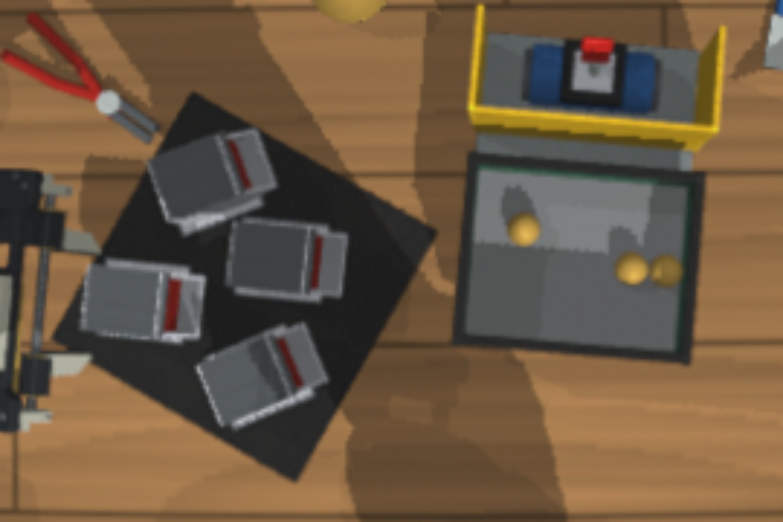

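View pics/t9s.png

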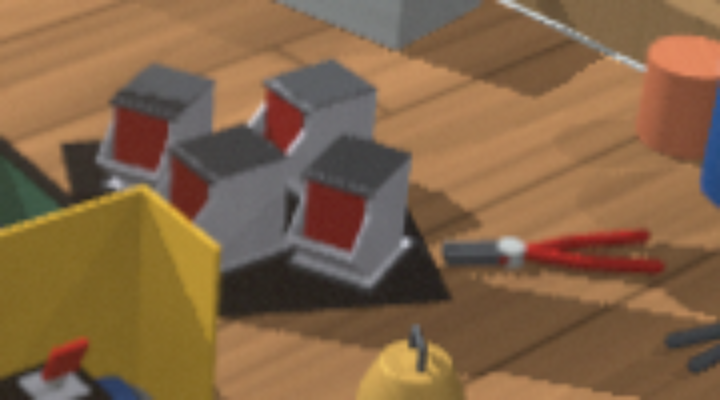

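```bash
python3 -c "
from pl import *
goT(target([500,60,300],toolR(-50,0)))"
```

```text
at [456.5 368.5 230.7] [154.7   0.2  -5. ] F [-0.66 -0.14 -0.76] op 75.4 t 37.0
N 9 row [0.0197, 0.0309, 0.0003, 0.0466, -0.0189, 0.086] mids [[491.0, 299.0, 258.0], [510.0, 222.0, 280.0], [513.0, 141.0, 294.0]]
ik [-52  12  48 104 -10  68 -51] 0.0 0.0 q [-71  36  32  82  -1  85 -46]
```

```bash
python3 -m crank '[0.0197,0.0309,0,0.0466,-0.019,0.086,0.0197,0.0309,0,0.0466,-0.019,0.086,0.0197,0.0309,0,0.0466,-0.019,0.086,0.0197,0.0309,0,0.0466,-0.019,0.086,0.0197,0.0309,0,0.0466,-0.019,0.086,0.0197,0.0309,0,0.0466,-0.019,0.086,0.0197,0.0309,0,0.0466,-0.019,0.086,0.0197,0.0309,0,0.0466,-0.019,0.086,0.0197,0.0309,0,0.0466,-0.019,0.086]' 60; python3 -c "
from pl import *
o=pickle.load(open('out.pkl','rb'))
B=rodpose(o['rod'][0],o['rod'][1],260,o['rod'][2]);goT(B)
B=rodpose(o['rod'][0],o['rod'][1],260,o['rod'][2],flip=-1);goT(B)"
```

```text
clock: 37.77
ee_pos: [496.3, 61.7, 286.6]
tcp_rot: [179.9, 0.5, -50.7]
wrist_force: [1.1, -1.0, 0.2]
opening: 54.9
at [496.3  61.7 286.6] [179.9   0.5 -50.7] F [ 1.15 -0.95  0.24] op 54.9 t 37.8
N 11 row [0.0349, 0.0135, 0.0033, 0.0005, 0.0006, 0.0691] mids [[522.0, -38.0, 277.0], [529.0, -140.0, 267.0], [516.0, -242.0, 258.0]]
ik [ -6  27  53  97 -23  68 -41] 0.0 0.0 q [-51  13  47 105 -10  67 -51]
at [496.3  61.7 286.6] [179.9   0.5 -50.7] F [ 1.15 -0.95  0.24] op 54.9 t 37.8
N 21 row [-0.0067, 0.0236, 0.0018, -0.0004, 0.0003, -0.1134] mids [[395.0, -15.0, 278.0], [355.0, -135.0, 268.0], [388.0, -257.0, 259.0]]
ik [ 14  22  21  95  -9  65 124] 0.0 0.0 q [-51  13  47 105 -10  67 -51]
```

```bash
python3 -m crank '[0.0349,0.0135,0.0033,0,0,0.0691,0.0349,0.0135,0.0033,0,0,0.0691,0.0349,0.0135,0.0033,0,0,0.0691,0.0349,0.0135,0.0033,0,0,0.0691,0.0349,0.0135,0.0033,0,0,0.0691,0.0349,0.0135,0.0033,0,0,0.0691,0.0349,0.0135,0.0033,0,0,0.0691,0.0349,0.0135,0.0033,0,0,0.0691,0.0349,0.0135,0.0033,0,0,0.0691,0.0349,0.0135,0.0033,0,0,0.0691]'; python3 -m crank '[0.0349,0.0135,0.0033,0,0,0.0691,0,0,0,0,0,0]'; python3 -c "
from pl import *
o=pickle.load(open('out.pkl','rb'))
B=rodpose(o['rod'][0],o['rod'][1],220,o['rod'][2]);goT(B,3)
"
```

```text
clock: 38.6
ee_pos: [481.9, -320.6, 236.1]
tcp_rot: [178.8, 0.7, -92.5]
wrist_force: [1.4, -0.4, -0.3]
opening: 55.3
clock: 38.77
ee_pos: [459.9, -363.1, 229.3]
tcp_rot: [178.4, 0.3, -97.5]
wrist_force: [-2.0, 0.5, -0.4]
opening: 55.0
at [ 459.9 -363.1  229.3] [178.4   0.3 -97.5] F [-2.    0.49 -0.38] op 55.0 t 38.8
N 3 row [-0.0087, -0.0075, 0.0067, 0.0092, 0.0023, -0.019] mids [[466.0, -357.0, 224.0], [472.0, -351.0, 219.0], [479.0, -346.0, 214.0]]
ik [ -6  31  55 100 -28  64 -37] 0.0 0.0 q [ -4  31  57  98 -26  68 -38]
```

```bash
python3 -m crank '[-0.0087,-0.0075,0.0067,0.009,0.002,-0.019,-0.0087,-0.0075,0.0067,0.009,0.002,-0.019,-0.0087,-0.0075,0.0067,0.009,0.002,-0.019,0,0,0,0,0,0]'; python3 -c "
from pl import *
o=pickle.load(open('out.pkl','rb'))
B=rodpose(o['rod'][0],o['rod'][1],160,o['rod'][2]);goT(B,3)
for n in('scene','top'):
  p=env.read_camera(n);a=p['img'][180:330,90:290] if n=='scene' else p['img'][130:290,330:530]
  cv2.imwrite('pics/r1'+n+'.png',cv2.resize(a[:,:,::-1],None,fx=3.5,fy=3.5))
"
```

```text
clock: 39.1
ee_pos: [481.7, -340.3, 202.3]
tcp_rot: [179.6, 0.0, -94.5]
wrist_force: [0.3, 0.7, -0.6]
opening: 55.0
at [ 481.7 -340.3  202.3] [179.6   0.  -94.5] F [ 0.27  0.71 -0.58] op 55.0 t 39.1
N 3 row [-0.0003, -0.0011, 0.0178, 0.0025, 0.0003, -0.0018] mids [[482.0, -340.0, 189.0], [483.0, -340.0, 176.0], [484.0, -340.0, 162.0]]
ik [ -4  34  52 104 -32  58 -34] 0.0 0.0 q [ -6  31  55 100 -28  64 -37]
```

View pics/r1scene.png

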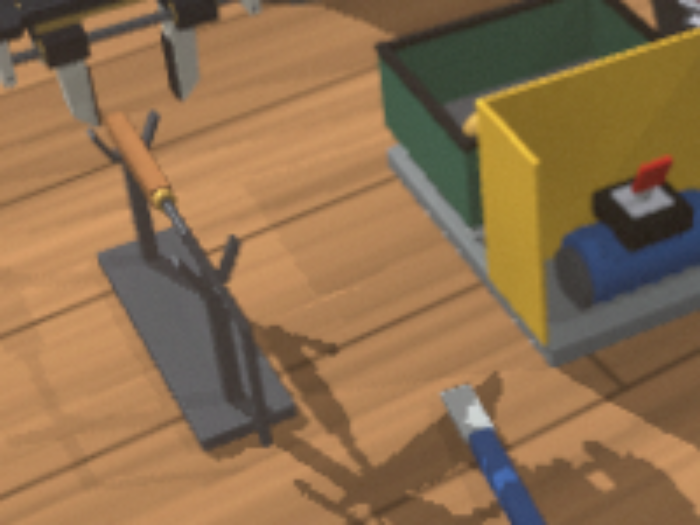

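View pics/r1top.png

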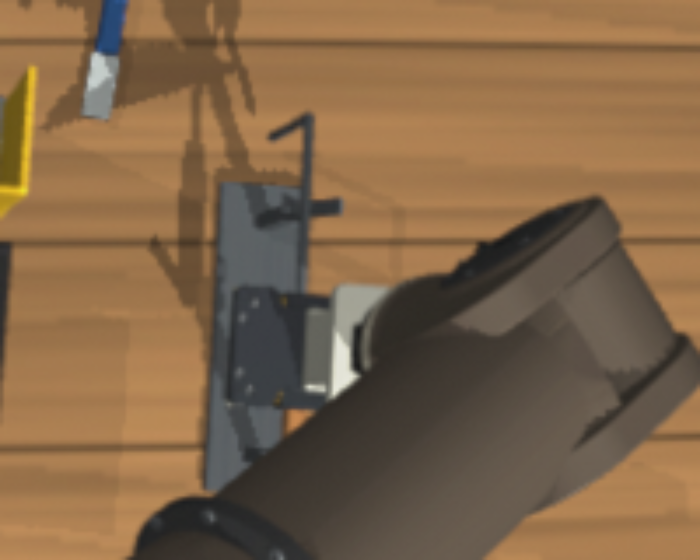

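```bash
python3 -m crank '[-0.0003,-0.0011,0.0178,0.002,0,-0.001,-0.0003,-0.0011,0.0178,0,0,0,-0.0003,-0.0011,0.0178,0,0,0,0,0,0,0,0,0]'; python3 -c "
from pl import *
o=pickle.load(open('out.pkl','rb'))
B=rodpose(o['rod'][0],o['rod'][1],125,o['rod'][2]);goT(B,3)"
```

```text
clock: 39.53
ee_pos: [486.0, -340.8, 151.2]
tcp_rot: [179.9, -0.2, -94.4]
wrist_force: [-1.3, 0.9, -0.9]
opening: 55.2
at [ 486.  -340.8  151.2] [179.9  -0.2 -94.4] F [-1.31  0.9  -0.93] op 55.2 t 39.5
N 3 row [-0.0004, 0.0005, 0.0124, 0.0005, -0.0009, -0.001] mids [[486.0, -341.0, 142.0], [485.0, -340.0, 133.0], [485.0, -340.0, 123.0]]
ik [ -3  37  50 105 -34  54 -32] 0.0 0.0 q [ -4  34  52 103 -31  58 -34]
```

```bash
python3 -m crank '[-0.0004,0.0005,0.0124,0,0,-0.001,-0.0004,0.0005,0.0124,0,0,-0.001,-0.0004,0.0005,0.0124,0,0,-0.001,0,0,0,0,0,0]'; python3 -c "
from pl import *
o=pickle.load(open('out.pkl','rb'))
B=rodpose(o['rod'][0],o['rod'][1],125,o['rod'][2]);goT(B,1)
for n in('scene','top'):
  p=env.read_camera(n);a=p['img'][180:330,90:290] if n=='scene' else p['img'][130:290,330:530]
  cv2.imwrite('pics/r2'+n+'.png',cv2.resize(a[:,:,::-1],None,fx=3.5,fy=3.5))"
```

```text
clock: 39.87
ee_pos: [485.5, -339.9, 113.2]
tcp_rot: [-179.9, -0.2, -94.1]
wrist_force: [-0.0, 0.3, -0.4]
opening: 54.9
at [ 485.5 -339.9  113.2] [-179.9   -0.2  -94.1] F [-0.04  0.29 -0.36] op 54.9 t 39.9
N 1 row [-0.0003, 0.0008, -0.0008, -0.001, -0.0042, 0.0017] mids [[485.0, -340.0, 113.0], [485.0, -340.0, 114.0], [485.0, -340.0, 114.0]]
ik [ -3  37  50 105 -34  54 -32] 0.0 0.0 q [ -3  37  50 105 -34  54 -32]
```

View pics/r2scene.png

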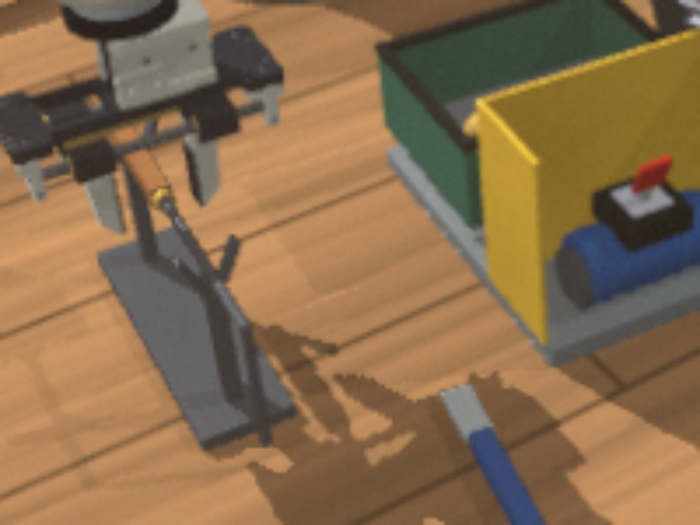

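```bash
python3 -m crank '[0,0,0,0,0,0,0,0,0,0,0,0,0,0,0,0,0,0,0,0,0,0,0,0,0,0,0,0,0,0,0,0,0,0,0,0,0,0,0,0,0,0,0,0,0,0,0,0]' 5 60;python3 -c "
from pl import *
weigh();s=cur()[0];print(s['ee_pos'],s['tcp_rot'],s['opening'])"
```

```text
clock: 40.63
ee_pos: [487.2, -342.0, 117.7]
tcp_rot: [-179.6, -0.4, -94.2]
wrist_force: [-1.0, -0.9, -1.1]
opening: 15.3
F mean [-0.05  0.45 -0.2 ] sd [0.52 0.22 0.34]
[ 487.2357412  -341.98470234  117.69916188] [-179.64260957   -0.37390557  -94.19851863] 15.276099728192346
```

```bash
python3 -m crank '[0,0,-0.015,0,0,0,0,0,-0.015,0,0,0,0,0,-0.015,0,0,0,0,0,-0.015,0,0,0,0,0,0,0,0,0]';python3 -c "
from pl import *
weigh();s=cur()[0];print(s['ee_pos'],s['tcp_rot'],s['opening'])
for n in('scene','top'):
  p=env.read_camera(n);a=p['img'][180:330,90:290] if n=='scene' else p['img'][130:290,330:530]
  cv2.imwrite('pics/r3'+n+'.png',cv2.resize(a[:,:,::-1],None,fx=3.5,fy=3.5))"
```

```text
clock: 41.25
ee_pos: [484.9, -340.9, 177.8]
tcp_rot: [-180.0, -0.3, -94.2]
wrist_force: [1.0, -1.1, -1.3]
opening: 15.6
F mean [-0.12 -0.   -2.77] sd [0.29 0.31 0.22]
[ 483.86915846 -339.27250961  174.4738054 ] [ 1.79810250e+02 -1.64575781e-01 -9.42056241e+01] 15.24526808748164
```

View pics/r3scene.png

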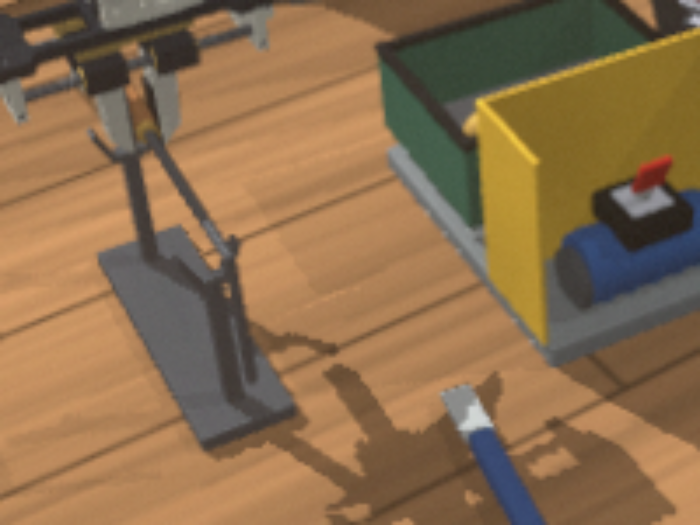

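View pics/r3top.png

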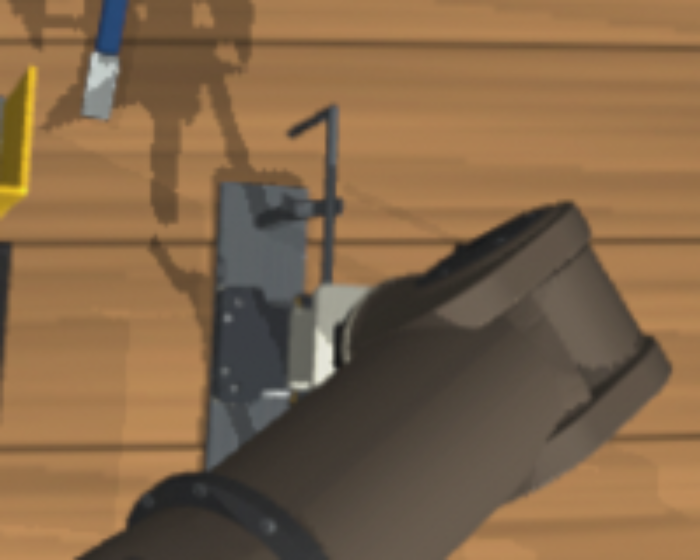

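```bash
cat >> pl.py <<'E'
HG=None
def rodpts(T,gx=12.,dz=3.7,pitch=0.,L=((-85,0,0),(185,0,0),(185,0,-105))):
    # tool T; rod frame: x = -tool y?? rod yaw = toolyaw+90 ; z=-tool z
    R=T[:3,:3]@np.array([[0,1,0],[1,0,0],[0,0,-1.]])  # cols: rod x,y,z in tool -> x=tool y
    g=T[:3,3]-11*T[:3,2]
    L=np.array(L,float)-[gx,0,dz]
    Rp=Ro.from_euler('y',pitch,degrees=True).as_matrix()
    return g+(R@(Rp@L.T)).T
E
python3 -c "
from pl import *
s,T=cur();print('tooly',T[:3,1])
P=env.read_camera('top');Q=env.read_camera('scene')
print('top obs (425.1,160.9),(413.1,168.3); scene leg end obs (161.4,288)')
for pt in(0,3,6,9):
  X=rodpts(T,pitch=pt);print(pt,X[1:].round(0).tolist(),proj(X[1:],P).round(1).tolist(),proj(X[1:],Q).round(1).tolist())
"
```

```text
tooly [-0.99728915  0.07349514  0.00358023]
top obs (425.1,160.9),(413.1,168.3); scene leg end obs (161.4,288)
0 [[311.0, -327.0, 182.0], [311.0, -327.0, 77.0]] [[417.2, 304.5], [405.7, 299.9]] [[110.0, 183.2], [116.6, 215.5]]
3 [[312.0, -327.0, 173.0], [317.0, -327.0, 68.0]] [[416.2, 303.9], [404.9, 297.2]] [[110.6, 186.2], [117.8, 219.2]]
6 [[313.0, -327.0, 164.0], [323.0, -328.0, 60.0]] [[415.1, 303.1], [404.3, 294.4]] [[111.3, 189.2], [119.0, 222.8]]
9 [[314.0, -327.0, 155.0], [330.0, -328.0, 52.0]] [[414.2, 302.1], [403.6, 291.5]] [[112.0, 192.2], [120.3, 226.4]]
```

```bash
sed -i 's/np.array(\[\[0,1,0\],\[1,0,0\],\[0,0,-1.\]\])/np.array([[0,-1,0],[-1,0,0],[0,0,-1.]])/' pl.py
python3 -c "
from pl import *
s,T=cur();print(T[:3,3])
P=env.read_camera('top');Q=env.read_camera('scene')
print('top obs (425.1,160.9),(413.1,168.3); scene leg end obs (161.4,288)')
for pt in(0,3,6,9):
  X=rodpts(T,pitch=pt);print(pt,X[1:].round(0).tolist(),proj(X[1:],P).round(1).tolist(),proj(X[1:],Q).round(1).tolist())
a=Q['img'][180:330,90:290];b=P['img'][130:290,330:530]
cv2.imwrite('pics/r4s.png',cv2.resize(a[:,:,::-1],None,fx=4,fy=4,interpolation=cv2.INTER_CUBIC));cv2.imwrite('pics/r4t.png',cv2.resize(b[:,:,::-1],None,fx=3.7,fy=3.7,interpolation=cv2.INTER_CUBIC))
"
```

```text
[ 483.95736042 -339.55208651  174.81036141]
top obs (425.1,160.9),(413.1,168.3); scene leg end obs (161.4,288)
0 [[657.0, -352.0, 182.0], [656.0, -353.0, 77.0]] [[424.3, 159.4], [412.5, 166.1]] [[155.6, 253.6], [161.9, 289.4]]
3 [[656.0, -352.0, 173.0], [650.0, -352.0, 68.0]] [[423.2, 160.2], [411.5, 168.8]] [[156.1, 256.8], [161.4, 290.7]]
6 [[655.0, -352.0, 163.0], [644.0, -352.0, 59.0]] [[422.2, 161.2], [410.5, 171.7]] [[156.5, 259.7], [160.9, 291.8]]
9 [[654.0, -352.0, 155.0], [637.0, -351.0, 51.0]] [[421.1, 162.3], [409.6, 174.7]] [[156.8, 262.5], [160.3, 292.7]]
```

View pics/r4s.png

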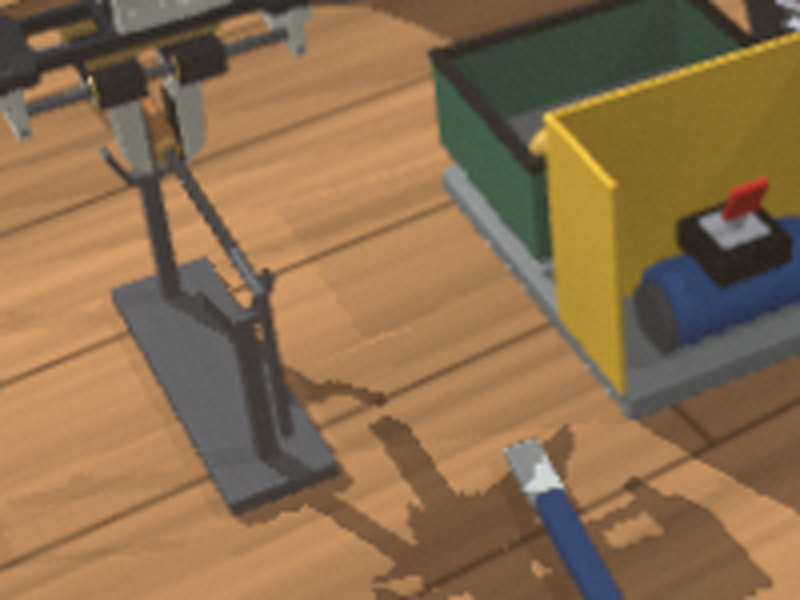

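View pics/r4t.png

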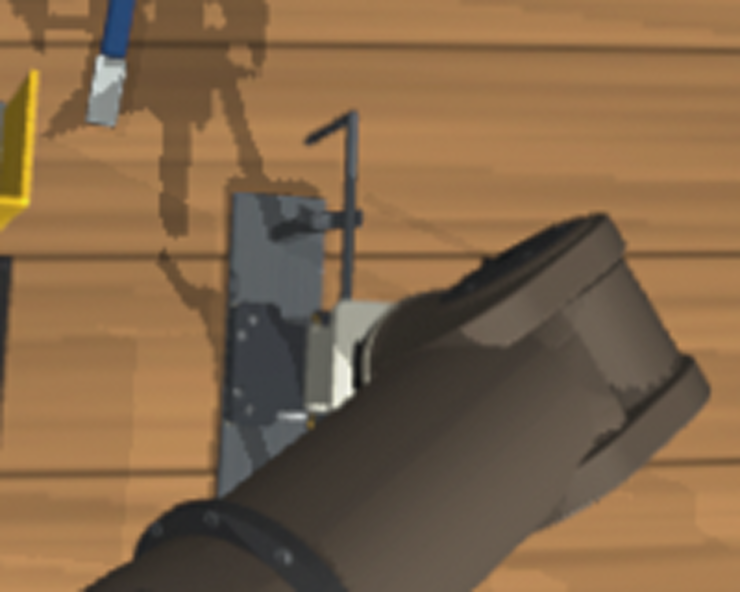

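```bash
cat >> pl.py <<'E'
def rp(px,endz,py=0,N=None,yawoff=0):
    # put rod leg at polisher (px,py), leg end at endz
    o=pickle.load(open('out.pkl','rb'))['pol']; yaw=o[2]+yawoff
    c=pose2(*o,[(px,py,0)])[0]; Rr=Ro.from_euler('z',yaw,degrees=True).as_matrix()
    org=np.array([c[0],c[1],endz+105])-Rr@[185,0,0]
    B=rodpose(*org,yaw,gx=16); B[2,3]+=3.7
    goT(B,N); s,T=cur();X=rodpts(T,gx=16); a=Ro.from_euler('z',-o[2],degrees=True).as_matrix()@(X[2]-[o[0],o[1],0]); print('leg end now in polisher',a.round(1))
E
python3 -c "
from pl import *
s,T=cur(); B=T.copy();B[:3,:3]=toolR(-94.2);B[:3,3]=[486,-341,306];goT(B)"
```

```text
at [ 484.  -339.7  175.1] [179.8  -0.2 -94.2] F [-0.3   0.8  -3.11] op 15.5 t 41.8
N 4 row [0.0004, -0.0005, -0.0327, 0.0007, -0.0009, -0.0001] mids [[485.0, -340.0, 208.0], [485.0, -340.0, 241.0], [486.0, -341.0, 273.0]]
ik [ -9  26  58  92 -23  75 -41] 0.0 0.0 q [ -5  33  53 102 -30  60 -35]
```

```bash
python3 -m crank '[0.0004,-0.0005,-0.0327,0,-0.0009,0,0.0004,-0.0005,-0.0327,0,-0.0009,0,0.0004,-0.0005,-0.0327,0,-0.0009,0,0.0004,-0.0005,-0.0327,0,-0.0009,0,0,0,0,0,0,0]'; python3 -c "
from pl import *
rp(212,205)"
```

```text
clock: 42.17
ee_pos: [484.7, -340.3, 308.0]
tcp_rot: [179.4, 0.1, -94.3]
wrist_force: [0.6, -1.7, -1.8]
opening: 15.4
at [ 484.7 -340.3  308. ] [ 1.794e+02  1.000e-01 -9.430e+01] F [ 0.58 -1.67 -1.82] op 15.4 t 42.2
N 9 row [-0.0346, -0.003, 0.0006, 0.0012, 0.0002, 0.0018] mids [[497.0, -263.0, 307.0], [510.0, -186.0, 305.0], [524.0, -109.0, 304.0]]
ik [-48  21  63 100 -19  72 -76] 0.0 0.0 q [ -9  27  59  91 -23  76 -41]
leg end now in polisher [ 186.9 -309.1  208.5]
```

```bash
python3 -m crank '[-0.0346,-0.003,0,0.001,0,0.0018,-0.0346,-0.003,0,0.001,0,0.0018,-0.0346,-0.003,0,0.001,0,0.0018,-0.0346,-0.003,0,0.001,0,0.0018,-0.0346,-0.003,0,0.001,0,0.0018,-0.0346,-0.003,0,0.001,0,0.0018,-0.0346,-0.003,0,0.001,0,0.0018,-0.033,-0.003,0,0.001,0,0.0018,0,0,0,0,0,0]'; python3 -c "
from pl import *
rp(212,205,N=3)
for n in('scene','top'):
  p=env.read_camera(n);a=p['img'][110:290,180:400] if n=='scene' else p['img'][110:290,200:420]
  cv2.imwrite('pics/k1'+n+'.png',cv2.resize(a[:,:,::-1],None,fx=3.3,fy=3.3,interpolation=cv2.INTER_CUBIC))"
```

```text
clock: 42.92
ee_pos: [531.8, -61.3, 306.6]
tcp_rot: [-179.9, -0.0, -95.8]
wrist_force: [-0.2, 0.7, -3.0]
opening: 15.2
at [531.8 -61.3 306.6] [-179.9   -0.   -95.8] F [-0.16  0.7  -2.99] op 15.2 t 42.9
N 3 row [-0.01, -0.0008, 0.0013, -0.0004, -0.0002, -0.003] mids [[533.0, -54.0, 306.0], [535.0, -47.0, 305.0], [536.0, -39.0, 304.0]]
ik [-48  21  63 100 -19  72 -76] 0.0 0.0 q [-45  20  63 100 -19  72 -73]
leg end now in polisher [209.4 -31.6 209.1]
```

View pics/k1scene.png

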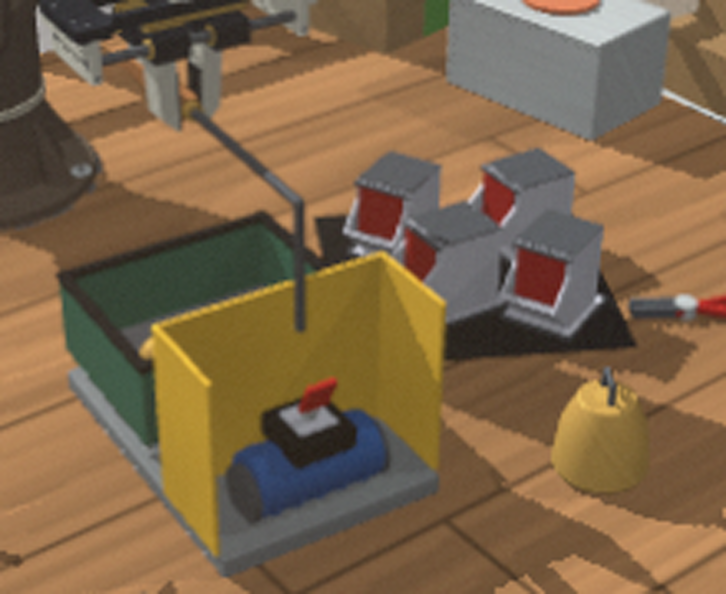

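View pics/k1top.png

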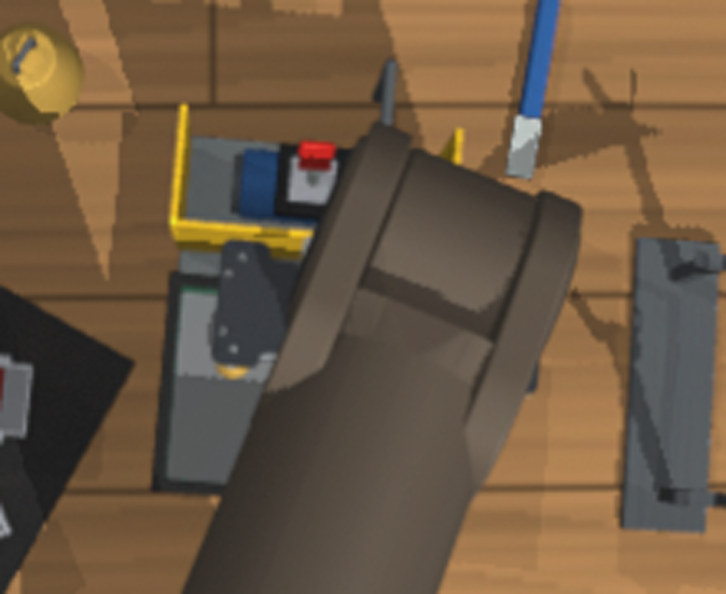

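```bash
python3 -m crank '[-0.01,-0.001,0.0013,0,0,-0.003,-0.01,-0.001,0.0013,0,0,-0.003,-0.01,-0.001,0.0013,0,0,-0.003,0,0,0,0,0,0]'; python3 -c "
from pl import *
rp(212,160,N=3)"
```

```text
clock: 43.35
ee_pos: [536.1, -39.6, 302.6]
tcp_rot: [-179.9, -0.2, -95.9]
wrist_force: [1.1, 1.0, -2.5]
opening: 15.4
at [536.1 -39.6 302.6] [-179.9   -0.2  -95.9] F [ 1.12  1.05 -2.5 ] op 15.4 t 43.4
N 3 row [-0.0027, -0.0001, 0.015, -0.0007, -0.0012, -0.0039] mids [[536.0, -38.0, 291.0], [537.0, -36.0, 280.0], [537.0, -34.0, 269.0]]
ik [-46  23  61 104 -22  66 -73] 0.0 0.0 q [-47  21  63 100 -19  72 -75]
leg end now in polisher [211.9 -10.3 205.2]
```

```bash
python3 -m crank '[-0.0027,0,0.015,-0.001,-0.001,-0.004,-0.0027,0,0.015,-0.001,-0.001,-0.004,-0.0027,0,0.015,-0.001,-0.001,-0.004,0,0,0,0,0,0]'; python3 -c "
from pl import *
rp(212,118,N=3)
p=env.read_camera('scene');a=p['img'][150:290,200:380] 
cv2.imwrite('pics/k2.png',cv2.resize(a[:,:,::-1],None,fx=4,fy=4,interpolation=cv2.INTER_CUBIC))
p=env.read_camera('top');a=p['img'][110:230,230:400] 
cv2.imwrite('pics/k2t.png',cv2.resize(a[:,:,::-1],None,fx=4,fy=4,interpolation=cv2.INTER_CUBIC))"
```

```text
clock: 43.68
ee_pos: [537.8, -32.7, 256.6]
tcp_rot: [-179.9, -0.0, -95.3]
wrist_force: [-0.5, 0.1, -2.8]
opening: 15.6
at [537.8 -32.7 256.6] [-179.9   -0.   -95.3] F [-0.5   0.12 -2.79] op 15.6 t 43.7
N 3 row [-0.0003, 0.0002, 0.0136, -0.0004, -0.0003, -0.0003] mids [[538.0, -32.0, 246.0], [537.0, -32.0, 236.0], [537.0, -32.0, 226.0]]
ik [-44  26  59 107 -25  62 -71] 0.0 0.0 q [-46  23  61 104 -22  66 -73]
leg end now in polisher [212.8  -1.2 159.1]
```

View pics/k2.png

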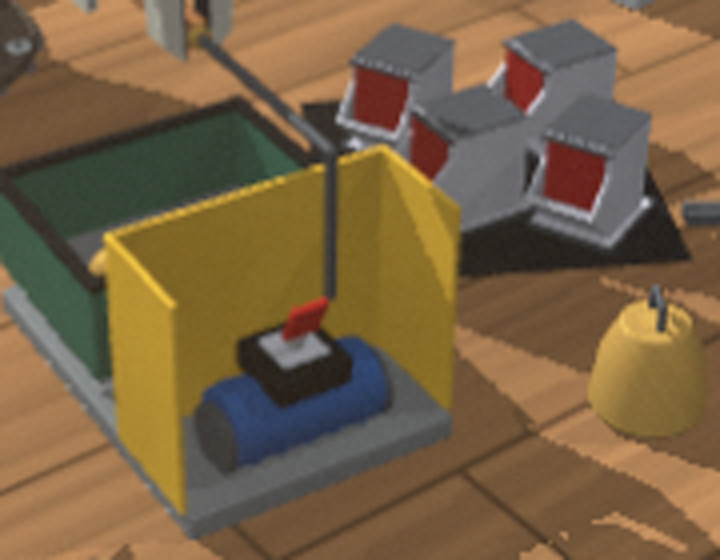

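View pics/k2t.png

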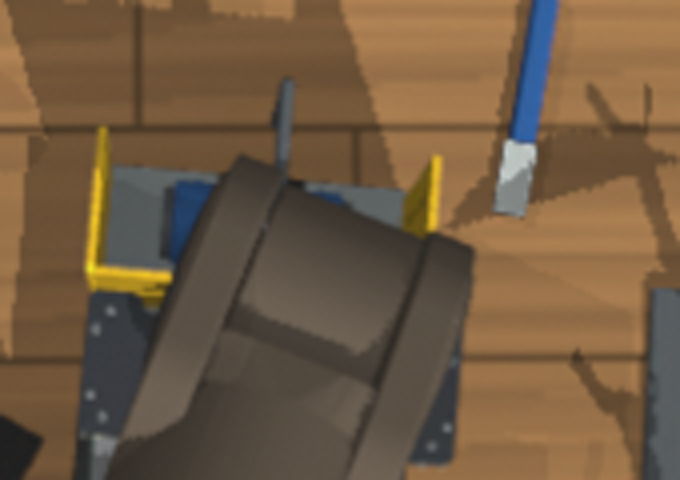

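```bash
python3 -c "
from pl import *
s,T=cur();Q=env.read_camera('scene');P=env.read_camera('top')
for pt in (0,3): 
  X=rodpts(T,gx=16,pitch=pt);print(pt,proj(X[1:],Q).round(1).tolist(),proj(X[1:],P).round(1).tolist())
o=pickle.load(open('out.pkl','rb'))['pol']
print(proj(pose2(*o,[(186.7,-13,135),(186.7,13,135)]),Q).round(1))
print('top bend obs',230+288/4,110+80/4)
"
```

```text
0 [[282.2, 186.0], [282.0, 223.6]] [[300.9, 130.5], [298.3, 139.9]]
3 [[282.1, 189.2], [280.7, 225.3]] [[300.6, 131.6], [297.9, 143.0]]
[[272.4 228.2]
 [281.5 225. ]]
top bend obs 302.0 130.0
```

```bash
python3 -m crank '[-0.0003,0,0.0136,0,0,0,-0.0003,0,0.0136,0,0,0,-0.0003,0,0.0136,0,0,0,0,0,0,0,0,0]'; python3 -c "
from pl import *
rp(200,116,N=2)
p=env.read_camera('scene');a=p['img'][170:270,220:350] 
cv2.imwrite('pics/k3.png',cv2.resize(a[:,:,::-1],None,fx=5,fy=5,interpolation=cv2.INTER_CUBIC))"
```

```text
clock: 44.22
ee_pos: [542.9, -34.8, 222.6]
tcp_rot: [-179.2, 0.0, -95.4]
wrist_force: [-1.3, 0.4, -1.9]
opening: 15.1
at [542.9 -34.8 222.6] [-179.2    0.   -95.4] F [-1.3   0.44 -1.91] op 15.1 t 44.2
N 2 row [-0.0013, 0.009, 0.0043, -0.0071, 0.0003, -0.0017] mids [[538.0, -34.0, 220.0], [534.0, -33.0, 218.0], [530.0, -32.0, 216.0]]
ik [-45  24  59 109 -24  61 -71] 0.0 0.0 q [-44  25  59 106 -25  62 -71]
leg end now in polisher [219.3  -3.1 127.2]
```

View pics/k3.png

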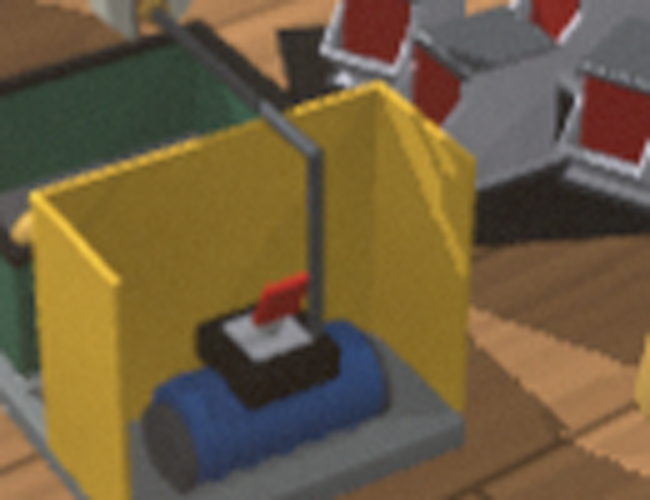

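```bash
python3 -c "
from pl import *
s,T=cur();Q=env.read_camera('scene')
X=rodpts(T,gx=16);print(proj(X[1:],Q).round(1).tolist(),'obs',220+316/5,170+335/5,'bend',220+318/5,170+152/5)
rp(208,114,N=3)"
```

```text
[[282.7, 199.4], [282.8, 236.1]] obs 283.2 237.0 bend 283.6 200.4
at [543.8 -35.4 224.5] [-179.1    0.   -95.5] F [-0.54  0.13 -2.04] op 15.4 t 44.3
N 3 row [-0.001, 0.0037, 0.0042, -0.0055, 0.0002, -0.0013] mids [[541.0, -34.0, 221.0], [539.0, -33.0, 218.0], [536.0, -32.0, 215.0]]
ik [-44  25  59 108 -25  61 -71] 0.0 0.0 q [-44  25  59 106 -25  62 -71]
leg end now in polisher [220.6  -3.7 129.6]
```

```bash
python3 -m crank '[-0.001,0.0037,0.0042,-0.0055,0,-0.001,-0.001,0.0037,0.0042,-0.0055,0,-0.001,-0.001,0.0037,0.0042,-0.0055,0,-0.001]'; python3 -c "
from pl import *
rp(190,114,N=3)"
```

```text
clock: 44.57
ee_pos: [534.8, -32.2, 214.5]
tcp_rot: [-179.7, 0.1, -95.3]
wrist_force: [-0.1, 0.1, -1.9]
opening: 15.5
at [534.8 -32.2 214.5] [-1.797e+02  1.000e-01 -9.530e+01] F [-0.08  0.06 -1.91] op 15.5 t 44.6
N 3 row [-0.0002, 0.0066, 0.0009, -0.0015, 0.0004, -0.0004] mids [[530.0, -32.0, 214.0], [525.0, -31.0, 213.0], [520.0, -30.0, 212.0]]
ik [-46  24  60 110 -24  60 -71] 0.0 0.0 q [-44  25  59 107 -25  61 -71]
leg end now in polisher [210.1  -0.8 117.5]
```

```bash
python3 -m crank '[0,0.008,0.0008,-0.001,0,0,0,0.008,0.0008,0,0,0,0,0.008,0.0008,0,0,0,0,0.006,0.0005,0,0,0]'; python3 -c "
from pl import *
rp(165,115,N=3)
p=env.read_camera('scene');a=p['img'][170:270,220:350] 
cv2.imwrite('pics/k4.png',cv2.resize(a[:,:,::-1],None,fx=5,fy=5,interpolation=cv2.INTER_CUBIC))"
```

```text
clock: 44.9
ee_pos: [503.4, -29.2, 211.3]
tcp_rot: [-179.7, 0.0, -95.3]
wrist_force: [1.4, -0.4, -1.3]
opening: 16.0
at [503.4 -29.2 211.3] [-179.7    0.   -95.3] F [ 1.36 -0.45 -1.26] op 16.0 t 44.9
N 3 row [-0.0002, 0.0044, -0.0005, -0.0017, 0.0002, -0.0003] mids [[500.0, -29.0, 212.0], [497.0, -28.0, 212.0], [494.0, -28.0, 212.0]]
ik [-49  21  62 113 -21  58 -73] 0.0 0.0 q [-48  22  61 112 -23  59 -72]
leg end now in polisher [178.6  -0.8 114.5]
```

View pics/k4.png

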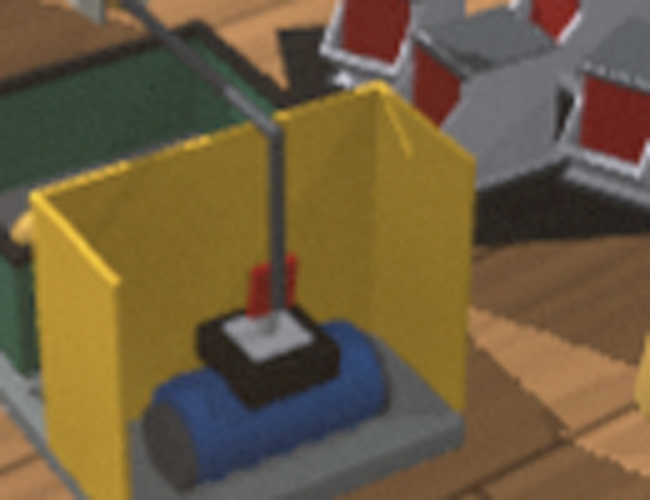

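Paddle is moving with the leg centred on it. Continue.

```bash
python3 -m crank '[0,0.005,0,-0.001,0,0,0,0.005,0,0,0,0,0,0.004,0.0004,0,0,0]'; python3 -c "
from pl import *
rp(156,115,N=3);weigh()"
```

```text
clock: 45.2
ee_pos: [488.0, -27.8, 211.4]
tcp_rot: [-179.7, 0.1, -95.3]
wrist_force: [2.3, 0.0, -1.9]
opening: 15.5
at [488.  -27.8 211.4] [-1.797e+02  1.000e-01 -9.530e+01] F [ 2.28  0.05 -1.9 ] op 15.5 t 45.2
N 3 row [-0.0002, 0.0022, -0.0004, -0.0019, 0.0005, -0.0003] mids [[486.0, -27.0, 212.0], [485.0, -27.0, 212.0], [483.0, -27.0, 212.0]]
ik [-51  20  62 114 -21  58 -74] 0.0 0.0 q [-50  20  62 114 -21  58 -73]
leg end now in polisher [163.2  -0.6 114.7]
F mean [ 0.62  0.15 -1.44] sd [1.02 0.12 0.32]
```

```bash
python3 -m crank '[0,0.003,0,0,0,0,0,0.003,0,0,0,0,0,0.002,0,0,0,0]'; python3 -c "
from pl import *
rp(156,115,N=3);weigh()
p=env.read_camera('scene');a=p['img'][170:270,220:350] 
cv2.imwrite('pics/k5.png',cv2.resize(a[:,:,::-1],None,fx=5,fy=5,interpolation=cv2.INTER_CUBIC))"
```

```text
clock: 45.65
ee_pos: [481.5, -27.1, 211.6]
tcp_rot: [-179.6, 0.0, -95.3]
wrist_force: [6.3, -1.0, -2.7]
opening: 15.5
at [481.5 -27.1 211.6] [-179.6    0.   -95.3] F [ 6.26 -1.   -2.66] op 15.5 t 45.6
N 3 row [-0.0002, 0.0001, -0.0004, -0.0026, 0.0002, -0.0002] mids [[481.0, -27.0, 212.0], [481.0, -27.0, 212.0], [481.0, -27.0, 212.0]]
ik [-51  20  62 114 -21  58 -74] 0.0 0.0 q [-51  19  62 115 -21  57 -74]
leg end now in polisher [156.9  -0.6 115.2]
F mean [ 1.8  -0.27  0.14] sd [0.11 0.18 0.34]
```

View pics/k5.png

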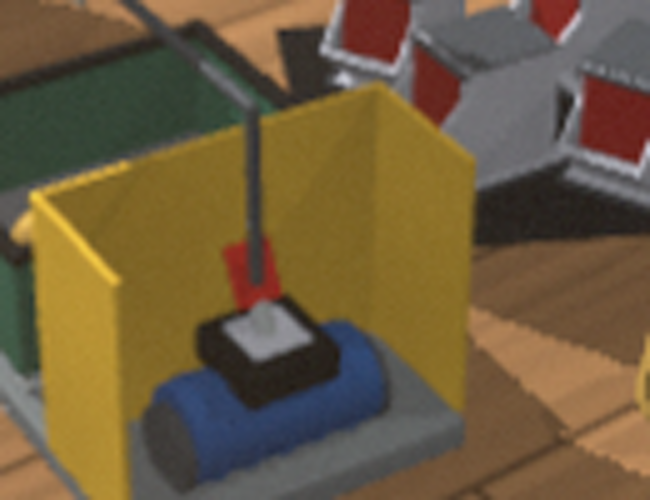

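```bash
python3 -m crank '[0,0.004,0,0,0,0,0,0.004,0,0,0,0]'; python3 -c "
from pl import *
Q=env.read_camera('scene');s,T=cur();print(s['wrist_force'])
o=pickle.load(open('out.pkl','rb'))['pol']
for a in(.45,.35,.25):
  print(a,proj(pose2(*o,[(165-50*np.sin(a),-13,90+50*np.cos(a)),(165-50*np.sin(a),13,90+50*np.cos(a))]),Q).round(1).tolist())
rp(156,115,N=3)
a=Q['img'][180:250,240:310] 
cv2.imwrite('pics/k6.png',cv2.resize(a[:,:,::-1],None,fx=8,fy=8,interpolation=cv2.INTER_CUBIC))"
```

```text
clock: 46.07
ee_pos: [476.6, -26.7, 212.5]
tcp_rot: [-179.2, -0.0, -95.3]
wrist_force: [9.2, -1.4, -2.9]
opening: 15.8
[ 3.45456793 -0.7741341  -0.40579785]
0.45 [[263.6, 219.4], [272.5, 216.4]]
0.35 [[264.5, 219.7], [273.4, 216.6]]
0.25 [[265.4, 220.2], [274.4, 217.1]]
at [475.8 -26.7 212.4] [-179.3    0.   -95.3] F [ 3.45 -0.77 -0.41] op 15.4 t 46.1
N 3 row [-0.0002, -0.0018, -0.0001, -0.0042, 0.0, -0.0003] mids [[477.0, -27.0, 212.0], [479.0, -27.0, 213.0], [480.0, -27.0, 213.0]]
ik [-51  20  62 114 -21  58 -74] 0.0 0.0 q [-52  18  63 116 -20  57 -74]
leg end now in polisher [151.7  -0.8 116.8]
```

View pics/k6.png

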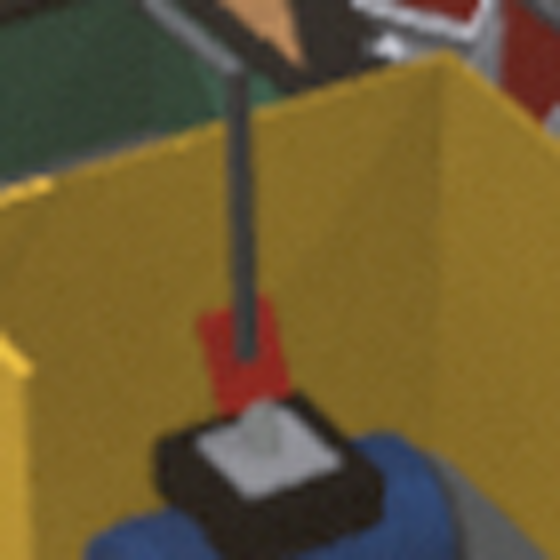

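```bash
python3 -m crank '[0,-0.01,0,0,0,0,0,-0.01,0,0,0,0,0,-0.01,0,0,0,0,0,-0.008,0,0,0,0]'; python3 -c "
from pl import *
rp(205,205,N=4)
s,T=cur();X=rodpts(T,gx=16);Q=env.read_camera('scene');print(proj(X[1:],Q).round(1).tolist())
a=Q['img'][180:250,240:310] 
cv2.imwrite('pics/k7.png',cv2.resize(a[:,:,::-1],None,fx=8,fy=8,interpolation=cv2.INTER_CUBIC))"
```

```text
clock: 46.45
ee_pos: [512.8, -28.9, 211.3]
tcp_rot: [-179.7, 0.2, -95.2]
wrist_force: [1.0, 1.2, -1.9]
opening: 15.4
at [512.8 -28.9 211.3] [-179.7    0.2  -95.2] F [ 1.    1.22 -1.91] op 15.4 t 46.5
N 4 row [0.0001, -0.0045, -0.0228, -0.0012, 0.0007, 0.0002] mids [[517.0, -29.0, 234.0], [521.0, -30.0, 257.0], [526.0, -31.0, 280.0]]
ik [-49  20  63 100 -19  71 -76] 0.0 0.0 q [-47  23  60 111 -23  59 -71]
leg end now in polisher [187.9   1.  114.4]
[[277.4, 197.8], [277.6, 233.4]]
```

View pics/k7.png

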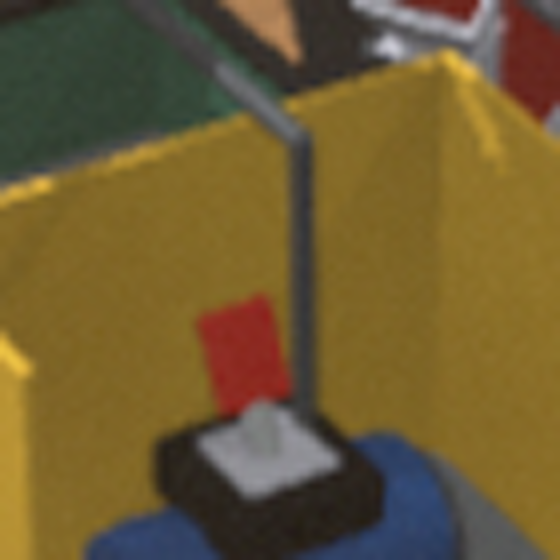

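```bash
python3 -c "
from pl import *
Q=env.read_camera('scene')
o=pickle.load(open('out.pkl','rb'))['pol']
obs=np.array([(198,320),(266,294),(218,415),(291,388)])/8-.44+[240,180]
def pts(a,dx=0):
  f=lambda l:(165-l*np.sin(a)+3*np.cos(a)+dx, 90+l*np.cos(a)+3*np.sin(a))
  return pose2(*o,[(f(l)[0],y,f(l)[1]) for l in(50,16) for y in(-13,13)])
for a in(.25,.35,.45): print(a,proj(pts(a),Q).round(1).tolist())
print(obs.round(1).tolist())
r=least_squares(lambda v:(proj(pts(v[0]),Q)-obs-v[1:]).ravel(),[.4,0,0]);print(r.x,r.fun.round(2))
"
```

```text
0.25 [[266.0, 220.5], [275.0, 217.4], [267.9, 232.8], [276.7, 229.7]]
0.35 [[265.1, 219.9], [274.0, 216.9], [267.5, 232.6], [276.4, 229.4]]
0.45 [[264.1, 219.5], [273.0, 216.5], [267.2, 232.4], [276.1, 229.2]]
[[264.3, 219.6], [272.8, 216.3], [266.8, 231.4], [275.9, 228.1]]
[0.3655301  0.67533705 0.79083538] [-0.07 -0.49  0.35 -0.32  0.01  0.3  -0.28  0.51]
```

```bash
python3 -m crank '[0,-0.0045,-0.0228,0,0,0,0,-0.0045,-0.0228,0,0,0,0,-0.0045,-0.0228,0,0,0,0,-0.0045,-0.0228,0,0,0,0,0,0,0,0,0]'; python3 -c "
from pl import *
goT(target([487,-341,306],toolR(-94.2)))
s,T=cur();X=rodpts(T,gx=16);Q=env.read_camera('scene')
for pt in(0,-3,-6): print(pt,proj(rodpts(T,gx=16,pitch=pt),Q).round(1).tolist())
a=Q['img'][110:260,200:340] 
cv2.imwrite('pics/k8.png',cv2.resize(a[:,:,::-1],None,fx=4,fy=4,interpolation=cv2.INTER_CUBIC))"
```

```text
clock: 46.97
ee_pos: [528.3, -32.9, 302.9]
tcp_rot: [179.7, -0.2, -95.5]
wrist_force: [1.2, 0.1, -1.3]
opening: 15.7
at [528.3 -32.9 302.9] [179.7  -0.2 -95.5] F [ 1.19  0.15 -1.27] op 15.7 t 47.0
N 9 row [0.0345, 0.0016, -0.0003, 0.0006, -0.0004, -0.0025] mids [[517.0, -110.0, 304.0], [507.0, -187.0, 305.0], [497.0, -264.0, 305.0]]
ik [ -9  26  58  91 -23  75 -41] 0.0 0.0 q [-49  20  64 100 -19  72 -76]
0 [[226.9, 124.6], [279.7, 167.9], [279.4, 206.7]]
-3 [[227.1, 126.5], [279.8, 164.4], [280.6, 204.6]]
-6 [[227.3, 128.4], [279.7, 160.9], [281.7, 202.3]]
```

View pics/k8.png

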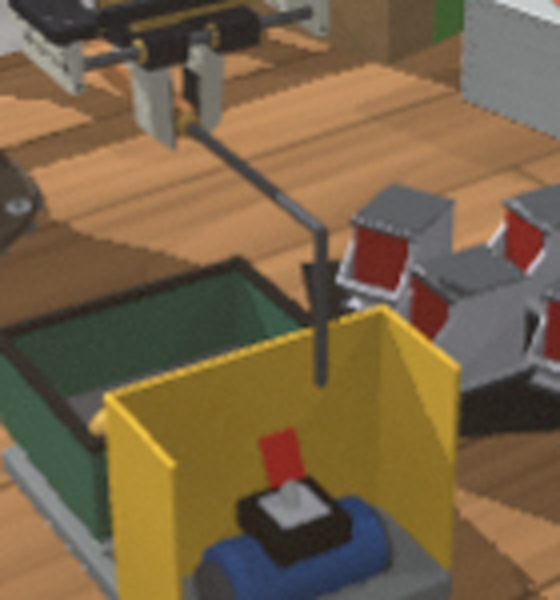

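```bash
python3 -m crank '[0.0345,0.0016,0,0,0,-0.0025,0.0345,0.0016,0,0,0,-0.0025,0.0345,0.0016,0,0,0,-0.0025,0.0345,0.0016,0,0,0,-0.0025,0.0345,0.0016,0,0,0,-0.0025,0.0345,0.0016,0,0,0,-0.0025,0.0345,0.0016,0,0,0,-0.0025,0.025,0.0016,0,0,0,-0.0025,0,0,0,0,0,0,0,0,0,0,0,0]'; python3 -c "
from pl import *
goT(target([487.2,-342,240],toolR(-94.2)),3)"
```

```text
clock: 47.85
ee_pos: [483.7, -302.1, 288.0]
tcp_rot: [178.4, 0.1, -93.9]
wrist_force: [0.6, 0.3, -2.4]
opening: 15.8
at [ 483.7 -302.1  288. ] [ 1.784e+02  1.000e-01 -9.390e+01] F [ 0.59  0.31 -2.38] op 15.8 t 47.9
N 3 row [0.0132, -0.0024, 0.0159, 0.0094, 0.0007, 0.0017] mids [[484.0, -312.0, 276.0], [485.0, -322.0, 264.0], [486.0, -332.0, 252.0]]
ik [ -7  30  56  97 -26  68 -38] 0.0 0.0 q [-14  26  59  95 -22  74 -44]
```

```bash
python3 -m crank '[0.0132,-0.0024,0.0159,0.009,0,0.0017,0.0132,-0.0024,0.0159,0.009,0,0.0017,0.0132,-0.0024,0.0159,0.009,0,0.0017,0,0,0,0,0,0]'; python3 -c "
from pl import *
goT(target([487.2,-342,200],toolR(-94.2)),3)"
```

```text
clock: 48.18
ee_pos: [486.8, -339.0, 234.7]
tcp_rot: [179.8, 0.4, -94.1]
wrist_force: [-0.3, 1.1, -2.8]
opening: 15.5
at [ 486.8 -339.   234.7] [179.8   0.4 -94.1] F [-0.31  1.07 -2.76] op 15.5 t 48.2
N 3 row [0.001, -0.0002, 0.0116, 0.0014, 0.0021, 0.0007] mids [[487.0, -340.0, 226.0], [487.0, -340.0, 217.0], [487.0, -341.0, 209.0]]
ik [ -6  32  55 100 -29  63 -36] 0.0 0.0 q [ -7  30  56  97 -27  68 -38]
```

```bash
python3 -m crank '[0.001,0,0.0116,0.001,0.002,0,0.001,0,0.0116,0.001,0.002,0,0.001,0,0.0116,0,0.002,0,0,0,0,0,0,0]'; python3 -c "
from pl import *
goT(target([487.2,-342,160],toolR(-94.2)),3)
for n in('scene','top'):
  p=env.read_camera(n);a=p['img'][180:330,90:290] if n=='scene' else p['img'][130:290,330:530]
  cv2.imwrite('pics/q1'+n+'.png',cv2.resize(a[:,:,::-1],None,fx=3.7,fy=3.7))"
```

```text
clock: 48.52
ee_pos: [486.8, -336.7, 195.8]
tcp_rot: [179.6, 0.2, -93.9]
wrist_force: [-0.5, 0.9, -3.1]
opening: 15.2
at [ 486.8 -336.7  195.8] [179.6   0.2 -93.9] F [-0.54  0.89 -3.06] op 15.2 t 48.5
N 3 row [0.0018, -0.0003, 0.0119, 0.0021, 0.0013, 0.0018] mids [[487.0, -338.0, 187.0], [487.0, -339.0, 178.0], [487.0, -341.0, 169.0]]
ik [ -4  34  52 102 -31  59 -34] 0.0 0.0 q [ -6  32  54 100 -29  63 -36]
```

View pics/q1scene.png

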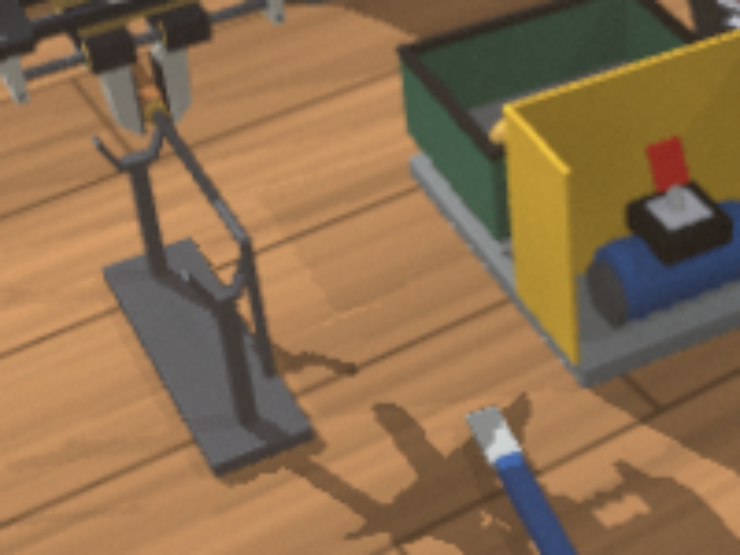

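View pics/q1top.png

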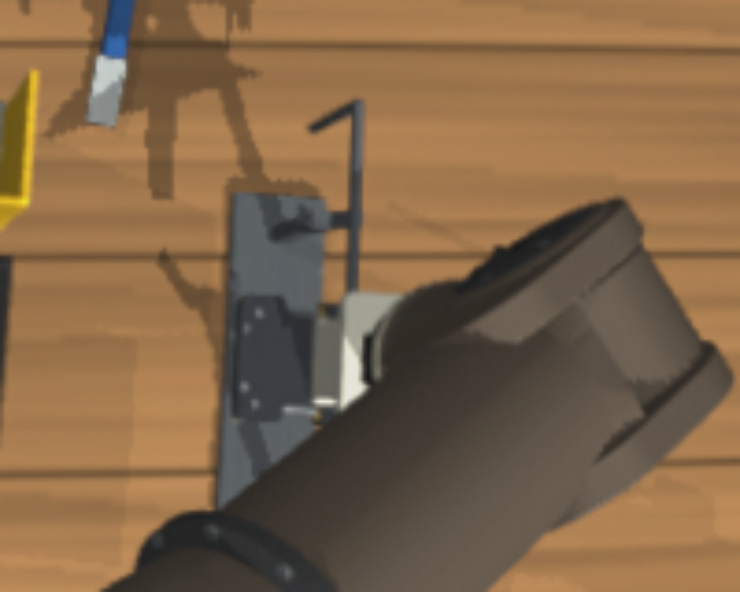

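```bash
python3 -m crank '[0.0022,0,0.0115,0.002,0.001,0.0018,0.0022,0,0.0115,0.002,0.001,0.0018,0.0022,0,0.0115,0,0.001,0.0018,0,0,0,0,0,0]'; python3 -c "
from pl import *
goT(target([487.2,-342,135],toolR(-94.2)),3);weigh()"
```

```text
clock: 48.95
ee_pos: [488.6, -344.8, 162.1]
tcp_rot: [-179.8, -0.1, -94.1]
wrist_force: [0.3, 0.4, -2.4]
opening: 15.6
at [ 488.6 -344.8  162.1] [-1.798e+02 -1.000e-01 -9.410e+01] F [ 0.33  0.35 -2.44] op 15.6 t 49.0
N 3 row [-0.0009, 0.0006, 0.009, -0.0013, -0.0006, 0.0003] mids [[488.0, -344.0, 155.0], [488.0, -343.0, 149.0], [488.0, -343.0, 142.0]]
ik [ -3  36  51 104 -33  57 -33] 0.0 0.0 q [ -4  34  52 102 -31  59 -34]
F mean [ 0.02  0.06 -1.7 ] sd [0.32 0.33 0.57]
```

```bash
python3 -m crank '[-0.0011,0.0006,0.009,-0.001,0,0,-0.0011,0.0006,0.009,-0.001,0,0,-0.0011,0.0006,0.009,-0.001,0,0,0,0,0,0,0,0]'; python3 -c "
from pl import *
goT(target([487.2,-342,121],toolR(-94.2)),2);weigh()"
```

```text
clock: 49.48
ee_pos: [488.7, -342.3, 136.4]
tcp_rot: [-179.7, -0.2, -94.1]
wrist_force: [-0.7, 0.3, -2.4]
opening: 15.5
at [ 488.7 -342.3  136.4] [-179.7   -0.2  -94.1] F [-0.69  0.26 -2.43] op 15.5 t 49.5
N 2 row [-0.0001, 0.0008, 0.0077, -0.0029, -0.002, 0.0008] mids [[488.0, -342.0, 133.0], [488.0, -342.0, 129.0], [488.0, -342.0, 125.0]]
ik [ -3  37  50 105 -34  55 -32] 0.0 0.0 q [ -4  35  51 104 -33  56 -33]
F mean [ 0.72  0.19 -1.96] sd [0.19 0.45 0.39]
```

```bash
python3 -m crank '[0,0.0008,0.007,-0.002,-0.002,0,0,0.0008,0.007,-0.002,0,0,0,0,0,0,0,0]'; python3 -c "
from pl import *
goT(target([487.2,-342,117],toolR(-94.2)),2);weigh()
for n in('scene','top'):
  p=env.read_camera(n);a=p['img'][180:330,90:290] if n=='scene' else p['img'][130:290,330:530]
  cv2.imwrite('pics/q2'+n+'.png',cv2.resize(a[:,:,::-1],None,fx=3.7,fy=3.7))"
```

```text
clock: 49.93
ee_pos: [488.5, -344.3, 124.5]
tcp_rot: [-179.7, -0.3, -94.1]
wrist_force: [0.0, 0.5, -2.8]
opening: 15.4
at [ 488.5 -344.3  124.5] [-179.7   -0.3  -94.1] F [ 0.02  0.47 -2.76] op 15.4 t 49.9
N 2 row [-0.0011, 0.0008, 0.0037, -0.0029, -0.0023, 0.0006] mids [[488.0, -344.0, 123.0], [488.0, -343.0, 121.0], [488.0, -343.0, 119.0]]
ik [ -3  37  50 105 -34  55 -32] 0.0 0.0 q [ -3  36  50 104 -34  55 -32]
F mean [ 0.11  0.22 -1.91] sd [0.56 0.32 0.49]
```

View pics/q2scene.png

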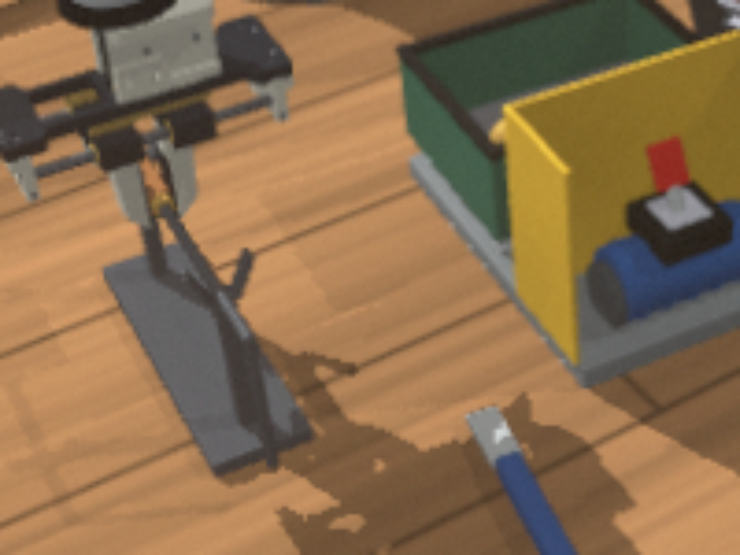

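View pics/q2top.png

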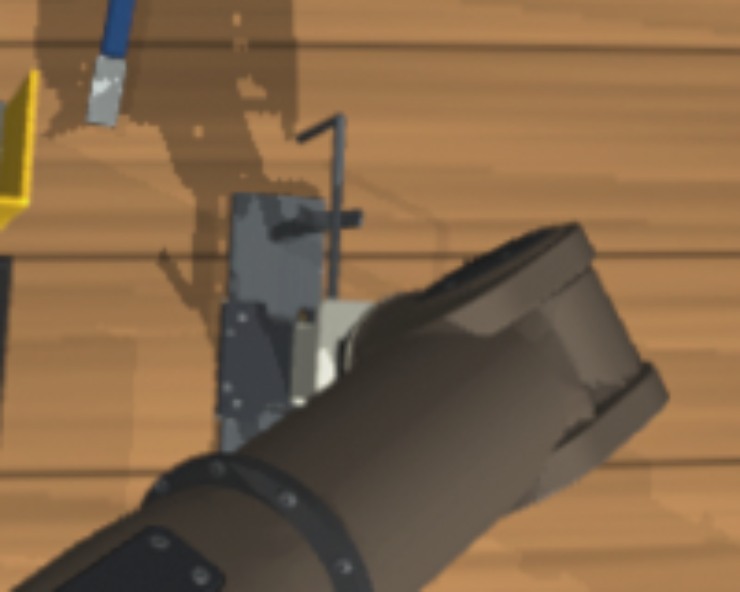

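```bash
python3 -m crank '[-0.0015,0.0008,0.003,-0.002,-0.002,0,-0.001,0.0008,0.003,0,0,0,0,0,0.001,0,0,0]'; python3 -c "
from pl import *
weigh();goT(target([487.2,-342,117],toolR(-94.2)),2)"
```

```text
clock: 50.48
ee_pos: [488.0, -342.1, 119.0]
tcp_rot: [-179.6, -0.2, -94.1]
wrist_force: [-0.4, 1.2, -0.4]
opening: 15.6
F mean [-0.52  1.52 -2.09] sd [0.35 0.36 0.67]
at [ 488.1 -342.3  119.2] [-179.6   -0.2  -94.1] F [-1.    1.42 -3.09] op 15.2 t 50.7
N 2 row [-0.0001, 0.0004, 0.0011, -0.0032, -0.0018, 0.0006] mids [[488.0, -342.0, 119.0], [488.0, -342.0, 118.0], [487.0, -342.0, 118.0]]
ik [ -3  37  50 105 -34  55 -32] 0.0 0.0 q [ -3  36  50 105 -34  54 -32]
```

Beginning to touch (1.5 N sideways). A little further down.

```bash
python3 -m crank '[-0.001,0,0.0015,0,0,0,0,0,0.0015,0,0,0]'; python3 -c "
from pl import *
weigh();s=cur()[0];print(s['ee_pos'],s['tcp_rot'])
for n in('scene',):
  p=env.read_camera(n);a=p['img'][190:310,100:200]
  cv2.imwrite('pics/q3'+n+'.png',cv2.resize(a[:,:,::-1],None,fx=5,fy=5))"
```

```text
clock: 50.85
ee_pos: [488.3, -341.6, 117.5]
tcp_rot: [-179.6, -0.2, -94.1]
wrist_force: [-7.0, 8.3, 28.0]
opening: 15.6
F mean [-2.53  3.7  11.82] sd [0.28 0.11 0.48]
[ 488.29342125 -341.75349421  117.610481  ] [-179.5606807    -0.20709251  -94.13587685]
```

View pics/q3scene.png

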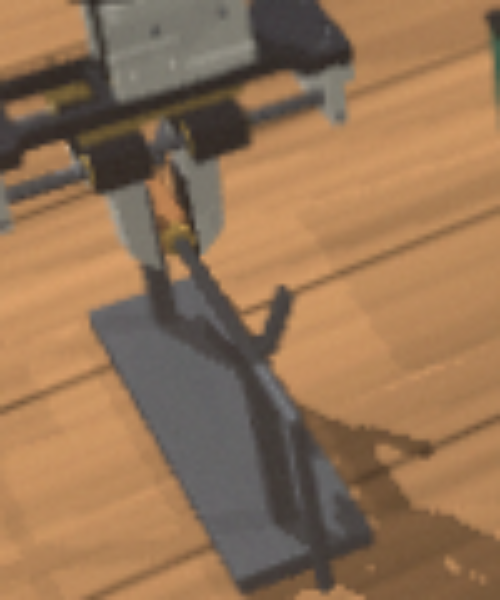

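Seated at the same height as at pick-up (117.6). Release gently.

```bash
python3 -m crank '[0,0,0,0,0,0,0,0,0,0,0,0,0,0,0,0,0,0,0,0,0,0,0,0,0,0,0,0,0,0,0,0,0,0,0,0]' 50; python3 -c "
from pl import *
s=cur()[0];print(s['ee_pos'],s['tcp_rot'],s['wrist_force'])
for n in('scene',):
  p=env.read_camera(n);a=p['img'][190:310,100:200]
  cv2.imwrite('pics/q4'+n+'.png',cv2.resize(a[:,:,::-1],None,fx=5,fy=5))"
```

```text
clock: 51.6
ee_pos: [489.4, -343.2, 118.7]
tcp_rot: [-179.4, -0.4, -94.1]
wrist_force: [-0.3, 0.2, -0.0]
opening: 45.5
[ 489.4102254  -343.24277302  118.72391106] [-179.37653756   -0.36295865  -94.1367568 ] [-0.33181503  0.16148154 -0.04998433]
```

View pics/q4scene.png

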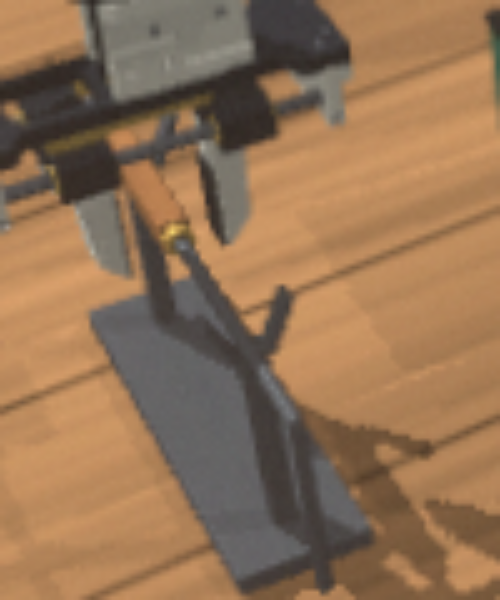

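Rise straight up and check everything.

```bash
python3 -m crank '[0,0,-0.02,0,0,0,0,0,-0.025,0,0,0,0,0,-0.03,0,0,0,0,0,-0.03,0,0,0,0,0,-0.03,0,0,0,0,0,-0.03,0,0,0,0,0,0,0,0,0]'; python3 -m crank '[0,0.035,-0.01,0,0,0,0,0.035,-0.01,0,0,0,0,0.035,-0.01,0,0,0,0,0.035,-0.01,0,0,0,0,0,0,0,0,0]'; python3 -c "
from pl import *
for n in('scene','top'):
  p=env.read_camera(n);a=p['img']
  cv2.imwrite('pics/z'+n+'.png',cv2.resize((a[130:330,100:440] if n=='scene' else a[100:320,90:440])[:,:,::-1],None,fx=2.28,fy=2.28,interpolation=cv2.INTER_CUBIC))
  if n=='scene': cv2.imwrite('pics/zr.png',cv2.resize(a[190:310,100:290][:,:,::-1],None,fx=4,fy=4,interpolation=cv2.INTER_CUBIC))
  for t in('tin_a','rod','bell'):
    print(n,t,[(r['bbox'],r['score']) for r in env.recognise(t,p)][:5])"
```

```text
clock: 52.23
ee_pos: [485.8, -341.5, 288.1]
tcp_rot: [-179.8, -0.3, -94.2]
wrist_force: [0.3, -1.2, 0.7]
opening: 45.6
clock: 52.65
ee_pos: [342.9, -332.1, 327.4]
tcp_rot: [-179.8, -0.4, -94.0]
wrist_force: [-0.5, -0.5, 0.2]
opening: 46.2
scene tin_a [([284.2, 156.7, 314.5, 188.9], 0.8), ([331.1, 176.7, 359.9, 212.8], 0.73), ([325.8, 156.0, 352.3, 190.7], 0.66), ([301.0, 170.6, 334.2, 208.7], 0.58)]
scene rod [([119.4, 208.3, 167.7, 307.6], 0.7)]
scene bell [([350.0, 219.2, 379.9, 256.1], 0.88)]
top tin_a [([170.3, 214.5, 210.9, 243.3], 0.89), ([157.7, 246.3, 203.8, 289.0], 0.78), ([118.9, 229.2, 162.2, 259.5], 0.69), ([353.3, 103.2, 369.8, 164.2], 0.68), ([142.5, 184.4, 185.0, 221.0], 0.64)]
top rod [([409.9, 163.0, 420.2, 271.1], 0.57)]
top bell [([195.7, 114.1, 223.7, 149.3], 0.95)]
```

View pics/zscene.png

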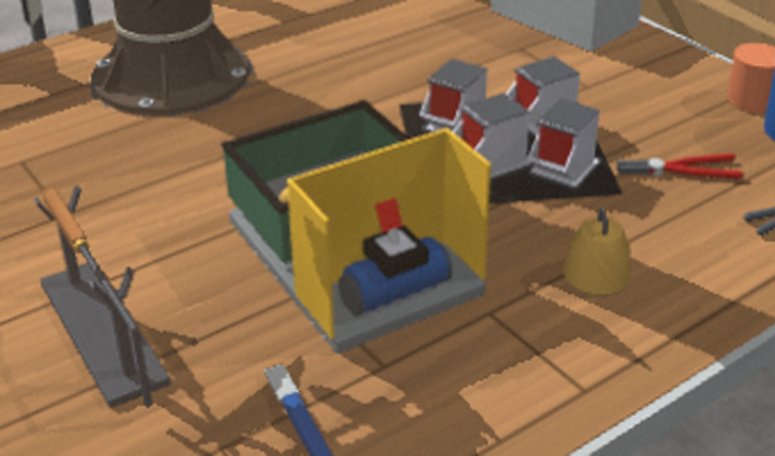

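View pics/ztop.png

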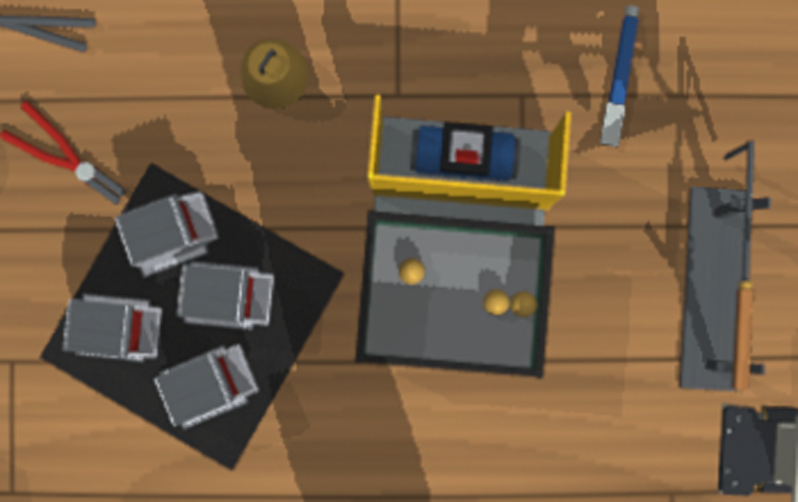

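View pics/zr.png

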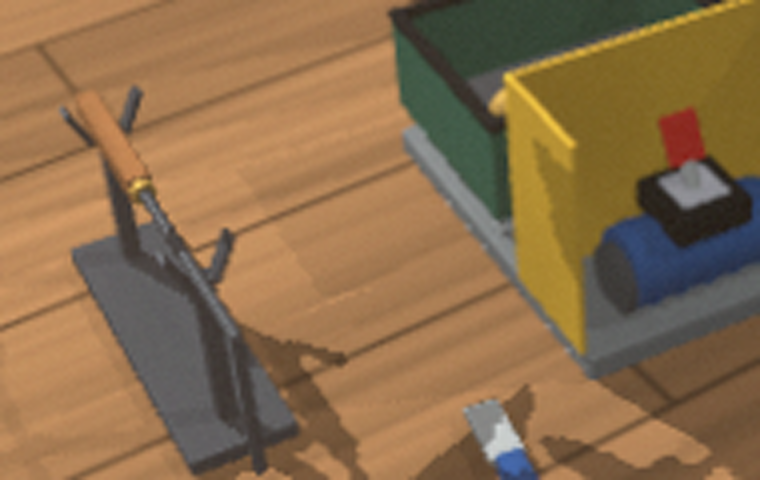

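```bash
python3 -c "
from pl import *
p=env.read_camera('top');o=pickle.load(open('out.pkl','rb'))['pol']
im=p['img'].astype(int);m=(im[...,0]>130)&(im[...,1]<60)&(im[...,2]<60)
v,u=np.nonzero(m[150:190,270:320]);print('red u',u.min()+270,u.max()+270,'v',v.min()+150,v.max()+150,len(v), u.mean()+270,v.mean()+150)
for a in(.25,.35,.4,.45):
  P=[(165-l*np.sin(a)+w*np.cos(a),y,90+l*np.cos(a)+w*np.sin(a)) for l in(16,50) for w in(-3,3) for y in(-13,13)]
  q=proj(pose2(*o,P),p);hull=cv2.convexHull((q*16).astype(np.float32))/16;M=cv2.moments(hull.astype(np.float32));print(a,q.min(0).round(1),q.max(0).round(1),'cent',M['m10']/M['m00'],M['m01']/M['m00'],M['m00'])
"
```

```text
red u 290 298 v 169 170 7 294.42857142857144 169.71428571428572
0.25 [289.1 163.4] [300.1 168.1] cent 294.55673413391037 165.761999824125 40.2375354738906
0.35 [289.  164.1] [299.9 170.1] cent 294.4209185486687 167.08554660641363 54.420583272119984
0.4 [289.  164.4] [299.8 171.1] cent 294.3543874321228 167.7368337490158 61.285516132600605
0.45 [288.9 164.7] [299.7 172. ] cent 294.2883244741953 168.3787953460856 67.97149466350675
```

```bash
python3 -c "
from pl import *
p=env.read_camera('top')
im=p['img'].astype(int);r=im[...,0]-np.maximum(im[...,1],im[...,2])
print(r[160:176,286:303])
c=np.clip(r[160:176,286:303],0,None);c[c<12]=0
V,U=np.mgrid[160:176,286:303];print((c*V).sum()/c.sum(),(c*U).sum()/c.sum(),(c>25).sum())"
```

```text
[[  0  -2  -5  -8  -8  -7  -7  -7  -8  -7  -8  -7  -8  -8  -8  -6  -3]
 [  0  -2  -5  -7  -7  -7  -7  -6  -8  -7  -8  -7  -7  -7  -7  -6  -2]
 [ -1  -3  -6  -7  -8  -8  -8  -7  -7  -6  -7  -8  -7  -7  -8  -5  -1]
 [ -1  -3  -5  -9  -8  -8  -8  -5  -4  -4  -6  -8  -8  -6  -7  -5  -1]
 [  0  -4  -7  -6  -1  -2  -3   1   0  -1  -5  -8  -8  -7  -8  -5  -2]
 [ -1  -4  -7   2  35  33  22  26  25  19   5  -1  -1  -3  -8  -6  -1]
 [ -2  -4  -6   6  60  75  71  73  74  72  67  59  50  24  -3  -6  -2]
 [ -1  -4  -5  14  69  86  86  85  84  86  85  85  78  44  13  -2  -2]
 [ -2  -5  -5  17  75  92  89  87  88  84  84  84  82  57  25  -1  -2]
 [ -2  -5  -6  18  88 105 100 100  97  93  90  92  90  66  30   2  -2]
 [ -1  -5  -7   9  73  94  94  97  99 100 102 107 108  79  31   2  -2]
 [ -1  -2  -4   3  25  33  40  51  57  60  70  87  86  56  16   0  -3]
 [ -1   1  -1  -2  -2  -1  -1   4   5   5   9  15  17  12   3  -1   0]
 [  0  -1  -1  -1  -1  -3  -1  -2  -3  -2  -4  -3  -3  -3  -2  -1   0]
 [ -1  -1  -2  -1   0  -1  -1  -1  -1  -2  -1  -1   0  -1   0  -1   0]
 [-15 -15 -11 -10 -10  -9  -6  -5  -4  -3  -2  -2  -2  -1  -2  -1  -2]]
168.4583498611662 294.4956366521222 63
```

```bash
python3 -c "
from cell import env
print(env.sign_off())"
```

```text
the job is handed in; nothing more can be done
None
```

The batch is started: three clappers are in the tub, the switch is fully on and the rod is back in its rest. I handed the job in at about 53 s of the 210 s allowed.

**Weighing:** I lifted each tin and read the wrist force. Two tins read 1.7 N and 2.0 N, so they are empty and I set them back untipped. One read 3.0 N (one clapper) and one read 4.0 N (two clappers). I tipped those two into the tub, and they then read 1.75 N and 1.67 N, which is empty.

**Switch:** I pulled the paddle over with the rod until it stopped moving, with up to 9 N on the rod. In the last top view its position matches the fully-on angle of 0.45 rad. One earlier fit from the scene camera, with free image offsets, gave 0.37 rad. The paddle's top corners in that same picture fitted 0.45.

**Rod:** It lies in both forks with the hook hanging down.

**Last pictures:** All four tins stand upright on the mat, and three clappers show in the tub. The bell, chisel and pliers are where they were.

**Other events:** One tin, the one-clapper tin that I had already emptied and set back, shifted about 3 cm on the mat while the arm was away from it. It stayed upright on the mat, so I left it there. When set down, the tins and the rod were briefly pressed with 25 to 52 N at the wrist, well under the 120 N limit.

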